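# Demould the fluted pot and close the mould again

### The arm

A 6-joint arm with a two-finger parallel gripper is mounted at the origin on a cart in front of the work surface, level with it; the furniture and walls round the work are solid. World frame = base frame: x ahead of the robot, y to its left, z up, the work surface at z = 0. Lengths are in m, angles in rad, forces in N, time in s.
With the tool pointing down it reaches from about 0.25 to 0.775 m from the base axis. Payload 4 kg.
Tool frame: the origin (TCP) lies midway between the tips of the shut fingers; the grasp point (between the pads) lies 19 mm behind it (pinch_z is the distance from the TCP to the grasp point, in m); y points along the fingers, z is the direction in which the jaws open and shut, and the axes are right-handed (so a half turn about y gives the same grasp; the last joint's range is limited). The gripper opens to 85 mm and grips with 20 to 120 N. Pads are 22 mm wide; open, the fingers measure 114 mm over their backs; the gripper's body (76 mm by 85 mm) begins 54 mm behind the grasp point. The pads swing forward as they close: fully open they stand 13 mm farther back than shut.
Start: joints at [1.084, 0.087, 1.371, -0, 1.684, -0.103], TCP at [0.206, 0.51, 0.231] pointing down, gripper open.
Joint ranges: [-3.1, 3.1], [-0.76, 2.03], [0.27, 2.55], [-1.08, 4.22], [0.17, 2.65], [-2.57, 2.57]. Speed limits (rad/s): [2.79, 2.79, 3.14, 3.14, 3.14, 3.14].

### API

Orientations are given as a unit quaternion [w, x, y, z].
In Python, from cell import * gives the robot as it stands.
- The arm moves only by the tool play_rows, never from a script. Its argument "plan" is a list of rows, each an object of numbers: "x", "y", "z": the shift along the world's x, y, z in m; "wx", "wy", "wz": the turn, a rotation vector about the world's x, y, z in rad; "fingers": the opening, from 0 (shut) to 1 (fully open). A call has 1 to 20 rows; each row shifts and turns the pose as measured when the row begins; what a row does not reach is not made up. A row lasts 1/12 s, in which the tool goes at most 41.7 mm and 7.16 degrees, less where a joint would pass 70% of its speed; a pose out of reach is approached as far as the arm can. A call is refused whole if a number of a shift passes 0.0417 or a number of a turn 0.125, either way. A call with a gripper value outside its range is refused whole. The fingers move at their own pace and stop on an object; "grip_force" is the grip in N (left out, the last holds). Time passes only in rows, so rows that do not move let the fingers close. It gives the time, the measured TCP pose, the force and the opening at its end, in the units of the state.
- observe(): the state, without advancing time (a new reading comes with each control period).
- snapshot(name): name is "scene" or "top"; returns (picture, depth): 400x640x3 uint8, red, green, blue; 400x640 float32, m along the optical axis (not along the pixel's ray), 0 where there is no reading.
- calibration(name): a dict with "intrinsics" (3x3 intrinsics, pixels), "distortion" ([k1, k2, p1, p2, k3] as OpenCV has them; the pictures are not rectified), "world_from_camera" (4x4, takes a point from camera to world coordinates). Camera axes: x right, y down, z forward; pixel columns grow to the right and rows downward; lengths in m; the calibration is good to about 2 mm. A picture is of the moment at which its call begins. calibration takes no time and is no camera call.
- finish_job(): hands the job in, once; it reports no verdict.
The state is a dict: "t": time; "joint_positions": joint angles; "dq": joint speeds; "tau": joint torques, N m; "tcp_pos": TCP position; "orientation": TCP orientation; "force": force on the tool from outside, world axes, zero at the start; "wrist_torque": the same for the moment, N m; "grip_width": finger opening in m.
Only numpy, scipy, OpenCV 4.12 (cv2) and the standard library are available. Lean on these libraries where they do the work, as an engineer would, in place of code of your own. Each camera call takes 0.05 s, during which the arm holds its last target.

### The job

The cast pot is ready to come out of its plaster mould: lift off the spare ring and then both mould halves and park all three on the small wooden ware board while the pot stays standing on the mould base; then stand the pot upright in the middle of the top of the fire brick to dry. Afterwards close the empty mould so that it dries true: put each half back on its own side of the base (blue half at the blue mark, red half at the red mark), fully down on its locating knobs with the hollows facing each other, and lay the ring back centred over the opening. Leave the beaker, the slip bowl and the needle tool alone.

Things in the scene. Friction and masses are not known exactly. Their poses are not given: they have to be found in the camera images.
- mould_base: Fixed plaster slab 132x166x18 (x,y,z), origin: centre of underside. Blue bar painted on top at its +y edge, red bar at -y. Tapered locating knobs (22 across, 9 high) at x +-37, y +-49.5 enter sockets under the halves and guide them home from 5 off. Homes of origins in its frame: blue half (0,+34.5,18), axes parallel; red half (0,-34.5,18), turned pi; ring (0,0,70); pot starts (0,0,18) (mm).
- half_blue: Loose plaster mould half, 0.4 kg: block 110x66x52 (x,y,z), origin: centre of underside. Half-round hollow, radius 31, in its -y face; a lip at its top overhangs the pot's rim. On its top a grip ridge with a blue stripe: 64 long (x), 14 thick, centred at y=+25, from z=52 to 82; grasp it from above, fingers closing along y. Closed seam 3 wide. Lift and lower it straight; sockets are underneath (mm).
- half_red: Loose plaster mould half, same shape, size, mass and frame as half_blue but with a red stripe on its grip ridge. At its home it faces the blue half, hollow to hollow. Sizes in mm.
- spare_ring: Loose plaster ring (pouring collar) on top of the closed mould, 0.12 kg: 80 outer and 56 inner diameter, 18 high; origin: centre of underside. Too wide to take across: pinch its 12 thick wall from above, one finger in the hole, at a place on the seam line (base's x direction), clear of the ridges; mid-wall radius 34. Its own yaw is random and means nothing. Sizes in mm.
- fluted_pot: Loose small off-white fluted pot (the cast), 0.09 kg, 56 in diameter, 44 high, open top. Origin: centre of its foot. It starts inside the closed mould, seen through the opening; once both halves are off it can be grasped across its diameter. Its yaw means nothing. Sizes in mm.
- fire_brick: Fixed cream fire brick 100x114x64 (x,y,z), where the pot shall dry. Origin: centre of its underside; top 64 up. Sizes in mm.
- side_board: Fixed small ware board of plain honey-coloured wood, 132x270x15 (x,y,z), where the mould parts are parked. Origin: centre of its underside; top 15 up; its long side (y) runs roughly along the world's y. The parts fit side by side along y: halves near the two ends, ridges outward, ring in the middle. Sizes in mm.
- beaker: Loose bystander behind the work: pale beaker with a cobalt foot, 78 across, 98 high. Origin: centre of its foot. Sizes in mm.
- slip_bowl: Loose bystander behind the work: small green glazed bowl, 100 across, 44 high. Origin: centre of its foot. Sizes in mm.
- needle_tool: Loose bystander in front of the work: wooden needle tool lying flat, 160 long (y), 10 thick. Origin: under its middle. Sizes in mm.
There are look-alikes about, which are no part of the job. What is shaped like the half_blue but turquoise is not meant. Leave any green look-alike of the fluted_pot alone.

How it is judged:
On the way, in this order (a step that is already met when the one before it is completed fails the run):
1. the ring lies released on the ware board while both halves are still in place on the base (x of spare_ring in the frame of side_board between -0.066 and 0.066 m and y of spare_ring in the frame of side_board between -0.135 and 0.135 m and z of spare_ring in the frame of side_board between 0.01 and 0.02 m and angle between spare_ring's own z axis and vertical below 0.1 rad and contact force between spare_ring and the fingers below 0.2 N and x of half_blue in the frame of mould_base between -0.009 and 0.009 m and y of half_blue in the frame of mould_base between 0.0265 and 0.0425 m and z of half_blue in the frame of mould_base between 0.014 and 0.022 m and y of mould_base in the frame of half_blue between -0.046 and -0.024 m and angle between the x axis of each of half_blue, half_red and the x axis of mould_base, either way round below 0.12 rad and angle between each of half_blue, half_red's own z axis and vertical below 0.06 rad and x of half_red in the frame of mould_base between -0.009 and 0.009 m and y of half_red in the frame of mould_base between -0.0425 and -0.0265 m and z of half_red in the frame of mould_base between 0.014 and 0.022 m and y of mould_base in the frame of half_red between -0.046 and -0.024 m), for 0.2 s.
2. the ring and both mould halves lie released on the ware board while the pot still stands on the mould base (x of half_blue in the frame of side_board between -0.066 and 0.066 m and y of half_blue in the frame of side_board between -0.135 and 0.135 m and z of half_blue in the frame of side_board between 0.01 and 0.02 m and angle between each of half_blue, half_red, spare_ring, fluted_pot's own z axis and vertical below 0.1 rad and x of half_red in the frame of side_board between -0.066 and 0.066 m and y of half_red in the frame of side_board between -0.135 and 0.135 m and z of half_red in the frame of side_board between 0.01 and 0.02 m and x of spare_ring in the frame of side_board between -0.066 and 0.066 m and y of spare_ring in the frame of side_board between -0.135 and 0.135 m and z of spare_ring in the frame of side_board between 0.01 and 0.02 m and contact force between each of half_blue, half_red, spare_ring and the fingers below 0.2 N and horizontal distance between fluted_pot and mould_base below 0.04 m and z of fluted_pot in the frame of mould_base between 0.012 and 0.026 m), for 0.2 s.
3. the pot stands released in the middle of the brick's top, the three mould parts still on the ware board (x of fluted_pot in the frame of fire_brick between -0.025 and 0.025 m and y of fluted_pot in the frame of fire_brick between -0.03 and 0.03 m and z of fluted_pot in the frame of fire_brick between 0.058 and 0.07 m and angle between each of fluted_pot, half_blue, half_red, spare_ring's own z axis and vertical below 0.1 rad and contact force between fluted_pot and the fingers below 0.2 N and x of half_blue in the frame of side_board between -0.066 and 0.066 m and y of half_blue in the frame of side_board between -0.135 and 0.135 m and z of half_blue in the frame of side_board between 0.01 and 0.02 m and x of half_red in the frame of side_board between -0.066 and 0.066 m and y of half_red in the frame of side_board between -0.135 and 0.135 m and z of half_red in the frame of side_board between 0.01 and 0.02 m and x of spare_ring in the frame of side_board between -0.066 and 0.066 m and y of spare_ring in the frame of side_board between -0.135 and 0.135 m and z of spare_ring in the frame of side_board between 0.01 and 0.02 m), for 0.2 s.
At the end, for the whole second after the job is handed in: Pot upright on the brick within 25 mm (x), 30 mm (y) of its middle; each half on its own colour's side, hollow inward, within 9 mm (x), 8 mm (y), 4 mm (z) and 0.12 rad of its home; ring flat on both halves within 12 mm of centre; all released and at rest (x of fluted_pot in the frame of fire_brick between -0.025 and 0.025 m and y of fluted_pot in the frame of fire_brick between -0.03 and 0.03 m and z of fluted_pot in the frame of fire_brick between 0.058 and 0.07 m and angle between fluted_pot's own z axis and vertical below 0.1 rad and x of half_blue in the frame of mould_base between -0.009 and 0.009 m and y of half_blue in the frame of mould_base between 0.0265 and 0.0425 m and z of half_blue in the frame of mould_base between 0.014 and 0.022 m and y of mould_base in the frame of half_blue between -0.046 and -0.024 m and angle between the x axis of each of half_blue, half_red and the x axis of mould_base, either way round below 0.12 rad and angle between each of half_blue, half_red, spare_ring's own z axis and vertical below 0.06 rad and x of half_red in the frame of mould_base between -0.009 and 0.009 m and y of half_red in the frame of mould_base between -0.0425 and -0.0265 m and z of half_red in the frame of mould_base between 0.014 and 0.022 m and y of mould_base in the frame of half_red between -0.046 and -0.024 m and horizontal distance between spare_ring and mould_base below 0.012 m and z of spare_ring in the frame of mould_base between 0.065 and 0.076 m and linear speed of each of fluted_pot, half_blue, half_red, spare_ring below 0.02 m/s and angular speed of each of fluted_pot, half_blue, half_red, spare_ring below 0.2 rad/s and contact force between each of fluted_pot, half_blue, half_red, spare_ring and the fingers below 0.2 N); the robot touches nothing.
It fails at once if the pot is tipped over (angle between fluted_pot's own z axis and vertical above 0.6 rad).
It fails at once if a bystander (beaker, slip bowl or needle tool) is moved more than 25 mm (distance of any of beaker, slip_bowl, needle_tool from where it was at the start of the episode above 0.025 m).
It also fails if it takes over 150 s, if anything falls off the work surface, if the arm or the gripper's body presses on something with over 40 N, if the wrist force passes 120 N, or if a joint passes its speed limit or range.

## Working session

There is one attempt and no reset: what is moved stays moved. The work goes in short steps, Python scripts to look and compute and a tool call to move; the robot and the scene stay as the last step left them, time stands still between calls to the robot, and variables do not carry over. Pictures are saved under pics/ and viewed, and the job is handed in when it is done.

Besides the shell and the picture viewer there is one more tool, called as name(argument=value, ...) on one line, values as JSON. play_rows: Moves the arm, as the interface text tells. Its arguments: {"type":"object","properties":{"plan":{"type":"array","items":{"type":"object","properties":{"x":{"type":"number"},"y":{"type":"number"},"z":{"type":"number"},"wx":{"type":"number"},"wy":{"type":"number"},"wz":{"type":"number"},"fingers":{"type":"number"}}}},"grip_force":{"type":"number"}},"required":["plan"]}

```bash
ls; mkdir -p pics; python3 - <<'E'
from cell import *
import cv2,numpy as np
print(observe())
for n in("scene","top"):
    p,d=snapshot(n); np.savez(f"pics/{n}0.npz",p=p,d=d)
    cv2.imwrite(f"pics/{n}0.png",p[:,:,::-1])
    c=calibration(n); print(c)
E
```

```text
pics
{'t': 0.0, 'joint_positions': array([ 1.08391156e+00,  8.79552539e-02,  1.37226327e+00,  1.83129124e-05,
        1.68358341e+00, -1.03096889e-01]), 'dq': array([-0.00036778, -0.00073388, -0.0012043 ,  0.001122  , -0.00075799,
        0.00070201]), 'tau': array([ 1.75382415e-04, -3.51888192e+01, -3.13262129e+01, -2.36393462e-04,
        1.12103694e-02,  3.34587547e-06]), 'tcp_pos': array([0.20570468, 0.509552  , 0.2301344 ]), 'orientation': array([-0.69338191,  0.69487289, -0.13509074,  0.13462424]), 'force': array([-0.54501686, -0.35432698, -0.78200486]), 'wrist_torque': array([-0.01350683,  0.04495813, -0.04484322]), 'grip_width': 0.08534682570033576}
{'intrinsics': array([[396.12085644,   0.        , 315.38724473],
       [  0.        , 396.12085644, 196.51322863],
       [  0.        ,   0.        ,   1.        ]]), 'distortion': array([-0.065993,  0.      ,  0.      ,  0.      ,  0.      ]), 'world_from_camera': array([[ 0.52351461, -0.42709137,  0.73724176, -0.12388685],
       [-0.85184102, -0.2799394 ,  0.44271979, -0.43831565],
       [ 0.01730121, -0.85978305, -0.51036631,  0.55962075],
       [ 0.        ,  0.        ,  0.        ,  1.        ]])}
{'intrinsics': array([[419.94487733,   0.        , 321.37129502],
       [  0.        , 419.94487733, 192.80088864],
       [  0.        ,   0.        ,   1.        ]]), 'distortion': array([-0.07319161,  0.        ,  0.        ,  0.        ,  0.        ]), 'world_from_camera': array([[-0.02961766, -0.99124212,  0.12869289,  0.42980788],
       [-0.99930906,  0.02647151, -0.02608947, -0.00844365],
       [ 0.02245429, -0.12937668, -0.99134125,  1.05414077],
       [ 0.        ,  0.        ,  0.        ,  1.        ]])}
```

View pics/scene0.png

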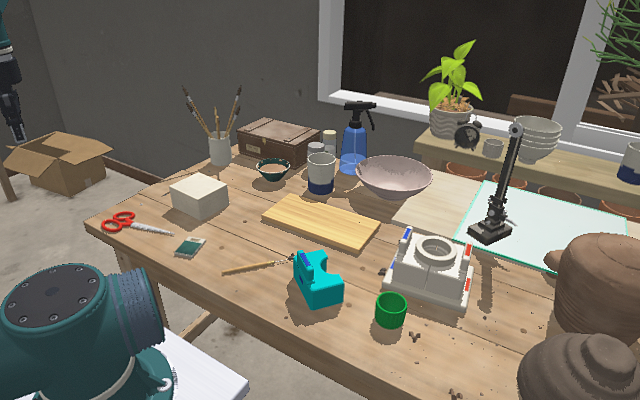

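View pics/top0.png

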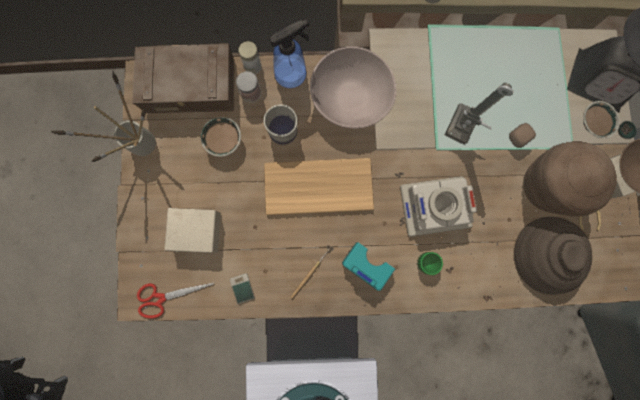

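The top view shows the mould at about (438,207), the ware board at (318,187) and the brick at (190,230). The turquoise and green look-alikes are at (368,267) and (430,264). Next I measure these.

```bash
cat > h.py <<'E'
from cell import *
import cv2,numpy as np
def cloud(n,d):
    c=calibration(n);K=c["intrinsics"];h,w=d.shape
    u,v=np.meshgrid(np.arange(w),np.arange(h))
    q=cv2.undistortPoints(np.stack([u,v],-1).reshape(-1,1,2).astype(np.float64),K,c["distortion"]).reshape(h,w,2)
    P=np.concatenate([q*d[...,None],d[...,None]],-1)
    T=c["world_from_camera"]
    W=P@T[:3,:3].T+T[:3,3]; W[d==0]=np.nan
    return W
def ray(n,u,v,z):
    c=calibration(n)
    q=cv2.undistortPoints(np.array([[[u,v]]],float),c["intrinsics"],c["distortion"]).ravel()
    T=c["world_from_camera"];r=T[:3,:3]@np.array([q[0],q[1],1]);o=T[:3,3]
    return o+r*(z-o[2])/r[2]
def proj(n,p):
    c=calibration(n);T=np.linalg.inv(c["world_from_camera"])
    r,_=cv2.Rodrigues(T[:3,:3])
    return cv2.projectPoints(np.array(p,float).reshape(-1,1,3),r,T[:3,3],c["intrinsics"],c["distortion"])[0].reshape(-1,2)
def rect(W,box,z0,z1):
    u0,u1,v0,v1=box
    P=W[v0:v1,u0:u1].reshape(-1,3);P=P[(P[:,2]>z0)&(P[:,2]<z1)]
    r=cv2.minAreaRect(P[:,:2].astype(np.float32))
    return r,len(P),np.median(P[:,2])
def crop(p,box,s,name):
    u0,u1,v0,v1=box
    cv2.imwrite(name,cv2.resize(p[v0:v1,u0:u1,::-1],None,fx=s,fy=s,interpolation=cv2.INTER_CUBIC))
E
python3 - <<'E'
from h import *
D=np.load("pics/top0.npz");W=cloud("top",D["d"]);p=D["p"]
for nm,box,z0,z1 in [("brick",(155,225,200,260),.05,.08),("board",(255,385,150,225),.008,.025),("base",(390,490,165,250),.010,.024),("halves",(390,490,165,250),.06,.076),("ring",(390,490,165,250),.08,.092),("ridges",(390,490,165,250),.09,.11),("ridge_b",(390,433,165,250),.092,.11),("ridge_r",(455,490,165,250),.092,.11),("beaker",(260,300,100,150),.08,.12),("table",(200,260,255,275),-.03,.03)]:
    print(nm,rect(W,box,z0,z1))
crop(p,(385,495,165,250),7,"pics/c0.png")
E
```

```text
brick (((0.47903019189834595, 0.27790194749832153), (0.11462628096342087, 0.1023288369178772), 87.39846801757812), 2081, np.float64(0.06461187115700961))
board (((0.5836562514305115, -0.02881145477294922), (0.13278503715991974, 0.2709747552871704), 1.291913390159607), 5604, np.float64(0.015488481354337003))
base (((0.5351390838623047, -0.3175767660140991), (0.16129425168037415, 0.1806405931711197), 2.285590887069702), 839, np.float64(0.017668349429449615))
halves (((0.5250652432441711, -0.32336241006851196), (0.11113521456718445, 0.13715854287147522), 6.096415042877197), 1415, np.float64(0.07009156778443748))
ring (((0.5233734250068665, -0.3175206780433655), (0.07881318777799606, 0.12317855656147003), 5.50942850112915), 570, np.float64(0.08773660935751709))
ridges (((0.5241937637329102, -0.3225971460342407), (0.07648957520723343, 0.13363239169120789), 5.698109149932861), 416, np.float64(0.09894706133488879))
ridge_b (((0.5188907980918884, -0.27326884865760803), (0.06380385160446167, 0.03334614261984825), 2.9787094593048096), 170, np.float64(0.09960120612560613))
ridge_r (((0.5257505178451538, -0.3795226216316223), (0.0373736135661602, 0.06963670253753662), 66.8398666381836), 164, np.float64(0.09972297863969776))
beaker (((0.7292466163635254, 0.058752160519361496), (0.07566151767969131, 0.07401921600103378), 89.27542114257812), 274, np.float64(0.09501680390776185))
table (((0.39357006549835205, 0.19712907075881958), (0.14798928797245026, 0.04691527411341667), 88.5728759765625), 1192, np.float64(0.00044301443784022787))
```

View pics/c0.png

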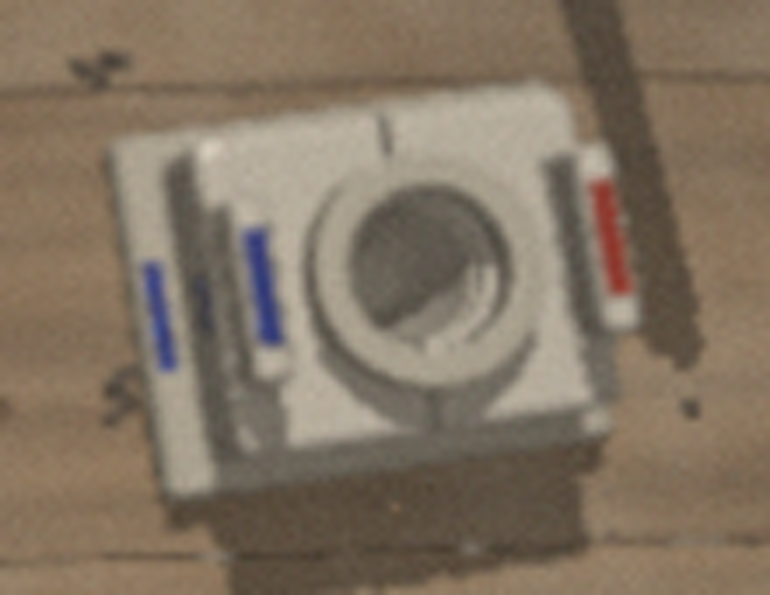

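```bash
cat >> h.py <<'E'
from scipy.spatial.transform import Rotation as R
def tool():
    o=observe();q=o["orientation"];M=R.from_quat([q[1],q[2],q[3],q[0]]).as_matrix()
    return o,M
def st():
    o,M=tool()
    print("t %.2f"%o["t"],"tcp",o["tcp_pos"].round(4),"F",o["force"].round(1),"w %.4f"%o["grip_width"],"jaw yaw %.2f"%np.degrees(np.arctan2(M[1,2],M[0,2])),"yaxis",M[:,1].round(4),"q",o["joint_positions"].round(2))
    return o,M
E
python3 - <<'E'
from h import *
from scipy.optimize import least_squares
st()
D=np.load("pics/top0.npz");S=np.load("pics/scene0.npz")
def circ(P,r):
    f=lambda x:np.hypot(P[:,0]-x[0],P[:,1]-x[1])-r
    return least_squares(f,P.mean(0)[:2],loss="soft_l1",f_scale=.002).x
for n,d in (("top",D),("scene",S)):
    W=cloud(n,d["d"]).reshape(-1,3);p=d["p"].reshape(-1,3).astype(int)
    reg=(abs(W[:,0]-.525)<.11)&(abs(W[:,1]+.32)<.11)
    # ridge tops
    c=np.array([.5245,-.321])
    for nm,m in (("blue",(p[:,2]>p[:,0]+40)&(p[:,2]>p[:,1]+30)),("red",(p[:,0]>p[:,1]+60)&(p[:,0]>p[:,2]+60))):
        mm=m&reg&(W[:,2]>.09)&(W[:,2]<.105);print(n,nm,mm.sum(),W[mm].mean(0))
        m2=m&reg&(W[:,2]<.025);print(n,nm,"bar",m2.sum(),W[m2].mean(0))
    rr=reg&(abs(W[:,2]-.088)<.003)&(np.hypot(*(W[:,:2]-c).T)<.046)
    P=W[rr]; print(n,"ring",len(P),P.mean(0),circ(P,.034), (P.min(0)+P.max(0))/2)
    for s in(1,-1):
        m=reg&(abs(W[:,2]-.100)<.002)&((W[:,1]-c[1])*s>.04);P=W[m];print(n,"ridge",s,len(P),P.mean(0),cv2.minAreaRect(P[:,:2].astype(np.float32)))
    m=reg&(abs(W[:,2]-.070)<.002);P=W[m];print(n,"halftop",cv2.minAreaRect(P[:,:2].astype(np.float32)))
    m=reg&(abs(W[:,2]-.018)<.002);P=W[m];print(n,"base",cv2.minAreaRect(P[:,:2].astype(np.float32)))
    m=(abs(W[:,0]-.58)<.1)&(abs(W[:,1]+.03)<.17)&(abs(W[:,2]-.015)<.003);P=W[m];print(n,"board",cv2.minAreaRect(P[:,:2].astype(np.float32)))
    m=(abs(W[:,0]-.48)<.1)&(abs(W[:,1]-.28)<.1)&(abs(W[:,2]-.064)<.003);P=W[m];print(n,"brick",cv2.minAreaRect(P[:,:2].astype(np.float32)))
E
```

```text
t 0.10 tcp [0.2057 0.5096 0.2302] F [ 0.2 -0.3  0. ] w 0.0857 jaw yaw 68.01 yaxis [-0.001  -0.0018 -1.    ] q [ 1.08  0.09  1.37  0.    1.68 -0.1 ]
top blue 36 [ 0.51660094 -0.26489772  0.10089487]
top blue bar 23 [ 0.51605157 -0.24871014  0.01865851]
top red 38 [ 0.53044392 -0.38304296  0.10128081]
top red bar 0 [nan nan nan]
top ring 411 [ 0.52479433 -0.32511272  0.0880195 ] [ 0.52393255 -0.32497631] [ 0.52459825 -0.32483491  0.08802356]
top ridge 1 107 [ 0.51775467 -0.26352539  0.0999155 ] ((0.5183309316635132, -0.2635978162288666), (0.06262289732694626, 0.013561680912971497), 4.064559459686279)
top ridge -1 90 [ 0.52999718 -0.38214514  0.10016058] ((0.5311041474342346, -0.38143104314804077), (0.06279101967811584, 0.012967685237526894), 6.876917362213135)
top halftop ((0.5247769951820374, -0.3227873146533966), (0.11005581170320511, 0.13489185273647308), 6.109681129455566)
top base ((0.5377177000045776, -0.32090461254119873), (0.15847264230251312, 0.16251961886882782), 5.872504234313965)
top board ((0.5965057015419006, -0.047042205929756165), (0.1577320247888565, 0.3072633147239685
[... 647 characters left out ...]
 -1 120 [ 0.5256789  -0.38390312  0.10041814] ((0.5279784798622131, -0.3836876451969147), (0.06337441504001617, 0.013628929853439331), 6.582607746124268)
scene halftop ((0.5208227634429932, -0.3267377018928528), (0.11094637215137482, 0.1320653259754181), 5.205118179321289)
scene base ((0.5228654146194458, -0.32630103826522827), (0.1337093859910965, 0.16344833374023438), 6.225334167480469)
scene board ((0.5941163301467896, -0.04787525534629822), (0.1621202528476715, 0.30749639868736267), 1.797439455986023)
scene brick ((0.4768204987049103, 0.2764454782009125), (0.11604788154363632, 0.09982860088348389), 86.44119262695312)<stdin>:15: RuntimeWarning: Mean of empty slice.
  ret = um.true_divide(
```

play_rows(plan=[{"x": 0.0135, "y": -0.041, "wz": -0.054, "fingers": 0.55}, {"x": 0.0135, "y": -0.041, "wz": -0.054}, {"x": 0.0135, "y": -0.041, "wz": -0.054}, {"x": 0.0135, "y": -0.041, "wz": -0.054}, {"x": 0.0135, "y": -0.041, "wz": -0.054}, {"x": 0.0135, "y": -0.041, "wz": -0.054}, {"x": 0.0135, "y": -0.041, "wz": -0.054}, {"x": 0.0135, "y": -0.041, "wz": -0.054}, {"x": 0.0135, "y": -0.041, "wz": -0.054}, {"x": 0.0135, "y": -0.041, "wz": -0.054}, {"x": 0.0135, "y": -0.041, "wz": -0.054}, {"x": 0.0135, "y": -0.041, "wz": -0.054}, {"x": 0.0135, "y": -0.041, "wz": -0.054}, {"x": 0.0135, "y": -0.041, "wz": -0.054}, {"x": 0.0135, "y": -0.041, "wz": -0.054}, {"x": 0.0135, "y": -0.041, "wz": -0.054}, {"x": 0.0135, "y": -0.041, "wz": -0.054}, {"x": 0.0135, "y": -0.041, "wz": -0.054}, {"x": 0.0135, "y": -0.041, "wz": -0.054}, {"x": 0.0135, "y": -0.041, "wz": -0.054}], grip_force=50)

```text
$.plan[0]: bad value
```

```bash
python3 -c "
from h import *
st()"
```

```text
t 0.10 tcp [0.2057 0.5096 0.2302] F [ 0.2 -0.3  0. ] w 0.0857 jaw yaw 68.01 yaxis [-0.001  -0.0018 -1.    ] q [ 1.08  0.09  1.37  0.    1.68 -0.1 ]
```

play_rows(plan=[{"x": 0.0135, "y": -0.041, "z": 0, "wx": 0, "wy": 0, "wz": -0.054, "fingers": 0.55}, {"x": 0.0135, "y": -0.041, "z": 0, "wx": 0, "wy": 0, "wz": -0.054, "fingers": 0.55}, {"x": 0.0135, "y": -0.041, "z": 0, "wx": 0, "wy": 0, "wz": -0.054, "fingers": 0.55}, {"x": 0.0135, "y": -0.041, "z": 0, "wx": 0, "wy": 0, "wz": -0.054, "fingers": 0.55}], grip_force=50)

```text
t: 0.43
tcp_pos: [0.2555, 0.3515, 0.224]
orientation: [-0.673, 0.679, -0.21, 0.205]
force: [1.4, 0.1, -0.4]
grip_width: 0.0469
```

play_rows(plan=[{"x": 0.0138, "y": -0.04, "z": 0, "wx": 0, "wy": 0, "wz": -0.052, "fingers": 0.55}, {"x": 0.0138, "y": -0.04, "z": 0, "wx": 0, "wy": 0, "wz": -0.052, "fingers": 0.55}, {"x": 0.0138, "y": -0.04, "z": 0, "wx": 0, "wy": 0, "wz": -0.052, "fingers": 0.55}, {"x": 0.0138, "y": -0.04, "z": 0, "wx": 0, "wy": 0, "wz": -0.052, "fingers": 0.55}, {"x": 0.0138, "y": -0.04, "z": 0, "wx": 0, "wy": 0, "wz": -0.052, "fingers": 0.55}, {"x": 0.0138, "y": -0.04, "z": 0, "wx": 0, "wy": 0, "wz": -0.052, "fingers": 0.55}, {"x": 0.0138, "y": -0.04, "z": 0, "wx": 0, "wy": 0, "wz": -0.052, "fingers": 0.55}, {"x": 0.0138, "y": -0.04, "z": 0, "wx": 0, "wy": 0, "wz": -0.052, "fingers": 0.55}, {"x": 0.0138, "y": -0.04, "z": 0, "wx": 0, "wy": 0, "wz": -0.052, "fingers": 0.55}, {"x": 0.0138, "y": -0.04, "z": 0, "wx": 0, "wy": 0, "wz": -0.052, "fingers": 0.55}, {"x": 0.0138, "y": -0.04, "z": 0, "wx": 0, "wy": 0, "wz": -0.052, "fingers": 0.55}, {"x": 0.0138, "y": -0.04, "z": 0, "wx": 0, "wy": 0, "wz": -0.052, "fingers": 0.55}, {"x": 0.0138, "y": -0.04, "z": 0, "wx": 0, "wy": 0, "wz": -0.052, "fingers": 0.55}, {"x": 0.0138, "y": -0.04, "z": 0, "wx": 0, "wy": 0, "wz": -0.052, "fingers": 0.55}, {"x": 0.0138, "y": -0.04, "z": 0, "wx": 0, "wy": 0, "wz": -0.052, "fingers": 0.55}, {"x": 0.0138, "y": -0.04, "z": 0, "wx": 0, "wy": 0, "wz": -0.052, "fingers": 0.55}, {"x": 0.0138, "y": -0.04, "z": 0, "wx": 0, "wy": 0, "wz": -0.052, "fingers": 0.55}, {"x": 0, "y": 0, "z": 0, "wx": 0, "wy": 0, "wz": 0, "fingers": 0.55}])

```text
t: 1.93
tcp_pos: [0.4739, -0.3288, 0.213]
orientation: [-0.507, 0.512, -0.496, 0.485]
force: [-0.7, 0.7, -1.3]
grip_width: 0.0471
```

```bash
cat >> h.py <<'E'
def to(x,y,z,yaw):
    o,M=st();p=o["tcp_pos"]
    cur=np.degrees(np.arctan2(M[1,2],M[0,2]));dy=(yaw-cur+90)%180-90
    # level correction: y axis -> straight down
    Rz=R.from_euler('z',dy,degrees=True).as_matrix()
    a=np.cross(M[:,1],[0,0,-1])
    print("need d",(np.array([x,y,z])-p).round(4),"wz %.3f"%np.radians(dy),"level wx,wy",a[:2].round(4))
E
python3 -c "
from h import *
to(.4887,-.3296,.073,6)"
```

```text
t 1.93 tcp [ 0.4739 -0.3288  0.213 ] F [-0.7  0.7 -1.3] w 0.0471 jaw yaw 2.18 yaxis [-0.0167  0.0063 -0.9998] q [-0.7   0.16  1.32 -0.01  1.67 -0.74]
need d [ 0.0148 -0.0008 -0.14  ] wz 0.067 level wx,wy [-0.0063 -0.0167]
```

play_rows(plan=[{"x": 0.0075, "y": -0.0004, "z": -0.03, "wx": -0.003, "wy": -0.008, "wz": 0.034, "fingers": 0.55}, {"x": 0.0075, "y": -0.0004, "z": -0.03, "wx": -0.003, "wy": -0.008, "wz": 0.034, "fingers": 0.55}, {"x": 0, "y": 0, "z": -0.02, "wx": 0, "wy": 0, "wz": 0, "fingers": 0.55}, {"x": 0, "y": 0, "z": -0.02, "wx": 0, "wy": 0, "wz": 0, "fingers": 0.55}, {"x": 0, "y": 0, "z": 0, "wx": 0, "wy": 0, "wz": 0, "fingers": 0.55}])

```text
t: 2.35
tcp_pos: [0.4883, -0.3322, 0.106]
orientation: [0.525, -0.525, 0.475, -0.472]
force: [-0.6, 0.7, -0.6]
grip_width: 0.047
```

```bash
python3 -c "
from h import *
to(.4887,-.3296,.073,6)
p,d=snapshot('scene');crop(p,(350,500,180,320),5,'pics/c1.png')
p,d=snapshot('top');crop(p,(385,495,165,250),6,'pics/c1t.png')"
```

```text
t 2.35 tcp [ 0.4883 -0.3322  0.106 ] F [-0.6  0.7 -0.6] w 0.0470 jaw yaw 5.99 yaxis [-0.0028  0.0026 -1.    ] q [-0.69  0.23  1.45  0.    1.46 -0.8 ]
need d [ 0.0004  0.0026 -0.033 ] wz 0.000 level wx,wy [-0.0026 -0.0028]
```

View pics/c1.png

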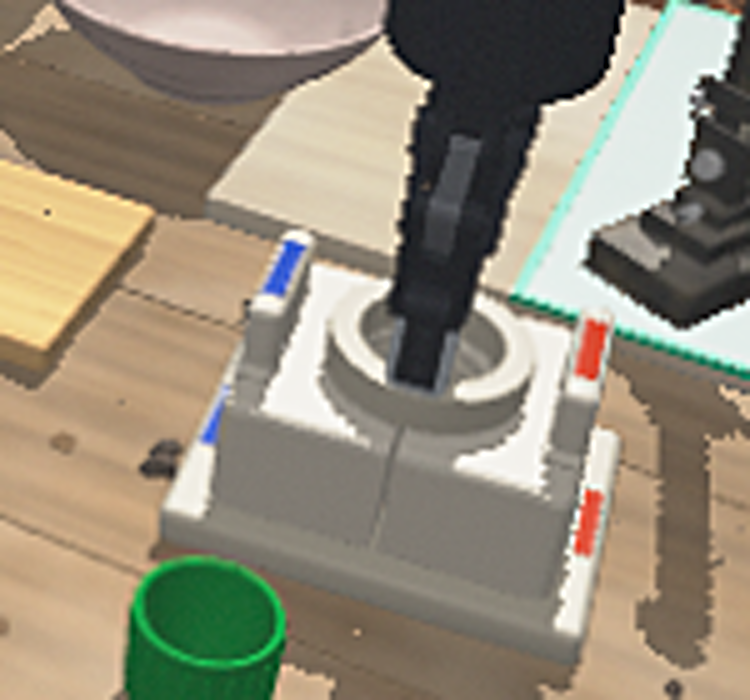

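The fingers are lined up on the near wall, with one over the hole. Next I lower and close.

play_rows(plan=[{"x": 0.0004, "y": 0.0026, "z": -0.014, "wx": 0, "wy": 0, "wz": 0, "fingers": 0.55}, {"x": 0, "y": 0, "z": -0.012, "wx": 0, "wy": 0, "wz": 0, "fingers": 0.55}, {"x": 0, "y": 0, "z": -0.006, "wx": 0, "wy": 0, "wz": 0, "fingers": 0.55}, {"x": 0, "y": 0, "z": 0, "wx": 0, "wy": 0, "wz": 0, "fingers": 0.55}, {"x": 0, "y": 0, "z": 0, "wx": 0, "wy": 0, "wz": 0, "fingers": 0}, {"x": 0, "y": 0, "z": 0, "wx": 0, "wy": 0, "wz": 0, "fingers": 0}, {"x": 0, "y": 0, "z": 0, "wx": 0, "wy": 0, "wz": 0, "fingers": 0}, {"x": 0, "y": 0, "z": 0, "wx": 0, "wy": 0, "wz": 0, "fingers": 0}, {"x": 0, "y": 0, "z": 0, "wx": 0, "wy": 0, "wz": 0, "fingers": 0}, {"x": 0, "y": 0, "z": 0, "wx": 0, "wy": 0, "wz": 0, "fingers": 0}], grip_force=40)

```text
t: 3.28
tcp_pos: [0.4961, -0.3351, 0.0911]
orientation: [0.526, -0.525, 0.464, -0.482]
force: [0.2, 0.4, 0.0]
grip_width: 0.0002
```

```bash
python3 -c "
from h import *
to(.4887,-.3296,.073,6)"
```

```text
t 3.28 tcp [ 0.4961 -0.3351  0.0911] F [0.2 0.4 0. ] w 0.0002 jaw yaw 6.06 yaxis [ 0.0199 -0.0166 -0.9997] q [-0.69  0.24  1.47 -0.    1.4  -0.79]
need d [-0.0074  0.0055 -0.0181] wz -0.001 level wx,wy [0.0166 0.0199]
```

```bash
python3 -c "
from h import *
p,d=snapshot('scene');crop(p,(350,500,180,320),5,'pics/c2.png')"
```

```text
(no output)
```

View pics/c2.png

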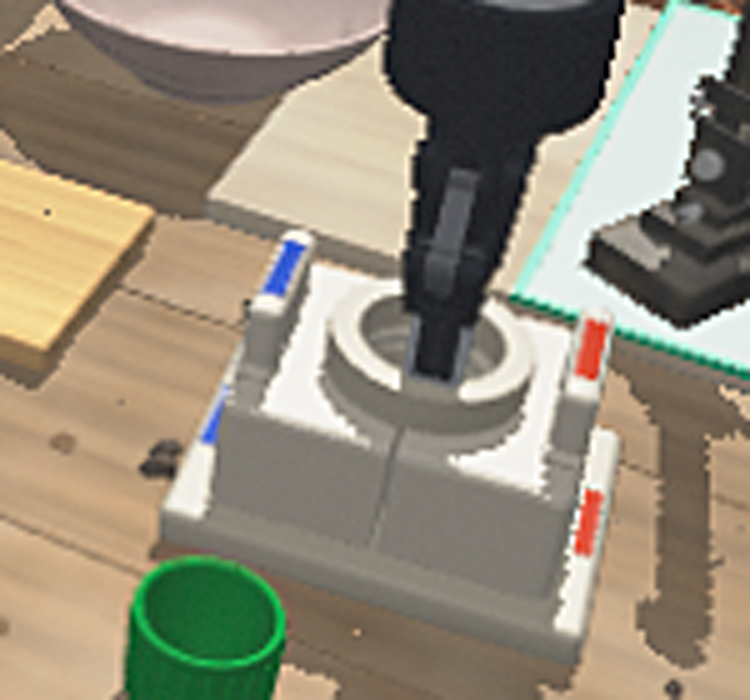

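play_rows(plan=[{"x": 0, "y": 0, "z": 0.002, "wx": 0, "wy": 0, "wz": 0, "fingers": 0.55}, {"x": 0, "y": 0, "z": 0, "wx": 0, "wy": 0, "wz": 0, "fingers": 0.55}, {"x": 0, "y": 0, "z": 0, "wx": 0, "wy": 0, "wz": 0, "fingers": 0.55}, {"x": 0, "y": 0, "z": 0, "wx": 0, "wy": 0, "wz": 0, "fingers": 0.55}])

```text
t: 3.67
tcp_pos: [0.4962, -0.3352, 0.0935]
orientation: [0.526, -0.525, 0.464, -0.482]
force: [0.2, -0.3, 0.2]
grip_width: 0.0467
```

```bash
python3 -c "
from h import *
to(.4887,-.3296,.073,6)"
```

```text
t 3.67 tcp [ 0.4962 -0.3352  0.0935] F [ 0.2 -0.3  0.2] w 0.0467 jaw yaw 6.07 yaxis [ 0.0202 -0.0168 -0.9997] q [-0.69  0.24  1.47 -0.    1.4  -0.79]
need d [-0.0075  0.0056 -0.0205] wz -0.001 level wx,wy [0.0168 0.0202]
```

play_rows(plan=[{"x": -0.0075, "y": 0.0056, "z": 0.004, "wx": 0.0168, "wy": 0.0202, "wz": 0, "fingers": 0.55}, {"x": 0, "y": 0, "z": 0, "wx": 0, "wy": 0, "wz": 0, "fingers": 0.55}, {"x": 0, "y": 0, "z": -0.01, "wx": 0, "wy": 0, "wz": 0, "fingers": 0.55}, {"x": 0, "y": 0, "z": 0, "wx": 0, "wy": 0, "wz": 0, "fingers": 0.55}])

```text
t: 4.0
tcp_pos: [0.4888, -0.3297, 0.0866]
orientation: [0.526, -0.526, 0.473, -0.473]
force: [-0.5, 1.2, -1.0]
grip_width: 0.0467
```

```bash
python3 -c "
from h import *
to(.4887,-.3296,.073,6)"
```

```text
t 4.00 tcp [ 0.4888 -0.3297  0.0866] F [-0.5  1.2 -1. ] w 0.0467 jaw yaw 6.05 yaxis [ 4.e-04 -3.e-04 -1.e+00] q [-0.69  0.24  1.48  0.    1.41 -0.8 ]
need d [-0.0001  0.0001 -0.0136] wz -0.001 level wx,wy [0.0003 0.0004]
```

play_rows(plan=[{"x": 0, "y": 0, "z": -0.007, "wx": 0, "wy": 0, "wz": 0, "fingers": 0.55}, {"x": 0, "y": 0, "z": 0, "wx": 0, "wy": 0, "wz": 0, "fingers": 0.55}])

```text
t: 4.17
tcp_pos: [0.4886, -0.3295, 0.0778]
orientation: [0.526, -0.526, 0.473, -0.473]
force: [0.3, 0.6, -0.6]
grip_width: 0.0471
```

```bash
python3 -c "
from h import *
to(.4887,-.3296,.073,6)"
```

```text
t 4.17 tcp [ 0.4886 -0.3295  0.0778] F [ 0.3  0.6 -0.6] w 0.0471 jaw yaw 6.05 yaxis [-1.e-04  1.e-04 -1.e+00] q [-0.69  0.25  1.49  0.    1.4  -0.8 ]
need d [ 0.0001 -0.0001 -0.0048] wz -0.001 level wx,wy [-0.0001 -0.0001]
```

play_rows(plan=[{"x": 0, "y": 0, "z": 0, "wx": 0, "wy": 0, "wz": 0, "fingers": 0.3}, {"x": 0, "y": 0, "z": 0, "wx": 0, "wy": 0, "wz": 0, "fingers": 0.2}, {"x": 0, "y": 0, "z": 0, "wx": 0, "wy": 0, "wz": 0, "fingers": 0.17}], grip_force=30)

```text
t: 4.42
tcp_pos: [0.4885, -0.3292, 0.0764]
orientation: [0.526, -0.526, 0.473, -0.472]
force: [0.6, 0.3, 0.7]
grip_width: 0.0146
```

```bash
python3 -c "
from h import *
to(.4887,-.3296,.073,6)"
```

```text
t 4.42 tcp [ 0.4885 -0.3292  0.0764] F [0.6 0.3 0.7] w 0.0146 jaw yaw 6.05 yaxis [-0.001   0.0013 -1.    ] q [-0.69  0.25  1.49  0.    1.4  -0.8 ]
need d [ 0.0002 -0.0004 -0.0034] wz -0.001 level wx,wy [-0.0013 -0.001 ]
```

play_rows(plan=[{"x": 0, "y": 0, "z": 0, "wx": 0, "wy": 0, "wz": 0, "fingers": 0.1}, {"x": 0, "y": 0, "z": 0, "wx": 0, "wy": 0, "wz": 0, "fingers": 0.1}, {"x": 0, "y": 0, "z": 0, "wx": 0, "wy": 0, "wz": 0, "fingers": 0.1}], grip_force=30)

```text
t: 4.67
tcp_pos: [0.4886, -0.3294, 0.0766]
orientation: [0.526, -0.526, 0.473, -0.473]
force: [0.2, 0.0, -1.2]
grip_width: 0.0119
```

```bash
python3 -c "
from h import *
to(.4887,-.3296,.073,6)
p,d=snapshot('scene');crop(p,(350,500,180,320),5,'pics/c3.png')"
```

```text
t 4.67 tcp [ 0.4886 -0.3294  0.0766] F [ 0.2  0.  -1.2] w 0.0119 jaw yaw 6.05 yaxis [-7.e-04  8.e-04 -1.e+00] q [-0.69  0.25  1.49  0.    1.4  -0.8 ]
need d [ 0.0001 -0.0002 -0.0036] wz -0.001 level wx,wy [-0.0008 -0.0007]
```

View pics/c3.png

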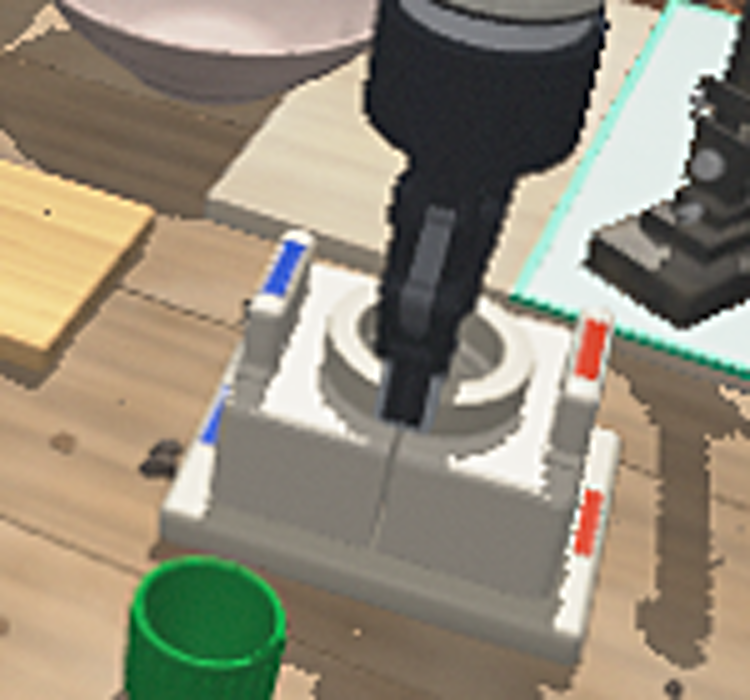

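The wall is gripped at 11.9 mm. Next I lift.

play_rows(plan=[{"x": 0, "y": 0, "z": 0.006, "wx": 0, "wy": 0, "wz": 0, "fingers": 0.05}, {"x": 0, "y": 0, "z": 0.012, "wx": 0, "wy": 0, "wz": 0, "fingers": 0.05}, {"x": 0, "y": 0, "z": 0.02, "wx": 0, "wy": 0, "wz": 0, "fingers": 0.05}, {"x": 0, "y": 0, "z": 0.02, "wx": 0, "wy": 0, "wz": 0, "fingers": 0.05}, {"x": 0, "y": 0, "z": 0.02, "wx": 0, "wy": 0, "wz": 0, "fingers": 0.05}, {"x": 0, "y": 0, "z": 0.006, "wx": 0, "wy": 0, "wz": 0, "fingers": 0.05}, {"x": 0, "y": 0, "z": 0, "wx": 0, "wy": 0, "wz": 0, "fingers": 0.05}], grip_force=40)

```text
t: 5.3
tcp_pos: [0.4868, -0.3281, 0.1664]
orientation: [-0.526, 0.526, -0.475, 0.471]
force: [-0.5, 0.1, -1.4]
grip_width: 0.0116
```

```bash
python3 -c "
from h import *
to(.550,-.0326,.13,1.4)
p,d=snapshot('scene');crop(p,(350,500,140,320),4,'pics/c4.png')"
```

```text
t 5.30 tcp [ 0.4868 -0.3281  0.1664] F [-0.5  0.1 -1.4] w 0.0116 jaw yaw 6.06 yaxis [-0.0038  0.0028 -1.    ] q [-0.69  0.19  1.38 -0.    1.57 -0.8 ]
need d [ 0.0632  0.2955 -0.0364] wz -0.081 level wx,wy [-0.0028 -0.0038]
```

View pics/c4.png

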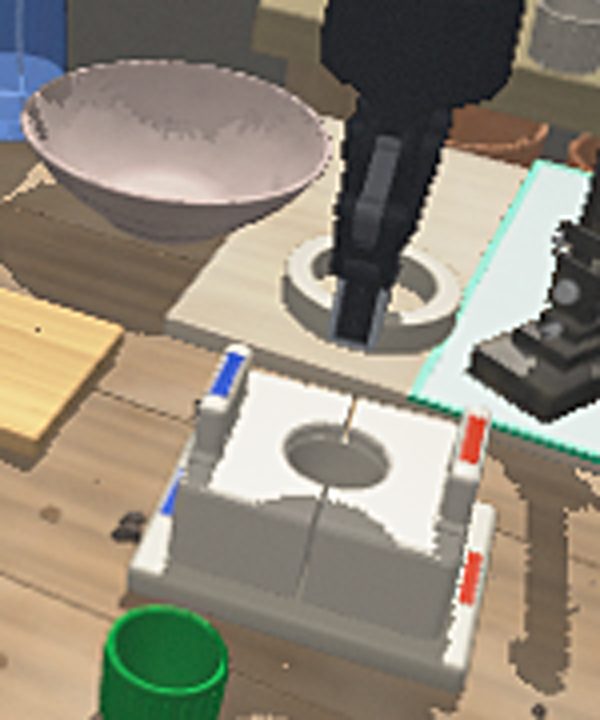

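play_rows(plan=[{"x": 0.0053, "y": 0.0247, "z": 0, "wx": 0, "wy": 0, "wz": 0, "fingers": 0.05}, {"x": 0.0053, "y": 0.0247, "z": 0, "wx": 0, "wy": 0, "wz": 0, "fingers": 0.05}, {"x": 0.0053, "y": 0.0247, "z": 0, "wx": 0, "wy": 0, "wz": 0, "fingers": 0.05}, {"x": 0.0053, "y": 0.0247, "z": 0, "wx": 0, "wy": 0, "wz": 0, "fingers": 0.05}, {"x": 0.0053, "y": 0.0247, "z": 0, "wx": 0, "wy": 0, "wz": 0, "fingers": 0.05}, {"x": 0.0053, "y": 0.0247, "z": 0, "wx": 0, "wy": 0, "wz": 0, "fingers": 0.05}, {"x": 0.0053, "y": 0.0247, "z": -0.006, "wx": 0, "wy": 0, "wz": 0, "fingers": 0.05}, {"x": 0.0053, "y": 0.0247, "z": -0.012, "wx": 0, "wy": 0, "wz": 0, "fingers": 0.05}, {"x": 0.0053, "y": 0.0247, "z": -0.012, "wx": 0, "wy": 0, "wz": 0, "fingers": 0.05}, {"x": 0.0053, "y": 0.0247, "z": -0.012, "wx": 0, "wy": 0, "wz": 0, "fingers": 0.05}, {"x": 0.0053, "y": 0.0247, "z": -0.012, "wx": 0, "wy": 0, "wz": 0, "fingers": 0.05}, {"x": 0.004, "y": 0.02, "z": -0.012, "wx": 0, "wy": 0, "wz": 0, "fingers": 0.05}, {"x": 0, "y": 0, "z": -0.012, "wx": 0, "wy": 0, "wz": 0, "fingers": 0.05}, {"x": 0, "y": 0, "z": 0, "wx": 0, "wy": 0, "wz": 0, "fingers": 0.05}])

```text
t: 6.52
tcp_pos: [0.5398, -0.0211, 0.0674]
orientation: [-0.52, 0.529, -0.484, 0.464]
force: [-0.6, -0.2, -1.2]
grip_width: 0.0119
```

```bash
python3 -c "
from h import *
to(.5499,-.0324,.0216,6)"
```

```text
t 6.52 tcp [ 0.5398 -0.0211  0.0674] F [-0.6 -0.2 -1.2] w 0.0119 jaw yaw 5.79 yaxis [-0.0289  0.0101 -0.9995] q [-0.15  0.18  1.6   0.01  1.39 -0.25]
need d [ 0.0101 -0.0113 -0.0458] wz 0.004 level wx,wy [-0.0101 -0.0289]
```

play_rows(plan=[{"x": 0.01, "y": -0.0113, "z": -0.01, "wx": -0.01, "wy": -0.029, "wz": 0.004, "fingers": 0.05}, {"x": 0, "y": 0, "z": -0.01, "wx": 0, "wy": 0, "wz": 0, "fingers": 0.05}, {"x": 0, "y": 0, "z": -0.01, "wx": 0, "wy": 0, "wz": 0, "fingers": 0.05}, {"x": 0, "y": 0, "z": 0, "wx": 0, "wy": 0, "wz": 0, "fingers": 0.05}])

```text
t: 6.85
tcp_pos: [0.5472, -0.0318, 0.0331]
orientation: [-0.525, 0.527, -0.475, 0.471]
force: [-0.7, -0.5, -1.1]
grip_width: 0.0117
```

```bash
python3 -c "
from h import *
to(.5499,-.0324,.0216,6)"
```

```text
t 6.85 tcp [ 0.5472 -0.0318  0.0331] F [-0.7 -0.5 -1.1] w 0.0117 jaw yaw 6.03 yaxis [-0.0064  0.0017 -1.    ] q [-0.16  0.21  1.64  0.    1.3  -0.27]
need d [ 0.0027 -0.0006 -0.0115] wz -0.000 level wx,wy [-0.0017 -0.0064]
```

play_rows(plan=[{"x": 0.0025, "y": -0.0006, "z": -0.004, "wx": -0.002, "wy": -0.006, "wz": 0, "fingers": 0.05}, {"x": 0, "y": 0, "z": -0.004, "wx": 0, "wy": 0, "wz": 0, "fingers": 0.05}, {"x": 0, "y": 0, "z": -0.002, "wx": 0, "wy": 0, "wz": 0, "fingers": 0.05}, {"x": 0, "y": 0, "z": 0, "wx": 0, "wy": 0, "wz": 0, "fingers": 0.05}])

```text
t: 7.18
tcp_pos: [0.5496, -0.033, 0.0226]
orientation: [-0.525, 0.525, -0.474, 0.473]
force: [-1.0, 0.2, -1.3]
grip_width: 0.0115
```

```bash
python3 -c "
from h import *
to(.5499,-.0324,.0216,6)"
```

```text
t 7.18 tcp [ 0.5496 -0.033   0.0226] F [-1.   0.2 -1.3] w 0.0115 jaw yaw 5.91 yaxis [-7.e-04  2.e-04 -1.e+00] q [-0.16  0.22  1.64  0.    1.27 -0.27]
need d [ 0.0003  0.0006 -0.001 ] wz 0.002 level wx,wy [-0.0002 -0.0007]
```

play_rows(plan=[{"x": 0, "y": 0, "z": -0.001, "wx": 0, "wy": 0, "wz": 0, "fingers": 0.05}, {"x": 0, "y": 0, "z": 0, "wx": 0, "wy": 0, "wz": 0, "fingers": 0.25}, {"x": 0, "y": 0, "z": 0, "wx": 0, "wy": 0, "wz": 0, "fingers": 0.35}, {"x": 0, "y": 0, "z": 0, "wx": 0, "wy": 0, "wz": 0, "fingers": 0.35}, {"x": 0, "y": 0, "z": 0.01, "wx": 0, "wy": 0, "wz": 0, "fingers": 0.35}, {"x": 0, "y": 0, "z": 0.03, "wx": 0, "wy": 0, "wz": 0, "fingers": 0.5}, {"x": 0, "y": 0, "z": 0.04, "wx": 0, "wy": 0, "wz": 0, "fingers": 0.5}, {"x": 0, "y": 0, "z": 0.04, "wx": 0, "wy": 0, "wz": 0, "fingers": 0.5}, {"x": 0, "y": 0, "z": 0, "wx": 0, "wy": 0, "wz": 0, "fingers": 0.5}])

```text
t: 7.93
tcp_pos: [0.5484, -0.0327, 0.1494]
orientation: [-0.525, 0.525, -0.474, 0.473]
force: [1.5, -0.4, 1.1]
grip_width: 0.0426
```

```bash
python3 -c "
from h import *
# blue ridge: base(.523,-.3245) yaw6, local y +59.5
th=np.radians(6);c=np.array([.523,-.3245]);ey=np.array([-np.sin(th),np.cos(th)])
print('blue',c+.0595*ey,'red',c-.0595*ey)
to(*(c+.0595*ey),.16,-84)
p,d=snapshot('scene');crop(p,(250,500,150,320),3,'pics/c5.png')
W=cloud('scene',d).reshape(-1,3)
from scipy.optimize import least_squares
m=(abs(W[:,0]-.584)<.07)&(abs(W[:,1]+.029)<.06)&(abs(W[:,2]-.033)<.003);P=W[m]
print('ring',len(P),P[:,2].std(),least_squares(lambda x:np.hypot(P[:,0]-x[0],P[:,1]-x[1])-.034,[.584,-.029],loss='soft_l1',f_scale=.002).x)"
```

```text
blue [ 0.51678056 -0.26532595] red [ 0.52921944 -0.38367405]
t 7.93 tcp [ 0.5484 -0.0327  0.1494] F [ 1.5 -0.4  1.1] w 0.0426 jaw yaw 5.90 yaxis [-6.e-04  4.e-04 -1.e+00] q [-0.16  0.12  1.5   0.    1.52 -0.27]
need d [-0.0316 -0.2327  0.0106] wz -1.569 level wx,wy [-0.0004 -0.0006]
ring 269 0.001132523831137691 [ 0.58041013 -0.03194441]
```

View pics/c5.png

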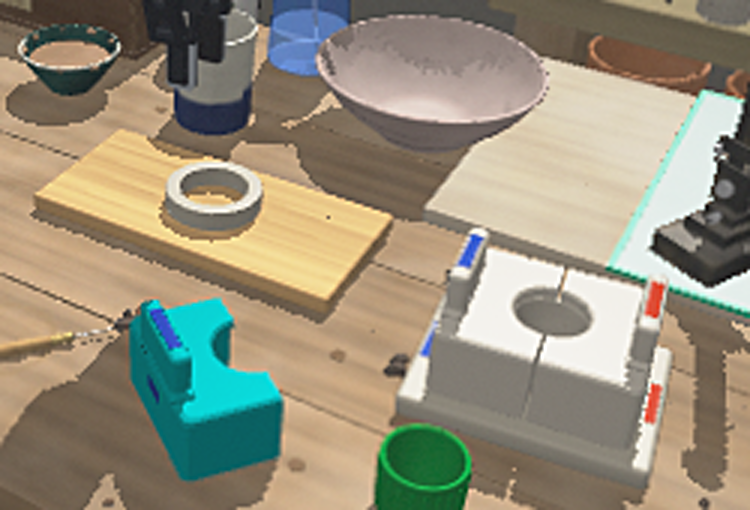

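play_rows(plan=[{"x": -0.0023, "y": -0.0175, "z": 0.002, "wx": 0, "wy": 0, "wz": -0.12, "fingers": 0.5}, {"x": -0.0023, "y": -0.0175, "z": 0.002, "wx": 0, "wy": 0, "wz": -0.12, "fingers": 0.5}, {"x": -0.0023, "y": -0.0175, "z": 0.002, "wx": 0, "wy": 0, "wz": -0.12, "fingers": 0.5}, {"x": -0.0023, "y": -0.0175, "z": 0.002, "wx": 0, "wy": 0, "wz": -0.12, "fingers": 0.5}, {"x": -0.0023, "y": -0.0175, "z": 0.002, "wx": 0, "wy": 0, "wz": -0.12, "fingers": 0.5}, {"x": -0.0023, "y": -0.0175, "z": 0.002, "wx": 0, "wy": 0, "wz": -0.12, "fingers": 0.5}, {"x": -0.0023, "y": -0.0175, "z": 0.002, "wx": 0, "wy": 0, "wz": -0.12, "fingers": 0.5}, {"x": -0.0023, "y": -0.0175, "z": 0, "wx": 0, "wy": 0, "wz": -0.12, "fingers": 0.5}, {"x": -0.0023, "y": -0.0175, "z": 0, "wx": 0, "wy": 0, "wz": -0.12, "fingers": 0.5}, {"x": -0.0023, "y": -0.0175, "z": 0, "wx": 0, "wy": 0, "wz": -0.12, "fingers": 0.5}, {"x": -0.0023, "y": -0.0175, "z": 0, "wx": 0, "wy": 0, "wz": -0.12, "fingers": 0.5}, {"x": -0.0023, "y": -0.0175, "z": 0, "wx": 0, "wy": 0, "wz": -0.12, "fingers": 0.5}, {"x": -0.0023, "y": -0.0175, "z": 0, "wx": 0, "wy": 0, "wz": -0.12, "fingers": 0.5}, {"x": 0, "y": 0, "z": 0, "wx": 0, "wy": 0, "wz": 0, "fingers": 0.5}])

```text
t: 9.15
tcp_pos: [0.5127, -0.2672, 0.1612]
orientation: [0.017, -0.017, 0.708, -0.706]
force: [0.6, -0.0, -0.2]
grip_width: 0.0426
```

```bash
python3 -c "
from h import *
to(.5168,-.2653,.12,-84)
"
```

```text
t 9.15 tcp [ 0.5127 -0.2672  0.1612] F [ 0.6 -0.  -0.2] w 0.0426 jaw yaw -87.20 yaxis [-2.0e-04  2.1e-03 -1.0e+00] q [-0.58  0.17  1.41  0.    1.56  0.94]
need d [ 0.0041  0.0019 -0.0412] wz 0.056 level wx,wy [-0.0021 -0.0002]
```

play_rows(plan=[{"x": 0.0041, "y": 0.0019, "z": -0.02, "wx": -0.002, "wy": 0, "wz": 0.056, "fingers": 0.5}, {"x": 0, "y": 0, "z": -0.02, "wx": 0, "wy": 0, "wz": 0, "fingers": 0.5}, {"x": 0, "y": 0, "z": 0, "wx": 0, "wy": 0, "wz": 0, "fingers": 0.5}])

```text
t: 9.4
tcp_pos: [0.5169, -0.2659, 0.121]
orientation: [-0.039, 0.038, -0.706, 0.706]
force: [-2.0, 0.3, -1.3]
grip_width: 0.0426
```

```bash
python3 -c "
from h import *
to(.5168,-.2653,.080,-84)
p,d=snapshot('scene');crop(p,(350,500,170,310),5,'pics/c6.png')
"
```

```text
t 9.40 tcp [ 0.5169 -0.2659  0.121 ] F [-2.   0.3 -1.3] w 0.0426 jaw yaw -83.73 yaxis [ 0.002 -0.    -1.   ] q [-0.57  0.2   1.46  0.    1.48  0.89]
need d [-0.0001  0.0006 -0.041 ] wz -0.005 level wx,wy [0.    0.002]
```

View pics/c6.png

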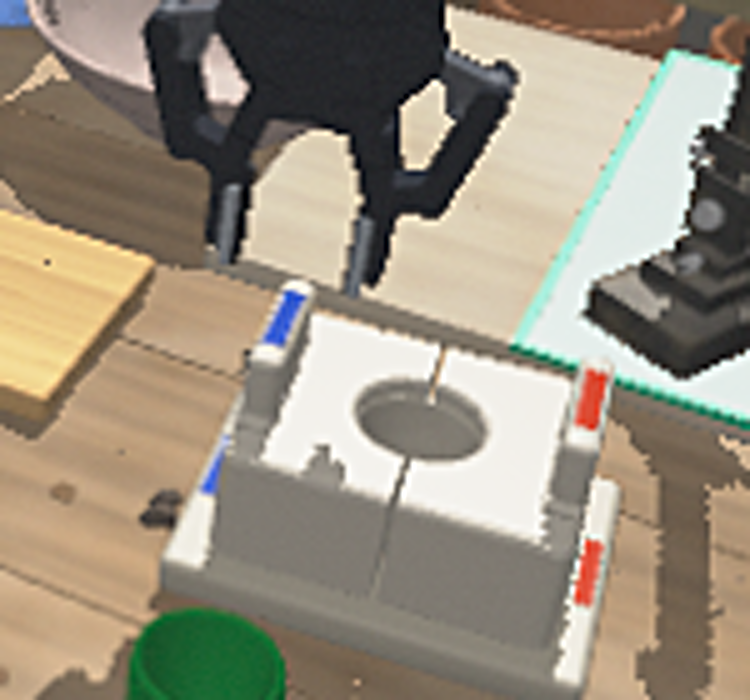

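play_rows(plan=[{"x": 0, "y": 0.0006, "z": -0.013, "wx": 0, "wy": 0, "wz": -0.005, "fingers": 0.5}, {"x": 0, "y": 0, "z": -0.013, "wx": 0, "wy": 0, "wz": 0, "fingers": 0.5}, {"x": 0, "y": 0, "z": -0.013, "wx": 0, "wy": 0, "wz": 0, "fingers": 0.5}, {"x": 0, "y": 0, "z": 0, "wx": 0, "wy": 0, "wz": 0, "fingers": 0.5}, {"x": 0, "y": 0, "z": 0, "wx": 0, "wy": 0, "wz": 0, "fingers": 0.3}, {"x": 0, "y": 0, "z": 0, "wx": 0, "wy": 0, "wz": 0, "fingers": 0.2}])

```text
t: 9.95
tcp_pos: [0.52, -0.2639, 0.0862]
orientation: [-0.042, 0.035, -0.705, 0.708]
force: [0.1, -0.4, -0.2]
grip_width: 0.0194
```

```bash
python3 -c "
from h import *
to(.5168,-.2653,.078,-84)
"
```

```text
t 9.95 tcp [ 0.52   -0.2639  0.0862] F [ 0.1 -0.4 -0.2] w 0.0194 jaw yaw -83.75 yaxis [ 0.0102 -0.0038 -0.9999] q [-0.57  0.22  1.51  0.    1.4   0.89]
need d [-0.0032 -0.0014 -0.0082] wz -0.004 level wx,wy [0.0038 0.0102]
```

play_rows(plan=[{"x": -0.0032, "y": -0.001, "z": -0.007, "wx": 0.0038, "wy": 0.01, "wz": -0.004, "fingers": 0.25}, {"x": 0, "y": 0, "z": 0, "wx": 0, "wy": 0, "wz": 0, "fingers": 0.25}, {"x": 0, "y": 0, "z": 0, "wx": 0, "wy": 0, "wz": 0, "fingers": 0.05}, {"x": 0, "y": 0, "z": 0, "wx": 0, "wy": 0, "wz": 0, "fingers": 0.05}, {"x": 0, "y": 0, "z": 0, "wx": 0, "wy": 0, "wz": 0, "fingers": 0.05}], grip_force=80)

```text
t: 10.37
tcp_pos: [0.5182, -0.2658, 0.082]
orientation: [-0.039, 0.036, -0.705, 0.707]
force: [0.9, 0.2, -1.3]
grip_width: 0.0119
```

```bash
python3 -c "
from h import *
to(.5168,-.2653,.078,-84)
"
```

```text
t 10.37 tcp [ 0.5182 -0.2658  0.082 ] F [ 0.9  0.2 -1.3] w 0.0119 jaw yaw -83.97 yaxis [ 0.0042 -0.0027 -1.    ] q [-0.57  0.23  1.51 -0.    1.4   0.89]
need d [-0.0014  0.0005 -0.004 ] wz -0.001 level wx,wy [0.0027 0.0042]
```

play_rows(plan=[{"x": 0, "y": 0, "z": 0.005, "wx": 0, "wy": 0, "wz": 0, "fingers": 0.05}, {"x": 0, "y": 0, "z": 0.008, "wx": 0, "wy": 0, "wz": 0, "fingers": 0.05}, {"x": 0, "y": 0, "z": 0.01, "wx": 0, "wy": 0, "wz": 0, "fingers": 0.05}, {"x": 0, "y": 0, "z": 0.008, "wx": 0, "wy": 0, "wz": 0, "fingers": 0.05}, {"x": 0, "y": 0, "z": 0.003, "wx": 0, "wy": 0, "wz": 0, "fingers": 0.05}, {"x": 0, "y": 0, "z": 0, "wx": 0, "wy": 0, "wz": 0, "fingers": 0.05}])

```text
t: 10.87
tcp_pos: [0.5165, -0.2647, 0.1172]
orientation: [0.037, -0.037, 0.706, -0.706]
force: [0.3, 0.4, -2.5]
grip_width: 0.0122
```

```bash
python3 -c "
from h import *
to(.5168,-.2653,.18,-84)
p,d=snapshot('scene');crop(p,(350,500,170,310),5,'pics/c7.png')
"
```

```text
t 10.87 tcp [ 0.5165 -0.2647  0.1172] F [ 0.3  0.4 -2.5] w 0.0122 jaw yaw -83.98 yaxis [-4.e-04  6.e-04 -1.e+00] q [-0.57  0.2   1.47  0.    1.47  0.89]
need d [ 0.0003 -0.0006  0.0628] wz -0.000 level wx,wy [-0.0006 -0.0004]
```

View pics/c7.png

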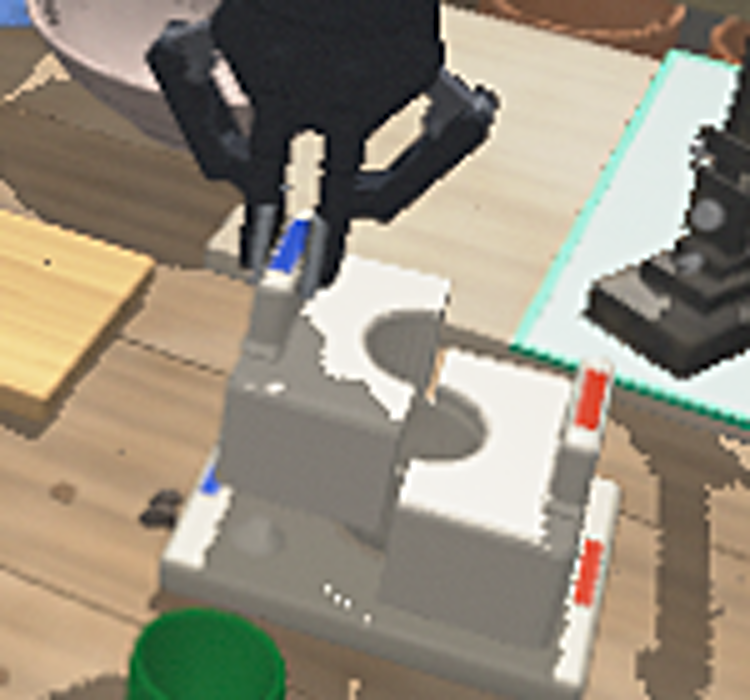

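play_rows(plan=[{"x": 0, "y": 0, "z": 0.01, "wx": 0, "wy": 0, "wz": 0, "fingers": 0.05}, {"x": 0, "y": 0, "z": 0.015, "wx": 0, "wy": 0, "wz": 0, "fingers": 0.05}, {"x": 0, "y": 0, "z": 0.015, "wx": 0, "wy": 0, "wz": 0, "fingers": 0.05}, {"x": 0.001, "y": 0.005, "z": 0.01, "wx": 0, "wy": 0, "wz": 0, "fingers": 0.05}, {"x": 0.003, "y": 0.015, "z": 0.005, "wx": 0, "wy": 0, "wz": 0, "fingers": 0.05}, {"x": 0.004, "y": 0.024, "z": 0, "wx": 0, "wy": 0, "wz": 0, "fingers": 0.05}, {"x": 0.005, "y": 0.028, "z": 0, "wx": 0, "wy": 0, "wz": 0, "fingers": 0.05}, {"x": 0.005, "y": 0.028, "z": 0, "wx": 0, "wy": 0, "wz": 0, "fingers": 0.05}, {"x": 0.005, "y": 0.028, "z": 0, "wx": 0, "wy": 0, "wz": 0, "fingers": 0.05}, {"x": 0.005, "y": 0.028, "z": 0, "wx": 0, "wy": 0, "wz": 0, "fingers": 0.05}, {"x": 0.005, "y": 0.028, "z": 0, "wx": 0, "wy": 0, "wz": 0, "fingers": 0.05}, {"x": 0.005, "y": 0.028, "z": 0, "wx": 0, "wy": 0, "wz": 0, "fingers": 0.05}, {"x": 0.005, "y": 0.028, "z": 0, "wx": 0, "wy": 0, "wz": 0, "fingers": 0.05}, {"x": 0.005, "y": 0.028, "z": 0, "wx": 0, "wy": 0, "wz": 0, "fingers": 0.05}, {"x": 0.004, "y": 0.028, "z": 0, "wx": 0, "wy": 0, "wz": 0, "fingers": 0.05}, {"x": 0.004, "y": 0.022, "z": 0, "wx": 0, "wy": 0, "wz": 0, "fingers": 0.05}, {"x": 0.003, "y": 0.015, "z": 0, "wx": 0, "wy": 0, "wz": 0, "fingers": 0.05}, {"x": 0.001, "y": 0.006, "z": 0, "wx": 0, "wy": 0, "wz": 0, "fingers": 0.05}, {"x": 0, "y": 0, "z": 0, "wx": 0, "wy": 0, "wz": 0, "fingers": 0.05}])

```text
t: 12.5
tcp_pos: [0.5745, 0.0958, 0.1821]
orientation: [0.037, -0.036, 0.708, -0.705]
force: [0.2, -0.5, -3.9]
grip_width: 0.012
```

```bash
python3 -c "
from h import *
to(.5788,.0921,.082-.070+.067,-84)
p,d=snapshot('scene');crop(p,(180,430,50,260),3,'pics/c8.png')
"
```

```text
t 12.50 tcp [0.5745 0.0958 0.1821] F [ 0.2 -0.5 -3.9] w 0.0120 jaw yaw -84.09 yaxis [ 0.0025  0.0048 -1.    ] q [0.07 0.17 1.37 0.   1.59 1.53]
need d [ 0.0043 -0.0037 -0.1031] wz 0.001 level wx,wy [-0.0048  0.0025]
```

View pics/c8.png

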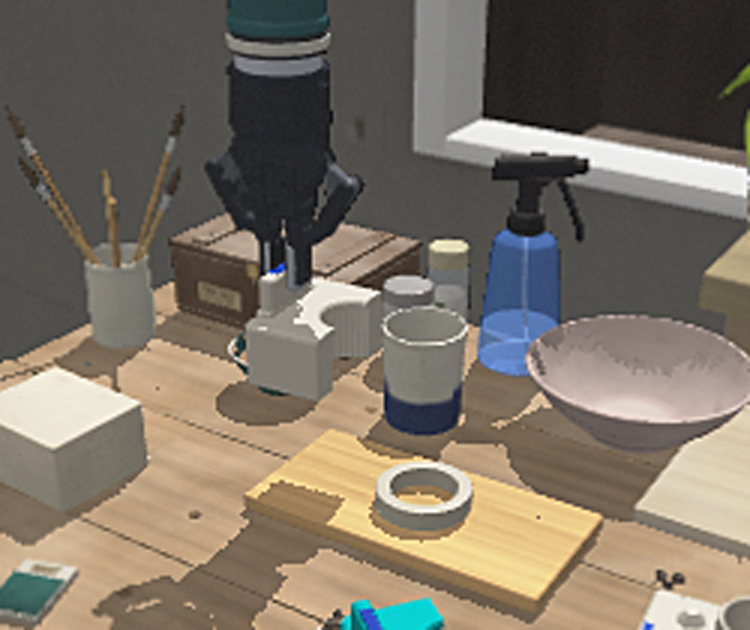

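play_rows(plan=[{"x": 0.0043, "y": -0.0037, "z": -0.008, "wx": -0.0048, "wy": 0.0025, "wz": 0, "fingers": 0.05}, {"x": 0, "y": 0, "z": -0.015, "wx": 0, "wy": 0, "wz": 0, "fingers": 0.05}, {"x": 0, "y": 0, "z": -0.018, "wx": 0, "wy": 0, "wz": 0, "fingers": 0.05}, {"x": 0, "y": 0, "z": -0.018, "wx": 0, "wy": 0, "wz": 0, "fingers": 0.05}, {"x": 0, "y": 0, "z": -0.012, "wx": 0, "wy": 0, "wz": 0, "fingers": 0.05}, {"x": 0, "y": 0, "z": -0.006, "wx": 0, "wy": 0, "wz": 0, "fingers": 0.05}, {"x": 0, "y": 0, "z": 0, "wx": 0, "wy": 0, "wz": 0, "fingers": 0.05}])

```text
t: 13.13
tcp_pos: [0.5799, 0.0802, 0.1011]
orientation: [-0.033, 0.032, -0.704, 0.709]
force: [-0.5, -1.3, -2.5]
grip_width: 0.012
```

```bash
cat >> h.py <<'E'
def plane(n,d,c,zr,r):
    W=cloud(n,d).reshape(-1,3);P=W[(abs(W[:,0]-c[0])<r[0])&(abs(W[:,1]-c[1])<r[1])&(W[:,2]>zr[0])&(W[:,2]<zr[1])]
    for _ in range(4):
        A=np.c_[P[:,:2]-c,np.ones(len(P))];s=np.linalg.lstsq(A,P[:,2],rcond=None)[0];e=P[:,2]-A@s
        P=P[abs(e)<max(2*e.std(),.001)]
    print(n,"plane slope x,y,z0",s.round(4),len(P),e.std().round(4));return P
E
python3 -c "
from h import *
to(.5788,.0921,.079,-84)
p,d=snapshot('scene')
plane('scene',d,(.5836,.055),(.07,.108),(.05,.033))
crop(p,(180,430,50,260),3,'pics/c9.png')
"
```

```text
t 13.13 tcp [0.5799 0.0802 0.1011] F [-0.5 -1.3 -2.5] w 0.0120 jaw yaw -84.76 yaxis [ 0.0017 -0.0073 -1.    ] q [ 0.04  0.22  1.48 -0.01  1.44  1.53]
need d [-0.0011  0.0119 -0.0221] wz 0.013 level wx,wy [0.0073 0.0017]
scene plane slope x,y,z0 [-0.0171  0.055   0.0896] 405 0.0019
```

View pics/c9.png

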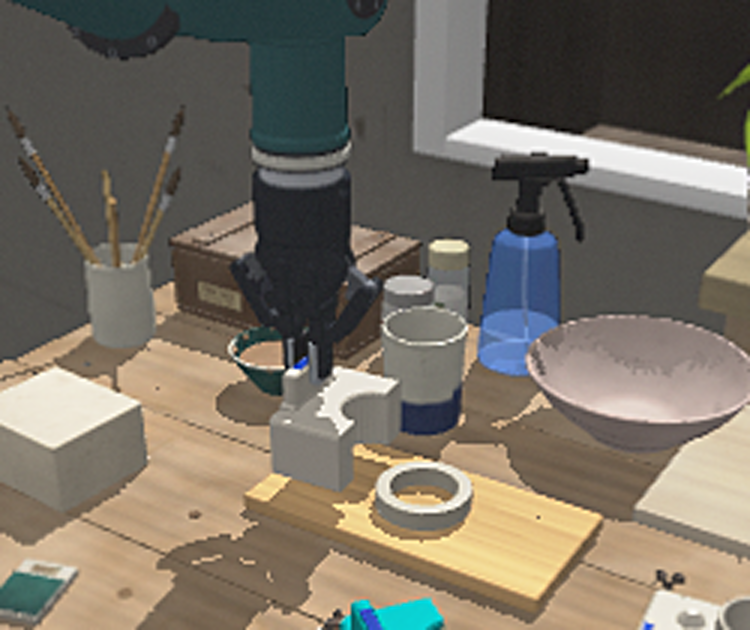

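play_rows(plan=[{"x": -0.001, "y": 0.0119, "z": 0, "wx": 0.007, "wy": 0.002, "wz": 0.013, "fingers": 0.05}, {"x": 0, "y": 0, "z": 0, "wx": 0, "wy": 0, "wz": 0, "fingers": 0.05}, {"x": 0, "y": 0, "z": -0.006, "wx": 0, "wy": 0, "wz": 0, "fingers": 0.05}, {"x": 0, "y": 0, "z": -0.006, "wx": 0, "wy": 0, "wz": 0, "fingers": 0.05}, {"x": 0, "y": 0, "z": -0.003, "wx": 0, "wy": 0, "wz": 0, "fingers": 0.05}, {"x": 0, "y": 0, "z": 0, "wx": 0, "wy": 0, "wz": 0, "fingers": 0.05}])

```text
t: 13.68
tcp_pos: [0.5821, 0.0924, 0.0901]
orientation: [-0.04, 0.034, -0.706, 0.706]
force: [-0.1, 0.1, -3.8]
grip_width: 0.0119
```

```bash
python3 -c "
from h import *
to(.5788,.0921,.079,-84)
"
```

```text
t 13.68 tcp [0.5821 0.0924 0.0901] F [-0.1  0.1 -3.8] w 0.0119 jaw yaw -84.01 yaxis [ 8.9e-03  4.0e-04 -1.0e+00] q [ 0.06  0.24  1.49 -0.    1.41  1.53]
need d [-0.0033 -0.0003 -0.0111] wz 0.000 level wx,wy [-0.0004  0.0089]
```

play_rows(plan=[{"x": -0.003, "y": 0, "z": -0.004, "wx": 0, "wy": 0.009, "wz": 0, "fingers": 0.05}, {"x": 0, "y": 0, "z": 0, "wx": 0, "wy": 0, "wz": 0, "fingers": 0.05}, {"x": 0, "y": 0, "z": -0.003, "wx": 0, "wy": 0, "wz": 0, "fingers": 0.05}, {"x": 0, "y": 0, "z": 0, "wx": 0, "wy": 0, "wz": 0, "fingers": 0.05}])

```text
t: 14.02
tcp_pos: [0.5787, 0.0925, 0.0824]
orientation: [0.037, -0.037, 0.706, -0.706]
force: [-0.1, 0.1, -3.5]
grip_width: 0.0124
```

```bash
python3 -c "
from h import *
to(.5788,.0921,.079,-84)
"
```

```text
t 14.02 tcp [0.5787 0.0925 0.0824] F [-0.1  0.1 -3.5] w 0.0124 jaw yaw -83.99 yaxis [-1.2e-03  2.0e-04 -1.0e+00] q [0.06 0.24 1.49 0.   1.41 1.53]
need d [ 0.0001 -0.0004 -0.0034] wz -0.000 level wx,wy [-0.0002 -0.0012]
```

play_rows(plan=[{"x": 0, "y": 0, "z": -0.003, "wx": 0, "wy": 0, "wz": 0, "fingers": 0.05}, {"x": 0, "y": 0, "z": 0, "wx": 0, "wy": 0, "wz": 0, "fingers": 0.05}])

```text
t: 14.18
tcp_pos: [0.579, 0.0925, 0.0794]
orientation: [0.037, -0.037, 0.706, -0.706]
force: [-0.2, 0.7, -2.7]
grip_width: 0.012
```

```bash
python3 -c "
from h import *
to(.5788,.0921,.079,-84)
"
```

```text
t 14.18 tcp [0.579  0.0925 0.0794] F [-0.2  0.7 -2.7] w 0.0120 jaw yaw -83.98 yaxis [-3.e-04  3.e-04 -1.e+00] q [0.06 0.24 1.5  0.   1.4  1.53]
need d [-0.0002 -0.0004 -0.0004] wz -0.000 level wx,wy [-0.0003 -0.0003]
```

play_rows(plan=[{"x": 0, "y": 0, "z": -0.001, "wx": 0, "wy": 0, "wz": 0, "fingers": 0.05}, {"x": 0, "y": 0, "z": 0, "wx": 0, "wy": 0, "wz": 0, "fingers": 0.2}, {"x": 0, "y": 0, "z": 0, "wx": 0, "wy": 0, "wz": 0, "fingers": 0.3}, {"x": 0, "y": 0, "z": 0, "wx": 0, "wy": 0, "wz": 0, "fingers": 0.5}, {"x": 0, "y": 0, "z": 0.01, "wx": 0, "wy": 0, "wz": 0, "fingers": 0.5}, {"x": 0, "y": 0, "z": 0.02, "wx": 0, "wy": 0, "wz": 0, "fingers": 0.5}, {"x": 0, "y": 0, "z": 0.03, "wx": 0, "wy": 0, "wz": 0, "fingers": 0.5}, {"x": 0, "y": 0, "z": 0.03, "wx": 0, "wy": 0, "wz": 0, "fingers": 0.5}, {"x": 0, "y": -0.005, "z": 0.005, "wx": 0, "wy": 0, "wz": 0, "fingers": 0.5}, {"x": 0, "y": -0.005, "z": 0, "wx": 0, "wy": 0, "wz": 0, "fingers": 0.5}])

```text
t: 15.02
tcp_pos: [0.5804, 0.0826, 0.1843]
orientation: [-0.04, 0.035, -0.706, 0.706]
force: [0.7, 0.5, -1.3]
grip_width: 0.0427
```

```bash
python3 -c "
from h import *
to(.5292,-.3837,.13,-84)
p,d=snapshot('scene')
plane('scene',d,(.5836,.055),(.05,.09),(.05,.033))
crop(p,(180,500,100,300),2.4,'pics/c10.png')
"
```

```text
t 15.02 tcp [0.5804 0.0826 0.1843] F [ 0.7  0.5 -1.3] w 0.0427 jaw yaw -83.91 yaxis [ 7.9e-03  2.0e-04 -1.0e+00] q [ 0.04  0.18  1.37 -0.    1.59  1.51]
need d [-0.0512 -0.4663 -0.0543] wz -0.002 level wx,wy [-0.0002  0.0079]
scene plane slope x,y,z0 [-0.0148  0.0951  0.0662] 408 0.0024
```

View pics/c10.png

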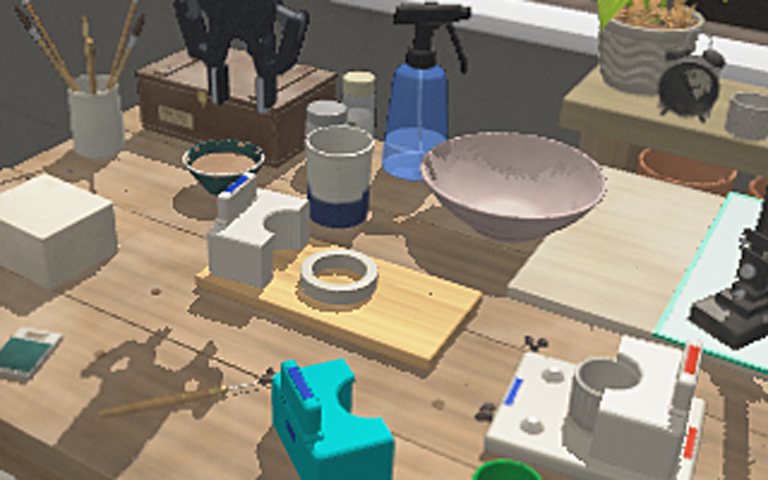

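play_rows(plan=[{"x": -0.002, "y": -0.015, "z": 0, "wx": 0, "wy": 0.004, "wz": 0, "fingers": 0.5}, {"x": -0.0035, "y": -0.03, "z": 0, "wx": 0, "wy": 0.004, "wz": 0, "fingers": 0.5}, {"x": -0.004, "y": -0.035, "z": 0, "wx": 0, "wy": 0, "wz": 0, "fingers": 0.5}, {"x": -0.004, "y": -0.035, "z": 0, "wx": 0, "wy": 0, "wz": 0, "fingers": 0.5}, {"x": -0.004, "y": -0.035, "z": 0, "wx": 0, "wy": 0, "wz": 0, "fingers": 0.5}, {"x": -0.004, "y": -0.035, "z": 0, "wx": 0, "wy": 0, "wz": 0, "fingers": 0.5}, {"x": -0.004, "y": -0.035, "z": 0, "wx": 0, "wy": 0, "wz": 0, "fingers": 0.5}, {"x": -0.004, "y": -0.035, "z": 0, "wx": 0, "wy": 0, "wz": 0, "fingers": 0.5}, {"x": -0.004, "y": -0.035, "z": 0, "wx": 0, "wy": 0, "wz": 0, "fingers": 0.5}, {"x": -0.004, "y": -0.035, "z": 0, "wx": 0, "wy": 0, "wz": 0, "fingers": 0.5}, {"x": -0.004, "y": -0.035, "z": -0.005, "wx": 0, "wy": 0, "wz": 0, "fingers": 0.5}, {"x": -0.004, "y": -0.035, "z": -0.01, "wx": 0, "wy": 0, "wz": 0, "fingers": 0.5}, {"x": -0.004, "y": -0.03, "z": -0.01, "wx": 0, "wy": 0, "wz": 0, "fingers": 0.5}, {"x": -0.001, "y": -0.02, "z": -0.01, "wx": 0, "wy": 0, "wz": 0, "fingers": 0.5}, {"x": 0, "y": -0.01, "z": -0.005, "wx": 0, "wy": 0, "wz": 0, "fingers": 0.5}, {"x": 0, "y": 0, "z": 0, "wx": 0, "wy": 0, "wz": 0, "fingers": 0.5}])

```text
t: 16.4
tcp_pos: [0.5128, -0.3925, 0.1196]
orientation: [0.028, -0.046, 0.712, -0.7]
force: [0.9, -0.3, -0.1]
grip_width: 0.0427
```

```bash
python3 -c "
from h import *
to(.5292,-.3837,.115,-84)
p,d=snapshot('top');np.savez('pics/top1.npz',p=p,d=d)
plane('top',d,(.5836,.055),(.058,.075),(.05,.033))
W=cloud('top',d).reshape(-1,3)
m=(abs(W[:,0]-.58)<.08)&(abs(W[:,1]-.08)<.06)&(abs(W[:,2]-.097)<.003);print(cv2.minAreaRect(W[m][:,:2].astype(np.float32)))
m=(abs(W[:,0]-.58)<.08)&(abs(W[:,1]-.07)<.06)&(abs(W[:,2]-.067)<.004);print(cv2.minAreaRect(W[m][:,:2].astype(np.float32)))
cv2.imwrite('pics/t1.png',p[:,:,::-1])"
```

```text
t 16.40 tcp [ 0.5128 -0.3925  0.1196] F [ 0.9 -0.3 -0.1] w 0.0427 jaw yaw -84.02 yaxis [-0.0261  0.0159 -0.9995] q [-0.74  0.36  1.26 -0.01  1.55  0.73]
need d [ 0.0164  0.0088 -0.0046] wz 0.000 level wx,wy [-0.0159 -0.0261]
top plane slope x,y,z0 [0.001  0.0012 0.0674] 665 0.0015
((0.5796523690223694, 0.09319818019866943), (0.0638914704322815, 0.013664226979017258), 5.872783184051514)
((0.582216203212738, 0.06829586625099182), (0.1100815013051033, 0.06590723246335983), 6.210597038269043)
```

View pics/t1.png

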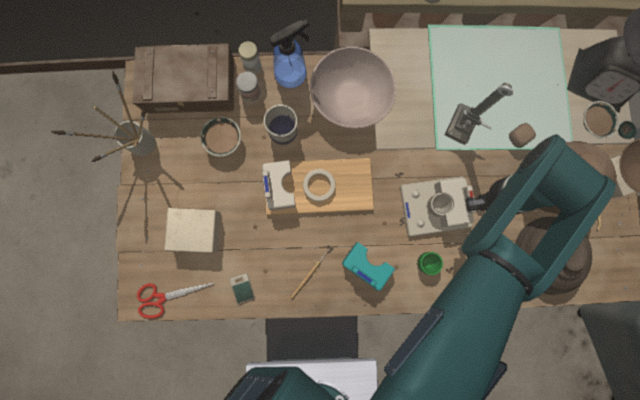

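play_rows(plan=[{"x": 0.0164, "y": 0.0092, "z": 0, "wx": -0.016, "wy": -0.026, "wz": 0, "fingers": 0.5}, {"x": 0, "y": 0, "z": 0, "wx": 0, "wy": 0, "wz": 0, "fingers": 0.5}, {"x": 0, "y": 0, "z": -0.01, "wx": 0, "wy": 0, "wz": 0, "fingers": 0.5}, {"x": 0, "y": 0, "z": 0, "wx": 0, "wy": 0, "wz": 0, "fingers": 0.5}])

```text
t: 16.78
tcp_pos: [0.5303, -0.3772, 0.1093]
orientation: [0.038, -0.039, 0.707, -0.705]
force: [-0.1, 0.6, -0.9]
grip_width: 0.0428
```

```bash
python3 -c "
from h import *
to(.529,-.3832,.080,-84)
p,d=snapshot('scene');crop(p,(350,500,170,310),5,'pics/c11.png')
"
```

```text
t 16.78 tcp [ 0.5303 -0.3772  0.1093] F [-0.1  0.6 -0.9] w 0.0428 jaw yaw -83.72 yaxis [-0.001   0.0034 -1.    ] q [-0.71  0.36  1.29  0.    1.5   0.75]
need d [-0.0013 -0.006  -0.0293] wz -0.005 level wx,wy [-0.0034 -0.001 ]
```

View pics/c11.png

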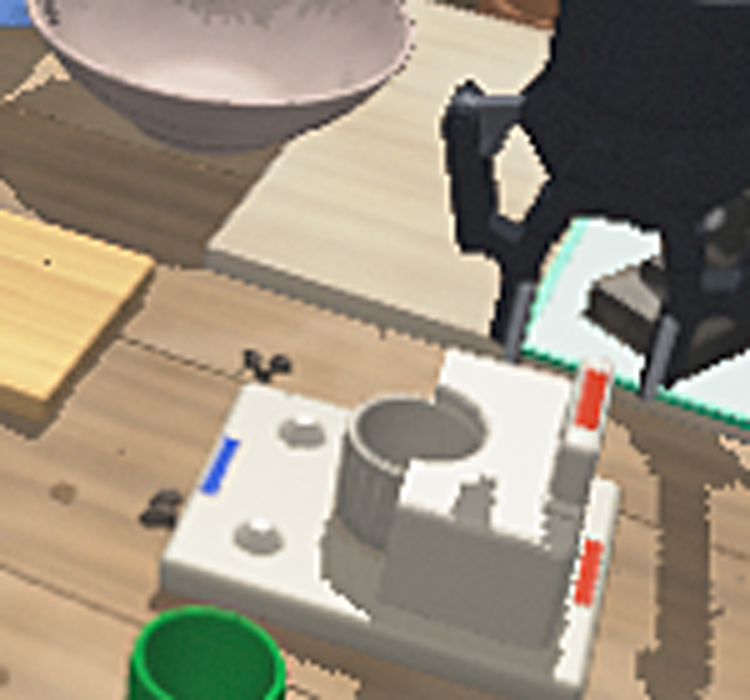

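play_rows(plan=[{"x": -0.0013, "y": -0.006, "z": 0, "wx": -0.003, "wy": -0.001, "wz": -0.005, "fingers": 0.5}, {"x": 0, "y": 0, "z": 0, "wx": 0, "wy": 0, "wz": 0, "fingers": 0.5}, {"x": 0, "y": 0, "z": -0.009, "wx": 0, "wy": 0, "wz": 0, "fingers": 0.5}, {"x": 0, "y": 0, "z": 0, "wx": 0, "wy": 0, "wz": 0, "fingers": 0.5}, {"x": 0, "y": 0, "z": -0.009, "wx": 0, "wy": 0, "wz": 0, "fingers": 0.5}, {"x": 0, "y": 0, "z": 0, "wx": 0, "wy": 0, "wz": 0, "fingers": 0.4}, {"x": 0, "y": 0, "z": -0.008, "wx": 0, "wy": 0, "wz": 0, "fingers": 0.3}, {"x": 0, "y": 0, "z": 0, "wx": 0, "wy": 0, "wz": 0, "fingers": 0.25}])

```text
t: 17.5
tcp_pos: [0.5291, -0.3843, 0.0836]
orientation: [-0.038, 0.036, -0.705, 0.707]
force: [-0.9, -0.2, -1.0]
grip_width: 0.0213
```

```bash
python3 -c "
from h import *
to(.529,-.3832,.078,-84)
"
```

```text
t 17.50 tcp [ 0.5291 -0.3843  0.0836] F [-0.9 -0.2 -1. ] w 0.0213 jaw yaw -84.01 yaxis [ 0.0022 -0.0027 -1.    ] q [-0.71  0.38  1.31 -0.    1.44  0.75]
need d [-0.0001  0.0011 -0.0056] wz 0.000 level wx,wy [0.0027 0.0022]
```

play_rows(plan=[{"x": 0, "y": 0.001, "z": -0.005, "wx": 0.002, "wy": 0.002, "wz": 0, "fingers": 0.25}, {"x": 0, "y": 0, "z": 0, "wx": 0, "wy": 0, "wz": 0, "fingers": 0.25}, {"x": 0, "y": 0, "z": 0, "wx": 0, "wy": 0, "wz": 0, "fingers": 0.05}, {"x": 0, "y": 0, "z": 0, "wx": 0, "wy": 0, "wz": 0, "fingers": 0.05}, {"x": 0, "y": 0, "z": 0, "wx": 0, "wy": 0, "wz": 0, "fingers": 0.05}], grip_force=80)

```text
t: 17.92
tcp_pos: [0.529, -0.3838, 0.0776]
orientation: [-0.037, 0.037, -0.706, 0.707]
force: [0.1, 0.2, -0.6]
grip_width: 0.0124
```

```bash
python3 -c "
from h import *
to(.529,-.3832,.078,-84)
"
```

```text
t 17.92 tcp [ 0.529  -0.3838  0.0776] F [ 0.1  0.2 -0.6] w 0.0124 jaw yaw -84.04 yaxis [-2.0e-04 -1.2e-03 -1.0e+00] q [-0.71  0.39  1.32 -0.    1.44  0.75]
need d [-0.      0.0006  0.0004] wz 0.001 level wx,wy [ 0.0012 -0.0002]
```

play_rows(plan=[{"x": 0, "y": 0, "z": 0.004, "wx": 0, "wy": 0, "wz": 0, "fingers": 0.05}, {"x": 0, "y": 0, "z": 0.006, "wx": 0, "wy": 0, "wz": 0, "fingers": 0.05}, {"x": 0, "y": 0, "z": 0.009, "wx": 0, "wy": 0, "wz": 0, "fingers": 0.05}, {"x": 0, "y": 0, "z": 0.012, "wx": 0, "wy": 0, "wz": 0, "fingers": 0.05}, {"x": 0, "y": 0, "z": 0.015, "wx": 0, "wy": 0, "wz": 0, "fingers": 0.05}, {"x": 0, "y": 0, "z": 0.015, "wx": 0, "wy": 0, "wz": 0, "fingers": 0.05}, {"x": 0, "y": 0, "z": 0.015, "wx": 0, "wy": 0, "wz": 0, "fingers": 0.05}, {"x": 0, "y": 0, "z": 0.012, "wx": 0, "wy": 0, "wz": 0, "fingers": 0.05}, {"x": 0, "y": 0, "z": 0.006, "wx": 0, "wy": 0, "wz": 0, "fingers": 0.05}, {"x": 0, "y": 0, "z": 0, "wx": 0, "wy": 0, "wz": 0, "fingers": 0.05}])

```text
t: 18.75
tcp_pos: [0.5259, -0.3806, 0.1754]
orientation: [0.034, -0.04, 0.708, -0.704]
force: [0.3, -0.7, -3.7]
grip_width: 0.0121
```

```bash
python3 -c "
from h import *
to(.5886,-.1497,.19,-84)
p,d=snapshot('scene');crop(p,(350,500,130,310),4,'pics/c12.png')
"
```

```text
t 18.75 tcp [ 0.5259 -0.3806  0.1754] F [ 0.3 -0.7 -3.7] w 0.0121 jaw yaw -83.98 yaxis [-0.0083  0.0053 -1.    ] q [-0.71  0.33  1.19 -0.    1.63  0.75]
need d [0.0627 0.2309 0.0146] wz -0.000 level wx,wy [-0.0053 -0.0083]
```

View pics/c12.png

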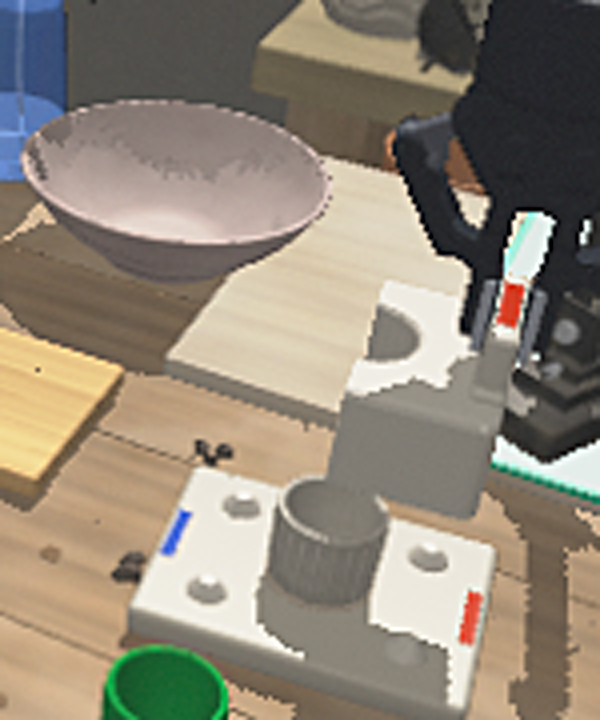

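play_rows(plan=[{"x": 0.003, "y": 0.01, "z": 0, "wx": -0.005, "wy": -0.008, "wz": 0, "fingers": 0.05}, {"x": 0.005, "y": 0.02, "z": 0, "wx": 0, "wy": 0, "wz": 0, "fingers": 0.05}, {"x": 0.007, "y": 0.025, "z": 0, "wx": 0, "wy": 0, "wz": 0, "fingers": 0.05}, {"x": 0.007, "y": 0.027, "z": 0, "wx": 0, "wy": 0, "wz": 0, "fingers": 0.05}, {"x": 0.007, "y": 0.027, "z": 0, "wx": 0, "wy": 0, "wz": 0, "fingers": 0.05}, {"x": 0.007, "y": 0.027, "z": 0, "wx": 0, "wy": 0, "wz": 0, "fingers": 0.05}, {"x": 0.007, "y": 0.027, "z": 0, "wx": 0, "wy": 0, "wz": 0, "fingers": 0.05}, {"x": 0.007, "y": 0.025, "z": 0, "wx": 0, "wy": 0, "wz": 0, "fingers": 0.05}, {"x": 0.006, "y": 0.02, "z": 0, "wx": 0, "wy": 0, "wz": 0, "fingers": 0.05}, {"x": 0.004, "y": 0.012, "z": 0, "wx": 0, "wy": 0, "wz": 0, "fingers": 0.05}, {"x": 0.002, "y": 0.005, "z": 0, "wx": 0, "wy": 0, "wz": 0, "fingers": 0.05}, {"x": 0, "y": 0, "z": 0, "wx": 0, "wy": 0, "wz": 0, "fingers": 0.05}, {"x": 0, "y": 0, "z": 0, "wx": 0, "wy": 0, "wz": 0, "fingers": 0.05}])

```text
t: 19.88
tcp_pos: [0.5805, -0.1333, 0.1588]
orientation: [0.03, -0.045, 0.712, -0.7]
force: [0.1, -0.5, -4.8]
grip_width: 0.0126
```

```bash
python3 -c "
from h import *
to(.5886,-.1497,.0746,-84)
"
```

```text
t 19.88 tcp [ 0.5805 -0.1333  0.1588] F [ 0.1 -0.5 -4.8] w 0.0126 jaw yaw -83.95 yaxis [-0.022   0.016  -0.9996] q [-0.33  0.23  1.35  0.01  1.59  1.14]
need d [ 0.0081 -0.0164 -0.0842] wz -0.001 level wx,wy [-0.016 -0.022]
```

play_rows(plan=[{"x": 0.008, "y": -0.0164, "z": 0, "wx": -0.016, "wy": -0.022, "wz": 0, "fingers": 0.05}, {"x": 0, "y": 0, "z": 0, "wx": 0, "wy": 0, "wz": 0, "fingers": 0.05}, {"x": 0, "y": 0, "z": -0.012, "wx": 0, "wy": 0, "wz": 0, "fingers": 0.05}, {"x": 0, "y": 0, "z": -0.012, "wx": 0, "wy": 0, "wz": 0, "fingers": 0.05}, {"x": 0, "y": 0, "z": -0.012, "wx": 0, "wy": 0, "wz": 0, "fingers": 0.05}, {"x": 0, "y": 0, "z": -0.012, "wx": 0, "wy": 0, "wz": 0, "fingers": 0.05}, {"x": 0, "y": 0, "z": -0.006, "wx": 0, "wy": 0, "wz": 0, "fingers": 0.05}, {"x": 0, "y": 0, "z": 0, "wx": 0, "wy": 0, "wz": 0, "fingers": 0.05}])

```text
t: 20.55
tcp_pos: [0.5862, -0.1575, 0.099]
orientation: [-0.034, 0.035, -0.705, 0.707]
force: [-1.2, -0.2, -5.5]
grip_width: 0.0122
```

```bash
python3 -c "
from h import *
to(.5886,-.1497,.0746,-84)
p,d=snapshot('scene');crop(p,(180,500,100,300),2.4,'pics/c13.png')
"
```

```text
t 20.55 tcp [ 0.5862 -0.1575  0.099 ] F [-1.2 -0.2 -5.5] w 0.0122 jaw yaw -84.45 yaxis [-0.0017 -0.0032 -1.    ] q [-0.35  0.27  1.42 -0.    1.45  1.12]
need d [ 0.0024  0.0078 -0.0244] wz 0.008 level wx,wy [ 0.0032 -0.0017]
```

View pics/c13.png

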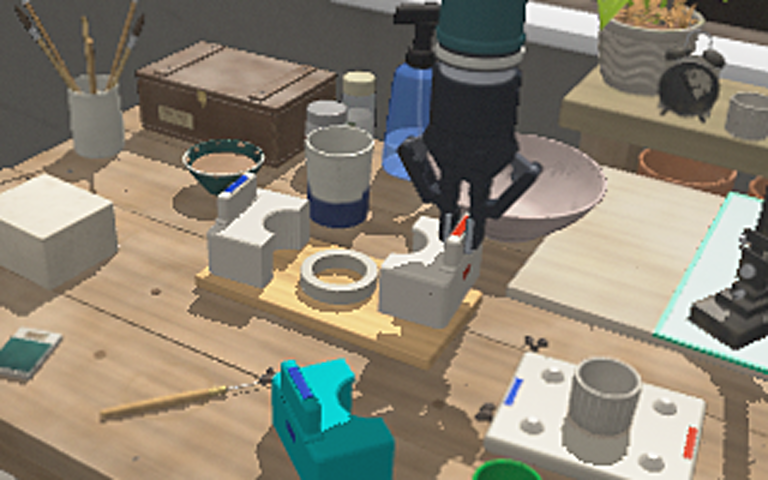

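play_rows(plan=[{"x": 0.0024, "y": 0.0078, "z": 0, "wx": 0.003, "wy": -0.002, "wz": 0.008, "fingers": 0.05}, {"x": 0, "y": 0, "z": 0, "wx": 0, "wy": 0, "wz": 0, "fingers": 0.05}, {"x": 0, "y": 0, "z": -0.008, "wx": 0, "wy": 0, "wz": 0, "fingers": 0.05}, {"x": 0, "y": 0, "z": 0, "wx": 0, "wy": 0, "wz": 0, "fingers": 0.05}, {"x": 0, "y": 0, "z": -0.007, "wx": 0, "wy": 0, "wz": 0, "fingers": 0.05}, {"x": 0, "y": 0, "z": 0, "wx": 0, "wy": 0, "wz": 0, "fingers": 0.05}])

```text
t: 21.1
tcp_pos: [0.5907, -0.1484, 0.0857]
orientation: [-0.04, 0.036, -0.706, 0.707]
force: [0.2, 0.0, -6.1]
grip_width: 0.0123
```

```bash
python3 -c "
from h import *
to(.5886,-.1497,.0746,-84)
"
```

```text
t 21.10 tcp [ 0.5907 -0.1484  0.0857] F [ 0.2  0.  -6.1] w 0.0123 jaw yaw -83.86 yaxis [ 0.0053 -0.0012 -1.    ] q [-0.34  0.28  1.44  0.    1.42  1.12]
need d [-0.0021 -0.0013 -0.0111] wz -0.003 level wx,wy [0.0012 0.0053]
```

play_rows(plan=[{"x": -0.002, "y": -0.001, "z": -0.004, "wx": 0.001, "wy": 0.005, "wz": -0.003, "fingers": 0.05}, {"x": 0, "y": 0, "z": 0, "wx": 0, "wy": 0, "wz": 0, "fingers": 0.05}, {"x": 0, "y": 0, "z": -0.003, "wx": 0, "wy": 0, "wz": 0, "fingers": 0.05}, {"x": 0, "y": 0, "z": 0, "wx": 0, "wy": 0, "wz": 0, "fingers": 0.05}])

```text
t: 21.43
tcp_pos: [0.5885, -0.1497, 0.078]
orientation: [-0.037, 0.037, -0.706, 0.706]
force: [0.5, -0.0, -5.1]
grip_width: 0.0123
```

```bash
python3 -c "
from h import *
to(.5886,-.1497,.0746,-84)
"
```

```text
t 21.43 tcp [ 0.5885 -0.1497  0.078 ] F [ 0.5 -0.  -5.1] w 0.0123 jaw yaw -84.05 yaxis [ 0.e+00 -5.e-04 -1.e+00] q [-0.34  0.29  1.45 -0.    1.41  1.12]
need d [ 0.0001 -0.     -0.0034] wz 0.001 level wx,wy [0.0005 0.    ]
```

play_rows(plan=[{"x": 0, "y": 0, "z": -0.002, "wx": 0, "wy": 0, "wz": 0, "fingers": 0.05}, {"x": 0, "y": 0, "z": 0, "wx": 0, "wy": 0, "wz": 0, "fingers": 0.05}, {"x": 0, "y": 0, "z": -0.001, "wx": 0, "wy": 0, "wz": 0, "fingers": 0.05}, {"x": 0, "y": 0, "z": 0, "wx": 0, "wy": 0, "wz": 0, "fingers": 0.2}, {"x": 0, "y": 0, "z": 0, "wx": 0, "wy": 0, "wz": 0, "fingers": 0.3}, {"x": 0, "y": 0, "z": 0, "wx": 0, "wy": 0, "wz": 0, "fingers": 0.5}, {"x": 0, "y": 0, "z": 0.01, "wx": 0, "wy": 0, "wz": 0, "fingers": 0.5}, {"x": 0, "y": 0, "z": 0.02, "wx": 0, "wy": 0, "wz": 0, "fingers": 0.5}, {"x": 0, "y": 0, "z": 0.03, "wx": 0, "wy": 0, "wz": 0, "fingers": 0.7}, {"x": 0, "y": 0, "z": 0.03, "wx": 0, "wy": 0, "wz": 0, "fingers": 1}, {"x": 0, "y": -0.005, "z": 0.005, "wx": 0, "wy": 0, "wz": 0, "fingers": 1}, {"x": 0, "y": -0.005, "z": 0, "wx": 0, "wy": 0, "wz": 0, "fingers": 1}])

```text
t: 22.43
tcp_pos: [0.5919, -0.1603, 0.1847]
orientation: [-0.042, 0.032, -0.704, 0.708]
force: [0.2, -0.1, -0.3]
grip_width: 0.0855
```

```bash
python3 -c "
from h import *
to(.523,-.3245,.12,-84)
p,d=snapshot('scene');crop(p,(180,500,100,300),2.4,'pics/c14.png')
W=cloud('scene',d).reshape(-1,3)
from scipy.optimize import least_squares
m=(abs(W[:,0]-.523)<.05)&(abs(W[:,1]+.325)<.05)&(abs(W[:,2]-.0615)<.003);P=W[m]
print('pot',len(P),np.median(P[:,2]),least_squares(lambda x:np.hypot(P[:,0]-x[0],P[:,1]-x[1])-.0265,[.523,-.325],loss='soft_l1',f_scale=.002).x)
"
```

```text
t 22.43 tcp [ 0.5919 -0.1603  0.1847] F [ 0.2 -0.1 -0.3] w 0.0855 jaw yaw -83.99 yaxis [ 0.0147 -0.0045 -0.9999] q [-0.36  0.23  1.3   0.    1.6   1.11]
need d [-0.0689 -0.1642 -0.0647] wz -0.000 level wx,wy [0.0045 0.0147]
pot 162 0.06116420930724545 [ 0.52239217 -0.32481966]
```

View pics/c14.png

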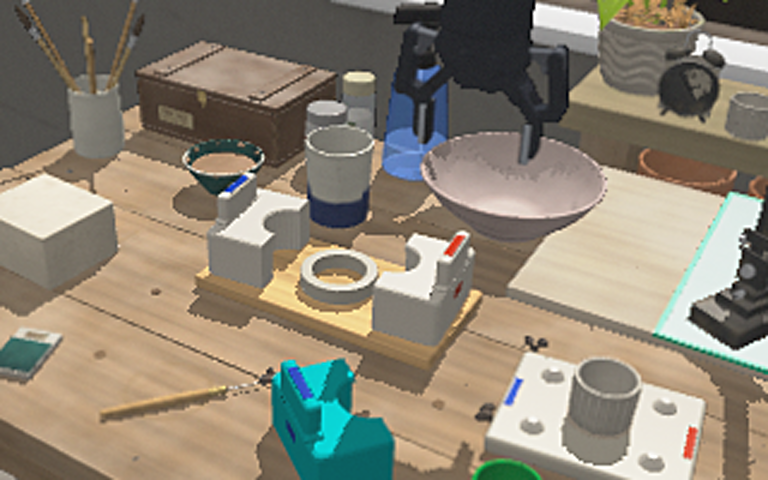

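play_rows(plan=[{"x": -0.005, "y": -0.012, "z": 0, "wx": 0.0045, "wy": 0.0147, "wz": 0, "fingers": 1}, {"x": -0.01, "y": -0.024, "z": 0, "wx": 0, "wy": 0, "wz": 0, "fingers": 1}, {"x": -0.011, "y": -0.026, "z": 0, "wx": 0, "wy": 0, "wz": 0, "fingers": 1}, {"x": -0.011, "y": -0.026, "z": -0.005, "wx": 0, "wy": 0, "wz": 0, "fingers": 1}, {"x": -0.01, "y": -0.024, "z": -0.01, "wx": 0, "wy": 0, "wz": 0, "fingers": 1}, {"x": -0.008, "y": -0.02, "z": -0.012, "wx": 0, "wy": 0, "wz": 0, "fingers": 1}, {"x": -0.004, "y": -0.012, "z": -0.012, "wx": 0, "wy": 0, "wz": 0, "fingers": 1}, {"x": -0.002, "y": -0.005, "z": -0.008, "wx": 0, "wy": 0, "wz": 0, "fingers": 1}, {"x": 0, "y": 0, "z": 0, "wx": 0, "wy": 0, "wz": 0, "fingers": 1}, {"x": 0, "y": 0, "z": 0, "wx": 0, "wy": 0, "wz": 0, "fingers": 1}])

```text
t: 23.32
tcp_pos: [0.5201, -0.3191, 0.1229]
orientation: [0.029, -0.043, 0.711, -0.702]
force: [0.2, 0.4, 1.2]
grip_width: 0.0853
```

```bash
python3 -c "
from h import *
to(.523,-.3245,.085,-84)
p,d=snapshot('top');np.savez('pics/top2.npz',p=p,d=d)
W=cloud('top',d).reshape(-1,3)
for nm,c,z in (('redridge',(.5886,-.15),.097),('redtop',(.586,-.125),.067),('bluetop',(.5822,.068),.067)):
    m=(abs(W[:,0]-c[0])<.08)&(abs(W[:,1]-c[1])<.06)&(abs(W[:,2]-z)<.003);print(nm,m.sum(),cv2.minAreaRect(W[m][:,:2].astype(np.float32)))
"
```

```text
t 23.32 tcp [ 0.5201 -0.3191  0.1229] F [0.2 0.4 1.2] w 0.0853 jaw yaw -84.12 yaxis [-0.0201  0.0115 -0.9997] q [-0.64  0.28  1.36 -0.    1.52  0.83]
need d [ 0.0029 -0.0054 -0.0379] wz 0.002 level wx,wy [-0.0115 -0.0201]
redridge 139 ((0.5903696417808533, -0.14936265349388123), (0.06278510391712189, 0.01335447933524847), 6.87102746963501)
redtop 817 ((0.5885435342788696, -0.1238582506775856), (0.10953130573034286, 0.06481435894966125), 5.843270778656006)
bluetop 803 ((0.5821105241775513, 0.0677804946899414), (0.10971536487340927, 0.06513714045286179), 6.22740364074707)
```

play_rows(plan=[{"x": 0.0029, "y": -0.0054, "z": 0, "wx": -0.0115, "wy": -0.02, "wz": 0.002, "fingers": 1}, {"x": 0, "y": 0, "z": 0, "wx": 0, "wy": 0, "wz": 0, "fingers": 1}, {"x": 0, "y": 0, "z": -0.012, "wx": 0, "wy": 0, "wz": 0, "fingers": 1}, {"x": 0, "y": 0, "z": 0, "wx": 0, "wy": 0, "wz": 0, "fingers": 1}, {"x": 0, "y": 0, "z": -0.012, "wx": 0, "wy": 0, "wz": 0, "fingers": 1}, {"x": 0, "y": 0, "z": 0, "wx": 0, "wy": 0, "wz": 0, "fingers": 1}, {"x": 0, "y": 0, "z": -0.012, "wx": 0, "wy": 0, "wz": 0, "fingers": 1}, {"x": 0, "y": 0, "z": 0, "wx": 0, "wy": 0, "wz": 0, "fingers": 1}])

```text
t: 24.03
tcp_pos: [0.5272, -0.3204, 0.0864]
orientation: [-0.042, 0.038, -0.705, 0.707]
force: [-0.0, -0.3, -0.8]
grip_width: 0.0851
```

```bash
python3 -c "
from h import *
to(.523,-.3245,.030,-84)
p,d=snapshot('scene');crop(p,(350,500,170,310),5,'pics/c15.png')
"
```

```text
t 24.03 tcp [ 0.5272 -0.3204  0.0864] F [-0.  -0.3 -0.8] w 0.0851 jaw yaw -83.50 yaxis [ 0.0067 -0.003  -1.    ] q [-0.64  0.3   1.42  0.    1.42  0.82]
need d [-0.0042 -0.0041 -0.0564] wz -0.009 level wx,wy [0.003  0.0067]
```

View pics/c15.png

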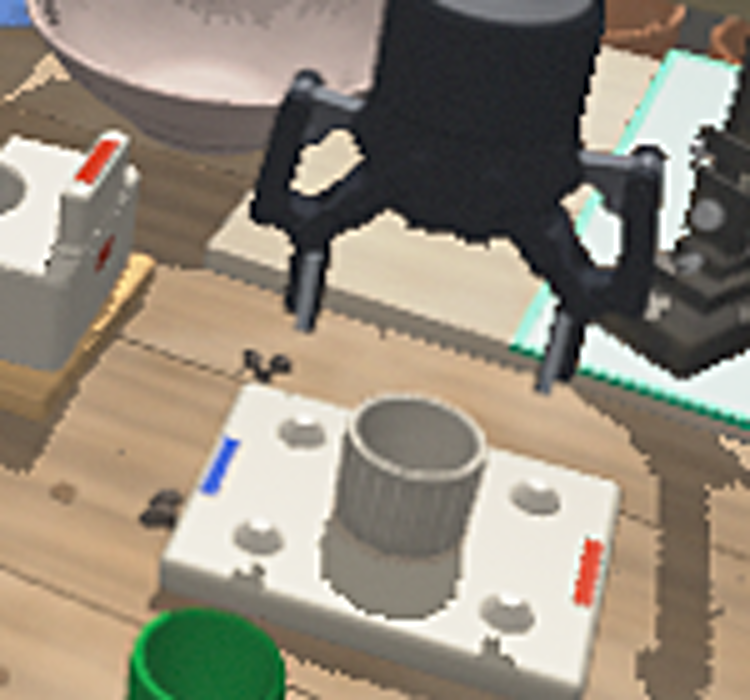

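play_rows(plan=[{"x": -0.0042, "y": -0.0041, "z": 0, "wx": 0.003, "wy": 0.007, "wz": -0.009, "fingers": 1}, {"x": 0, "y": 0, "z": 0, "wx": 0, "wy": 0, "wz": 0, "fingers": 1}, {"x": 0, "y": 0, "z": -0.012, "wx": 0, "wy": 0, "wz": 0, "fingers": 1}, {"x": 0, "y": 0, "z": 0, "wx": 0, "wy": 0, "wz": 0, "fingers": 1}, {"x": 0, "y": 0, "z": -0.012, "wx": 0, "wy": 0, "wz": 0, "fingers": 1}, {"x": 0, "y": 0, "z": 0, "wx": 0, "wy": 0, "wz": 0, "fingers": 1}, {"x": 0, "y": 0, "z": -0.012, "wx": 0, "wy": 0, "wz": 0, "fingers": 1}, {"x": 0, "y": 0, "z": 0, "wx": 0, "wy": 0, "wz": 0, "fingers": 1}, {"x": 0, "y": 0, "z": -0.012, "wx": 0, "wy": 0, "wz": 0, "fingers": 1}, {"x": 0, "y": 0, "z": 0, "wx": 0, "wy": 0, "wz": 0, "fingers": 1}])

```text
t: 24.92
tcp_pos: [0.5235, -0.3262, 0.0356]
orientation: [-0.037, 0.036, -0.705, 0.707]
force: [-0.6, 0.7, -1.6]
grip_width: 0.0856
```

```bash
python3 -c "
from h import *
to(.523,-.3245,.030,-84)
"
```

```text
t 24.92 tcp [ 0.5235 -0.3262  0.0356] F [-0.6  0.7 -1.6] w 0.0856 jaw yaw -84.11 yaxis [ 0.0021 -0.0021 -1.    ] q [-0.65  0.34  1.46 -0.    1.33  0.82]
need d [-0.0005  0.0017 -0.0056] wz 0.002 level wx,wy [0.0021 0.0021]
```

play_rows(plan=[{"x": -0.0005, "y": 0.0017, "z": -0.003, "wx": 0.002, "wy": 0.002, "wz": 0, "fingers": 0.85}, {"x": 0, "y": 0, "z": 0, "wx": 0, "wy": 0, "wz": 0, "fingers": 0.75}, {"x": 0, "y": 0, "z": 0, "wx": 0, "wy": 0, "wz": 0, "fingers": 0.7}, {"x": 0, "y": 0, "z": 0, "wx": 0, "wy": 0, "wz": 0, "fingers": 0.65}, {"x": 0, "y": 0, "z": 0, "wx": 0, "wy": 0, "wz": 0, "fingers": 0.5}, {"x": 0, "y": 0, "z": 0, "wx": 0, "wy": 0, "wz": 0, "fingers": 0.5}, {"x": 0, "y": 0, "z": 0, "wx": 0, "wy": 0, "wz": 0, "fingers": 0.5}], grip_force=25)

```text
t: 25.5
tcp_pos: [0.5234, -0.3246, 0.0327]
orientation: [-0.037, 0.036, -0.706, 0.706]
force: [0.2, 0.0, -0.3]
grip_width: 0.0531
```

```bash
python3 -c "
from h import *
to(.523,-.3245,.030,-84)
"
```

```text
t 25.50 tcp [ 0.5234 -0.3246  0.0327] F [ 0.2  0.  -0.3] w 0.0531 jaw yaw -84.10 yaxis [ 9.e-04 -8.e-04 -1.e+00] q [-0.65  0.35  1.47 -0.    1.33  0.82]
need d [-0.0004  0.0001 -0.0027] wz 0.002 level wx,wy [0.0008 0.0009]
```

play_rows(plan=[{"x": 0, "y": 0, "z": 0.006, "wx": 0, "wy": 0, "wz": 0, "fingers": 0.5}, {"x": 0, "y": 0, "z": 0.01, "wx": 0, "wy": 0, "wz": 0, "fingers": 0.5}, {"x": 0, "y": 0, "z": 0.015, "wx": 0, "wy": 0, "wz": 0, "fingers": 0.5}, {"x": 0, "y": 0, "z": 0.02, "wx": 0, "wy": 0, "wz": 0, "fingers": 0.5}, {"x": 0, "y": 0, "z": 0.022, "wx": 0, "wy": 0, "wz": 0, "fingers": 0.5}, {"x": 0, "y": 0, "z": 0.022, "wx": 0, "wy": 0, "wz": 0, "fingers": 0.5}, {"x": 0, "y": 0, "z": 0.022, "wx": 0, "wy": 0, "wz": 0, "fingers": 0.5}, {"x": 0, "y": 0, "z": 0.018, "wx": 0, "wy": 0, "wz": 0, "fingers": 0.5}, {"x": 0, "y": 0, "z": 0.012, "wx": 0, "wy": 0, "wz": 0, "fingers": 0.5}, {"x": 0, "y": 0, "z": 0.005, "wx": 0, "wy": 0, "wz": 0, "fingers": 0.5}, {"x": 0, "y": 0, "z": 0, "wx": 0, "wy": 0, "wz": 0, "fingers": 0.5}])

```text
t: 26.42
tcp_pos: [0.5216, -0.3229, 0.1994]
orientation: [-0.038, 0.035, -0.705, 0.707]
force: [0.6, 0.7, -1.1]
grip_width: 0.0532
```

```bash
python3 -c "
from h import *
to(.478,.277,.18,-84)
p,d=snapshot('scene');crop(p,(300,500,110,310),3,'pics/c16.png')
"
```

```text
t 26.42 tcp [ 0.5216 -0.3229  0.1994] F [ 0.6  0.7 -1.1] w 0.0532 jaw yaw -84.09 yaxis [ 0.0034 -0.0022 -1.    ] q [-0.65  0.23  1.27  0.    1.64  0.82]
need d [-0.0436  0.5999 -0.0194] wz 0.002 level wx,wy [0.0022 0.0034]
```

View pics/c16.png

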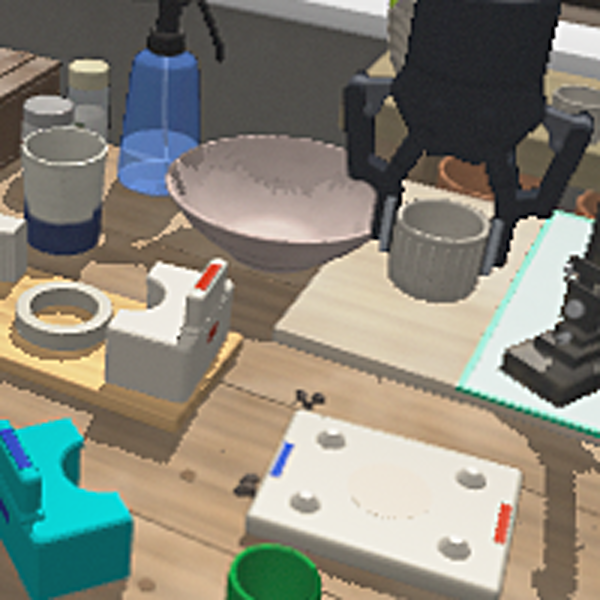

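play_rows(plan=[{"x": 0, "y": 0.01, "z": 0, "wx": 0.002, "wy": 0.003, "wz": 0, "fingers": 0.5}, {"x": -0.001, "y": 0.02, "z": 0, "wx": 0, "wy": 0, "wz": 0, "fingers": 0.5}, {"x": -0.002, "y": 0.028, "z": 0, "wx": 0, "wy": 0, "wz": 0, "fingers": 0.5}, {"x": -0.002, "y": 0.033, "z": 0, "wx": 0, "wy": 0, "wz": 0, "fingers": 0.5}, {"x": -0.002, "y": 0.034, "z": 0, "wx": 0, "wy": 0, "wz": 0, "fingers": 0.5}, {"x": -0.003, "y": 0.034, "z": 0, "wx": 0, "wy": 0, "wz": 0, "fingers": 0.5}, {"x": -0.003, "y": 0.034, "z": 0, "wx": 0, "wy": 0, "wz": 0, "fingers": 0.5}, {"x": -0.003, "y": 0.034, "z": 0, "wx": 0, "wy": 0, "wz": 0, "fingers": 0.5}, {"x": -0.003, "y": 0.034, "z": 0, "wx": 0, "wy": 0, "wz": 0, "fingers": 0.5}, {"x": -0.003, "y": 0.034, "z": 0, "wx": 0, "wy": 0, "wz": 0, "fingers": 0.5}, {"x": -0.003, "y": 0.034, "z": 0, "wx": 0, "wy": 0, "wz": 0, "fingers": 0.5}, {"x": -0.003, "y": 0.034, "z": 0, "wx": 0, "wy": 0, "wz": 0, "fingers": 0.5}, {"x": -0.003, "y": 0.034, "z": 0, "wx": 0, "wy": 0, "wz": 0, "fingers": 0.5}, {"x": -0.003, "y": 0.034, "z": 0, "wx": 0, "wy": 0, "wz": 0, "fingers": 0.5}, {"x": -0.002, "y": 0.034, "z": 0, "wx": 0, "wy": 0, "wz": 0, "fingers": 0.5}, {"x": -0.002, "y": 0.033, "z": 0, "wx": 0, "wy": 0, "wz": 0, "fingers": 0.5}, {"x": -0.002, "y": 0.028, "z": 0, "wx": 0, "wy": 0, "wz": 0, "fingers": 0.5}, {"x": -0.001, "y": 0.02, "z": 0, "wx": 0, "wy": 0, "wz": 0, "fingers": 0.5}, {"x": 0, "y": 0.01, "z": 0, "wx": 0, "wy": 0, "wz": 0, "fingers": 0.5}, {"x": 0, "y": 0, "z": 0, "wx": 0, "wy": 0, "wz": 0, "fingers": 0.5}])

```text
t: 28.13
tcp_pos: [0.45, 0.2686, 0.1663]
orientation: [0.016, -0.057, 0.711, -0.701]
force: [-0.8, 0.2, -0.5]
grip_width: 0.053
```

```bash
python3 -c "
from h import *
to(.478,.277,.0787,-84)
for n in ('top','scene'):
    p,d=snapshot(n);W=cloud(n,d).reshape(-1,3);pp=p.reshape(-1,3).astype(int)
    m=(abs(W[:,0]-.523)<.09)&(abs(W[:,1]+.325)<.11)&(abs(W[:,2]-.018)<.004)&(W[:,2]>.012);r=cv2.minAreaRect(W[m][:,:2].astype(np.float32));print(n,'base',r,m.sum())
    m=(abs(W[:,0]-.523)<.09)&(abs(W[:,1]+.325)<.11)&(abs(W[:,2]-.0265)<.0025)
    P=W[m];
    for sx in(1,-1):
        for sy in(1,-1):
            th=np.radians(6);c=np.array([.523,-.3245])+np.array([np.cos(th),np.sin(th)])*.037*sx+np.array([-np.sin(th),np.cos(th)])*.0495*sy
            q=P[np.hypot(*(P[:,:2]-c).T)<.014];print(sx,sy,len(q),c.round(4),q.mean(0).round(4))
    cv2.imwrite(f'pics/m_{n}.png',p[:,:,::-1]);np.savez(f'pics/m_{n}.npz',p=p,d=d)
"
```

```text
t 28.13 tcp [0.45   0.2686 0.1663] F [-0.8  0.2 -0.5] w 0.0530 jaw yaw -84.09 yaxis [-0.0586  0.0106 -0.9982] q [0.41 0.08 1.5  0.03 1.6  1.88]
need d [ 0.028   0.0084 -0.0876] wz 0.002 level wx,wy [-0.0106 -0.0586]
top base ((0.5334545969963074, -0.3191583752632141), (0.15803009271621704, 0.17672796547412872), 1.9818603992462158) 3072
1 1 17 [ 0.5546 -0.2714] [ 0.5545 -0.2702  0.0266]
1 -1 22 [ 0.565  -0.3699] [ 0.5671 -0.3684  0.0266]
-1 1 26 [ 0.481  -0.2791] [ 0.4817 -0.2769  0.0261]
-1 -1 22 [ 0.4914 -0.3776] [ 0.4931 -0.3767  0.0265]
scene base ((0.5218362808227539, -0.322303831577301), (0.13447780907154083, 0.172761470079422), 6.866402626037598) 3328
1 1 13 [ 0.5546 -0.2714] [ 0.5522 -0.2724  0.0261]
1 -1 28 [ 0.565  -0.3699] [ 0.5632 -0.3693  0.0262]
-1 1 21 [ 0.481  -0.2791] [ 0.479  -0.2804  0.0259]
-1 -1 30 [ 0.4914 -0.3776] [ 0.4895 -0.3784  0.0261]
```

View pics/m_top.png

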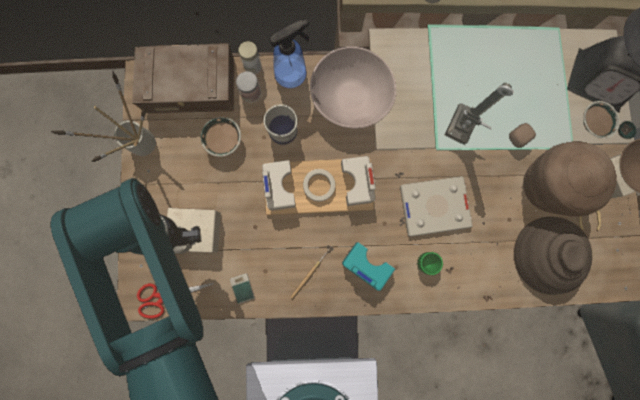

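play_rows(plan=[{"x": 0.028, "y": 0.0084, "z": 0, "wx": -0.01, "wy": -0.058, "wz": 0, "fingers": 0.5}, {"x": 0, "y": 0, "z": 0, "wx": 0, "wy": 0, "wz": 0, "fingers": 0.5}, {"x": 0, "y": 0, "z": -0.012, "wx": 0, "wy": 0, "wz": 0, "fingers": 0.5}, {"x": 0, "y": 0, "z": 0, "wx": 0, "wy": 0, "wz": 0, "fingers": 0.5}, {"x": 0, "y": 0, "z": -0.012, "wx": 0, "wy": 0, "wz": 0, "fingers": 0.5}, {"x": 0, "y": 0, "z": 0, "wx": 0, "wy": 0, "wz": 0, "fingers": 0.5}, {"x": 0, "y": 0, "z": -0.012, "wx": 0, "wy": 0, "wz": 0, "fingers": 0.5}, {"x": 0, "y": 0, "z": 0, "wx": 0, "wy": 0, "wz": 0, "fingers": 0.5}, {"x": 0, "y": 0, "z": -0.012, "wx": 0, "wy": 0, "wz": 0, "fingers": 0.5}, {"x": 0, "y": 0, "z": 0, "wx": 0, "wy": 0, "wz": 0, "fingers": 0.5}])

```text
t: 29.07
tcp_pos: [0.4801, 0.2643, 0.1151]
orientation: [-0.03, 0.032, -0.704, 0.709]
force: [-0.9, -0.5, -2.3]
grip_width: 0.0531
```

```bash
python3 -c "
from h import *
to(.478,.277,.0787,-84)
p,d=snapshot('scene');crop(p,(130,330,70,240),3.5,'pics/c17.png')
"
```

```text
t 29.07 tcp [0.4801 0.2643 0.1151] F [-0.9 -0.5 -2.3] w 0.0531 jaw yaw -84.97 yaxis [-0.0013 -0.0065 -1.    ] q [ 0.4   0.14  1.55 -0.01  1.46  1.89]
need d [-0.0021  0.0127 -0.0364] wz 0.017 level wx,wy [ 0.0065 -0.0013]
```

View pics/c17.png

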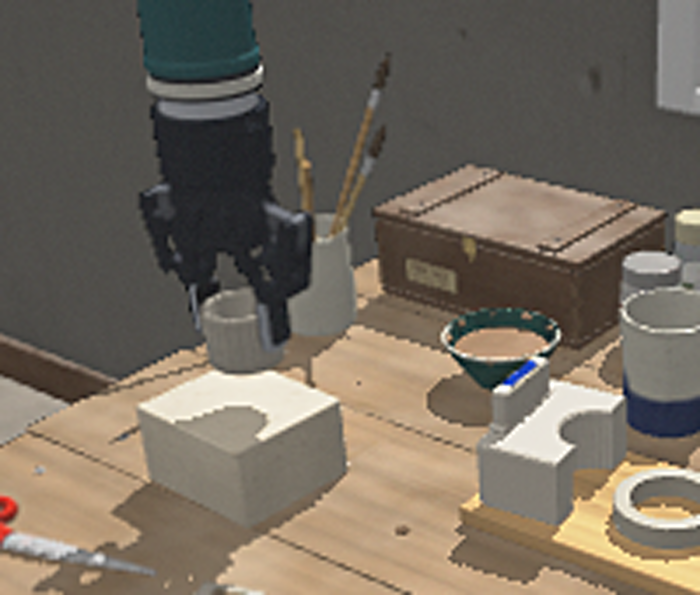

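play_rows(plan=[{"x": -0.002, "y": 0.0127, "z": 0, "wx": 0.006, "wy": 0, "wz": 0.017, "fingers": 0.5}, {"x": 0, "y": 0, "z": 0, "wx": 0, "wy": 0, "wz": 0, "fingers": 0.5}, {"x": 0, "y": 0, "z": -0.01, "wx": 0, "wy": 0, "wz": 0, "fingers": 0.5}, {"x": 0, "y": 0, "z": 0, "wx": 0, "wy": 0, "wz": 0, "fingers": 0.5}, {"x": 0, "y": 0, "z": -0.01, "wx": 0, "wy": 0, "wz": 0, "fingers": 0.5}, {"x": 0, "y": 0, "z": 0, "wx": 0, "wy": 0, "wz": 0, "fingers": 0.5}, {"x": 0, "y": 0, "z": -0.007, "wx": 0, "wy": 0, "wz": 0, "fingers": 0.5}, {"x": 0, "y": 0, "z": 0, "wx": 0, "wy": 0, "wz": 0, "fingers": 0.5}])

```text
t: 29.78
tcp_pos: [0.4793, 0.2802, 0.0884]
orientation: [0.04, -0.037, 0.707, -0.705]
force: [-0.8, -0.5, -1.6]
grip_width: 0.0532
```

```bash
python3 -c "
from h import *
to(.478,.277,.0787,-84)
"
```

```text
t 29.78 tcp [0.4793 0.2802 0.0884] F [-0.8 -0.5 -1.6] w 0.0532 jaw yaw -83.78 yaxis [ 0.004   0.0027 -1.    ] q [0.43 0.17 1.57 0.   1.4  1.89]
need d [-0.0013 -0.0032 -0.0097] wz -0.004 level wx,wy [-0.0027  0.004 ]
```

play_rows(plan=[{"x": -0.001, "y": -0.003, "z": -0.003, "wx": -0.003, "wy": 0.004, "wz": -0.004, "fingers": 0.5}, {"x": 0, "y": 0, "z": 0, "wx": 0, "wy": 0, "wz": 0, "fingers": 0.5}, {"x": 0, "y": 0, "z": -0.003, "wx": 0, "wy": 0, "wz": 0, "fingers": 0.5}, {"x": 0, "y": 0, "z": 0, "wx": 0, "wy": 0, "wz": 0, "fingers": 0.5}, {"x": 0, "y": 0, "z": -0.002, "wx": 0, "wy": 0, "wz": 0, "fingers": 0.5}, {"x": 0, "y": 0, "z": 0, "wx": 0, "wy": 0, "wz": 0, "fingers": 0.5}])

```text
t: 30.28
tcp_pos: [0.4784, 0.2764, 0.0794]
orientation: [-0.036, 0.037, -0.706, 0.706]
force: [-1.2, -0.3, -2.6]
grip_width: 0.0531
```

```bash
python3 -c "
from h import *
to(.478,.277,.0787,-84)
"
```

```text
t 30.28 tcp [0.4784 0.2764 0.0794] F [-1.2 -0.3 -2.6] w 0.0531 jaw yaw -84.08 yaxis [-4.e-04 -8.e-04 -1.e+00] q [ 0.42  0.17  1.58 -0.    1.39  1.89]
need d [-0.0004  0.0006 -0.0007] wz 0.001 level wx,wy [ 0.0008 -0.0004]
```

play_rows(plan=[{"x": 0, "y": 0, "z": -0.001, "wx": 0, "wy": 0, "wz": 0, "fingers": 0.5}, {"x": 0, "y": 0, "z": 0, "wx": 0, "wy": 0, "wz": 0, "fingers": 0.7}, {"x": 0, "y": 0, "z": 0, "wx": 0, "wy": 0, "wz": 0, "fingers": 0.8}, {"x": 0, "y": 0, "z": 0, "wx": 0, "wy": 0, "wz": 0, "fingers": 1}, {"x": 0, "y": 0, "z": 0, "wx": 0, "wy": 0, "wz": 0, "fingers": 1}, {"x": 0, "y": 0, "z": 0.01, "wx": 0, "wy": 0, "wz": 0, "fingers": 1}, {"x": 0, "y": 0, "z": 0.02, "wx": 0, "wy": 0, "wz": 0, "fingers": 1}, {"x": 0, "y": 0, "z": 0.025, "wx": 0, "wy": 0, "wz": 0, "fingers": 1}, {"x": 0, "y": 0, "z": 0.03, "wx": 0, "wy": 0, "wz": 0, "fingers": 1}, {"x": 0, "y": 0, "z": 0.02, "wx": 0, "wy": 0, "wz": 0, "fingers": 1}, {"x": 0, "y": 0, "z": 0.005, "wx": 0, "wy": 0, "wz": 0, "fingers": 0.5}, {"x": 0, "y": 0, "z": 0, "wx": 0, "wy": 0, "wz": 0, "fingers": 0.5}])

```text
t: 31.28
tcp_pos: [0.4776, 0.2762, 0.1974]
orientation: [0.037, -0.036, 0.706, -0.706]
force: [0.3, -0.9, -0.6]
grip_width: 0.0642
```

```bash
python3 -c "
from h import *
to(.579,.0925,.13,-84)
p,d=snapshot('scene');crop(p,(130,330,70,240),3.5,'pics/c18.png')
W=cloud('scene',d).reshape(-1,3)
from scipy.optimize import least_squares
m=(abs(W[:,0]-.478)<.05)&(abs(W[:,1]-.277)<.05)&(abs(W[:,2]-.1075)<.003);P=W[m]
print('pot',len(P),np.median(P[:,2]),least_squares(lambda x:np.hypot(P[:,0]-x[0],P[:,1]-x[1])-.0265,[.478,.277],loss='soft_l1',f_scale=.002).x)
"
```

```text
t 31.28 tcp [0.4776 0.2762 0.1974] F [ 0.3 -0.9 -0.6] w 0.0642 jaw yaw -84.07 yaxis [ 1.7e-03  2.0e-04 -1.0e+00] q [ 0.42  0.1   1.43 -0.    1.62  1.89]
need d [ 0.1014 -0.1837 -0.0674] wz 0.001 level wx,wy [-0.0002  0.0017]
pot 78 0.10676668868415323 [0.47912375 0.27496244]
```

View pics/c18.png

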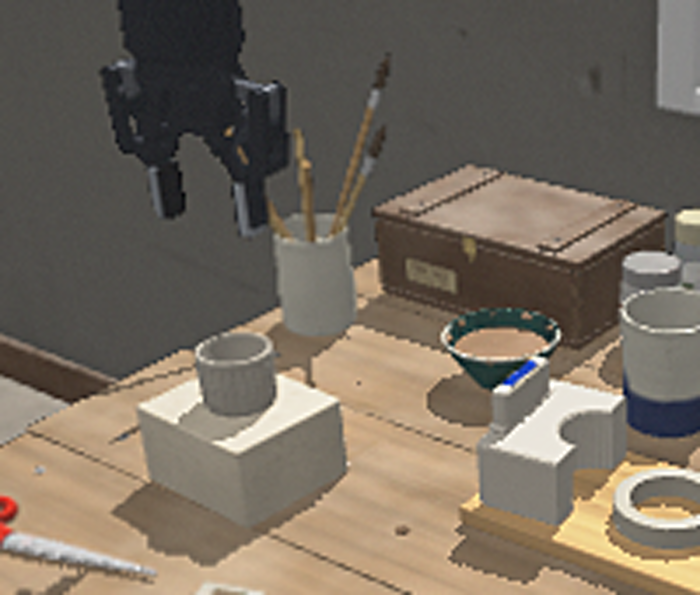

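play_rows(plan=[{"x": 0.006, "y": -0.01, "z": 0, "wx": 0, "wy": 0, "wz": 0, "fingers": 0.5}, {"x": 0.01, "y": -0.018, "z": 0, "wx": 0, "wy": 0, "wz": 0, "fingers": 0.5}, {"x": 0.013, "y": -0.024, "z": 0, "wx": 0, "wy": 0, "wz": 0, "fingers": 0.5}, {"x": 0.013, "y": -0.024, "z": -0.003, "wx": 0, "wy": 0, "wz": 0, "fingers": 0.5}, {"x": 0.013, "y": -0.024, "z": -0.006, "wx": 0, "wy": 0, "wz": 0, "fingers": 0.5}, {"x": 0.013, "y": -0.024, "z": -0.008, "wx": 0, "wy": 0, "wz": 0, "fingers": 0.5}, {"x": 0.013, "y": -0.022, "z": -0.01, "wx": 0, "wy": 0, "wz": 0, "fingers": 0.5}, {"x": 0.01, "y": -0.016, "z": -0.01, "wx": 0, "wy": 0, "wz": 0, "fingers": 0.5}, {"x": 0.006, "y": -0.01, "z": -0.008, "wx": 0, "wy": 0, "wz": 0, "fingers": 0.5}, {"x": 0.003, "y": -0.004, "z": -0.003, "wx": 0, "wy": 0, "wz": 0, "fingers": 0.5}, {"x": 0, "y": 0, "z": 0, "wx": 0, "wy": 0, "wz": 0, "fingers": 0.5}])

```text
t: 32.25
tcp_pos: [0.5738, 0.0838, 0.1271]
orientation: [-0.027, 0.047, -0.704, 0.708]
force: [0.0, 0.4, 0.2]
grip_width: 0.0426
```

```bash
python3 -c "
from h import *
to(.579,.0925,.115,-84)
"
```

```text
t 32.25 tcp [0.5738 0.0838 0.1271] F [0.  0.4 0.2] w 0.0426 jaw yaw -83.97 yaxis [-0.0286 -0.0072 -0.9996] q [ 0.05  0.22  1.43 -0.01  1.52  1.52]
need d [ 0.0052  0.0087 -0.0121] wz -0.001 level wx,wy [ 0.0072 -0.0286]
```

play_rows(plan=[{"x": 0.0052, "y": 0.0087, "z": 0, "wx": 0.007, "wy": -0.0286, "wz": 0, "fingers": 0.5}, {"x": 0, "y": 0, "z": 0, "wx": 0, "wy": 0, "wz": 0, "fingers": 0.5}, {"x": 0, "y": 0, "z": 0, "wx": 0, "wy": 0, "wz": 0, "fingers": 0.5}, {"x": 0, "y": 0, "z": -0.008, "wx": 0, "wy": 0, "wz": 0, "fingers": 0.5}, {"x": 0, "y": 0, "z": 0, "wx": 0, "wy": 0, "wz": 0, "fingers": 0.5}])

```text
t: 32.67
tcp_pos: [0.5768, 0.0948, 0.1172]
orientation: [0.037, -0.04, 0.706, -0.706]
force: [-1.0, -0.1, 0.3]
grip_width: 0.0428
```

```bash
python3 -c "
from h import *
to(.579,.0925,.0725,-84)
"
```

```text
t 32.67 tcp [0.5768 0.0948 0.1172] F [-1.  -0.1  0.3] w 0.0428 jaw yaw -83.79 yaxis [-4.5e-03  5.0e-04 -1.0e+00] q [0.07 0.21 1.45 0.   1.48 1.53]
need d [ 0.0022 -0.0023 -0.0447] wz -0.004 level wx,wy [-0.0005 -0.0045]
```

play_rows(plan=[{"x": 0.0022, "y": -0.0023, "z": -0.004, "wx": 0, "wy": -0.004, "wz": -0.004, "fingers": 0.5}, {"x": 0, "y": 0, "z": 0, "wx": 0, "wy": 0, "wz": 0, "fingers": 0.5}, {"x": 0, "y": 0, "z": -0.01, "wx": 0, "wy": 0, "wz": 0, "fingers": 0.5}, {"x": 0, "y": 0, "z": 0, "wx": 0, "wy": 0, "wz": 0, "fingers": 0.5}, {"x": 0, "y": 0, "z": -0.01, "wx": 0, "wy": 0, "wz": 0, "fingers": 0.5}, {"x": 0, "y": 0, "z": 0, "wx": 0, "wy": 0, "wz": 0, "fingers": 0.5}, {"x": 0, "y": 0, "z": -0.009, "wx": 0, "wy": 0, "wz": 0, "fingers": 0.4}, {"x": 0, "y": 0, "z": 0, "wx": 0, "wy": 0, "wz": 0, "fingers": 0.3}, {"x": 0, "y": 0, "z": -0.003, "wx": 0, "wy": 0, "wz": 0, "fingers": 0.25}, {"x": 0, "y": 0, "z": 0, "wx": 0, "wy": 0, "wz": 0, "fingers": 0.25}])

```text
t: 33.5
tcp_pos: [0.5783, 0.093, 0.0768]
orientation: [0.037, -0.038, 0.706, -0.706]
force: [-0.3, -0.4, -0.3]
grip_width: 0.0214
```

```bash
python3 -c "
from h import *
to(.579,.0925,.0725,-84)
"
```

```text
t 33.50 tcp [0.5783 0.093  0.0768] F [-0.3 -0.4 -0.3] w 0.0214 jaw yaw -83.95 yaxis [-1.8e-03  2.0e-04 -1.0e+00] q [0.06 0.25 1.5  0.   1.4  1.53]
need d [ 0.0007 -0.0005 -0.0043] wz -0.001 level wx,wy [-0.0002 -0.0018]
```

play_rows(plan=[{"x": 0.0005, "y": -0.0005, "z": -0.0035, "wx": 0, "wy": -0.002, "wz": 0, "fingers": 0.25}, {"x": 0, "y": 0, "z": 0, "wx": 0, "wy": 0, "wz": 0, "fingers": 0.05}, {"x": 0, "y": 0, "z": 0, "wx": 0, "wy": 0, "wz": 0, "fingers": 0.05}, {"x": 0, "y": 0, "z": 0, "wx": 0, "wy": 0, "wz": 0, "fingers": 0.05}, {"x": 0, "y": 0, "z": 0, "wx": 0, "wy": 0, "wz": 0, "fingers": 0.05}], grip_force=100)

```text
t: 33.92
tcp_pos: [0.5791, 0.0927, 0.0731]
orientation: [0.038, -0.037, 0.706, -0.706]
force: [0.3, -0.2, -1.1]
grip_width: 0.0121
```

```bash
python3 -c "
from h import *
to(.579,.0925,.0725,-84)
"
```

```text
t 33.92 tcp [0.5791 0.0927 0.0731] F [ 0.3 -0.2 -1.1] w 0.0121 jaw yaw -83.95 yaxis [ 8.e-04  7.e-04 -1.e+00] q [0.06 0.25 1.51 0.   1.39 1.53]
need d [-0.0001 -0.0002 -0.0006] wz -0.001 level wx,wy [-0.0007  0.0008]
```

play_rows(plan=[{"x": 0, "y": 0, "z": 0.004, "wx": 0, "wy": 0, "wz": 0, "fingers": 0.05}, {"x": 0, "y": 0, "z": 0.008, "wx": 0, "wy": 0, "wz": 0, "fingers": 0.05}, {"x": 0, "y": 0, "z": 0.012, "wx": 0, "wy": 0, "wz": 0, "fingers": 0.05}, {"x": 0, "y": 0, "z": 0.018, "wx": 0, "wy": 0, "wz": 0, "fingers": 0.05}, {"x": 0, "y": 0, "z": 0.02, "wx": 0, "wy": 0, "wz": 0, "fingers": 0.05}, {"x": 0, "y": 0, "z": 0.02, "wx": 0, "wy": 0, "wz": 0, "fingers": 0.05}, {"x": 0, "y": 0, "z": 0.018, "wx": 0, "wy": 0, "wz": 0, "fingers": 0.05}, {"x": 0, "y": 0, "z": 0.01, "wx": 0, "wy": 0, "wz": 0, "fingers": 0.05}, {"x": 0, "y": 0, "z": 0.004, "wx": 0, "wy": 0, "wz": 0, "fingers": 0.05}, {"x": 0, "y": 0, "z": 0, "wx": 0, "wy": 0, "wz": 0, "fingers": 0.05}])

```text
t: 34.75
tcp_pos: [0.5752, 0.0924, 0.1946]
orientation: [0.035, -0.039, 0.706, -0.706]
force: [0.3, 0.0, -3.7]
grip_width: 0.0117
```

```bash
python3 -c "
from h import *
to(.5175,-.2655,.18,-84)
"
```

```text
t 34.75 tcp [0.5752 0.0924 0.1946] F [ 0.3  0.  -3.7] w 0.0117 jaw yaw -83.97 yaxis [-5.1e-03  7.0e-04 -1.0e+00] q [0.06 0.17 1.35 0.   1.63 1.53]
need d [-0.0577 -0.3579 -0.0146] wz -0.001 level wx,wy [-0.0007 -0.0051]
```

play_rows(plan=[{"x": -0.001, "y": -0.01, "z": 0, "wx": 0, "wy": -0.005, "wz": 0, "fingers": 0.05}, {"x": -0.003, "y": -0.02, "z": 0, "wx": 0, "wy": 0, "wz": 0, "fingers": 0.05}, {"x": -0.004, "y": -0.025, "z": 0, "wx": 0, "wy": 0, "wz": 0, "fingers": 0.05}, {"x": -0.004, "y": -0.028, "z": 0, "wx": 0, "wy": 0, "wz": 0, "fingers": 0.05}, {"x": -0.004, "y": -0.028, "z": 0, "wx": 0, "wy": 0, "wz": 0, "fingers": 0.05}, {"x": -0.004, "y": -0.028, "z": 0, "wx": 0, "wy": 0, "wz": 0, "fingers": 0.05}, {"x": -0.004, "y": -0.028, "z": 0, "wx": 0, "wy": 0, "wz": 0, "fingers": 0.05}, {"x": -0.004, "y": -0.028, "z": 0, "wx": 0, "wy": 0, "wz": 0, "fingers": 0.05}, {"x": -0.004, "y": -0.028, "z": 0, "wx": 0, "wy": 0, "wz": 0, "fingers": 0.05}, {"x": -0.004, "y": -0.028, "z": 0, "wx": 0, "wy": 0, "wz": 0, "fingers": 0.05}, {"x": -0.004, "y": -0.028, "z": 0, "wx": 0, "wy": 0, "wz": 0, "fingers": 0.05}, {"x": -0.004, "y": -0.025, "z": 0, "wx": 0, "wy": 0, "wz": 0, "fingers": 0.05}, {"x": -0.003, "y": -0.02, "z": 0, "wx": 0, "wy": 0, "wz": 0, "fingers": 0.05}, {"x": -0.002, "y": -0.012, "z": 0, "wx": 0, "wy": 0, "wz": 0, "fingers": 0.05}, {"x": 0, "y": -0.006, "z": 0, "wx": 0, "wy": 0, "wz": 0, "fingers": 0.05}, {"x": 0, "y": 0, "z": 0, "wx": 0, "wy": 0, "wz": 0, "fingers": 0.05}, {"x": 0, "y": 0, "z": 0, "wx": 0, "wy": 0, "wz": 0, "fingers": 0.05}])

```text
t: 36.17
tcp_pos: [0.5049, -0.2691, 0.1692]
orientation: [0.023, -0.051, 0.711, -0.701]
force: [0.3, 0.5, -3.7]
grip_width: 0.0121
```

```bash
python3 -c "
from h import *
to(.5172,-.265,.12,-84)
"
```

```text
t 36.17 tcp [ 0.5049 -0.2691  0.1692] F [ 0.3  0.5 -3.7] w 0.0121 jaw yaw -84.01 yaxis [-0.0406  0.0114 -0.9991] q [-0.58  0.19  1.38 -0.01  1.61  0.88]
need d [ 0.0123  0.0041 -0.0492] wz 0.000 level wx,wy [-0.0114 -0.0406]
```

Next I correct the pose and start descending in paused steps.

play_rows(plan=[{"x": 0.0123, "y": 0.0041, "z": 0, "wx": -0.0114, "wy": -0.0406, "wz": 0, "fingers": 0.05}, {"x": 0, "y": 0, "z": 0, "wx": 0, "wy": 0, "wz": 0, "fingers": 0.05}, {"x": 0, "y": 0, "z": 0, "wx": 0, "wy": 0, "wz": 0, "fingers": 0.05}, {"x": 0, "y": 0, "z": -0.012, "wx": 0, "wy": 0, "wz": 0, "fingers": 0.05}, {"x": 0, "y": 0, "z": 0, "wx": 0, "wy": 0, "wz": 0, "fingers": 0.05}, {"x": 0, "y": 0, "z": -0.012, "wx": 0, "wy": 0, "wz": 0, "fingers": 0.05}, {"x": 0, "y": 0, "z": 0, "wx": 0, "wy": 0, "wz": 0, "fingers": 0.05}, {"x": 0, "y": 0, "z": -0.012, "wx": 0, "wy": 0, "wz": 0, "fingers": 0.05}, {"x": 0, "y": 0, "z": 0, "wx": 0, "wy": 0, "wz": 0, "fingers": 0.05}])

```text
t: 36.92
tcp_pos: [0.5168, -0.2587, 0.1278]
orientation: [0.038, -0.042, 0.708, -0.704]
force: [-0.7, 0.1, -5.5]
grip_width: 0.0119
```

```bash
python3 -c "
from h import *
to(.5172,-.265,.1,-84)
p,d=snapshot('scene');crop(p,(350,500,170,310),5,'pics/c19.png')
"
```

```text
t 36.92 tcp [ 0.5168 -0.2587  0.1278] F [-0.7  0.1 -5.5] w 0.0119 jaw yaw -83.53 yaxis [-0.0057  0.0043 -1.    ] q [-0.56  0.2   1.46  0.    1.5   0.9 ]
need d [ 0.0004 -0.0063 -0.0278] wz -0.008 level wx,wy [-0.0043 -0.0057]
```

View pics/c19.png

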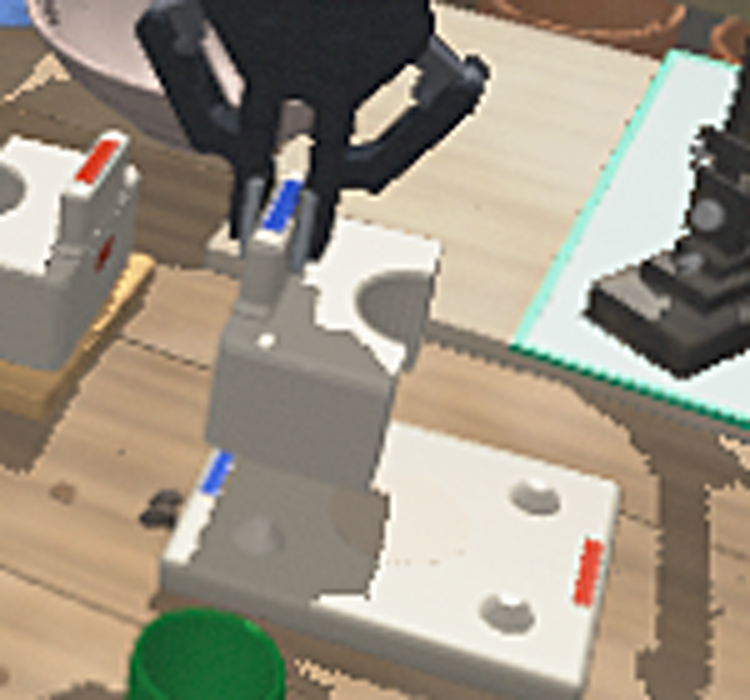

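play_rows(plan=[{"x": 0.0004, "y": -0.0063, "z": 0, "wx": -0.004, "wy": -0.006, "wz": -0.008, "fingers": 0.05}, {"x": 0, "y": 0, "z": 0, "wx": 0, "wy": 0, "wz": 0, "fingers": 0.05}, {"x": 0, "y": 0, "z": -0.01, "wx": 0, "wy": 0, "wz": 0, "fingers": 0.05}, {"x": 0, "y": 0, "z": 0, "wx": 0, "wy": 0, "wz": 0, "fingers": 0.05}, {"x": 0, "y": 0, "z": -0.01, "wx": 0, "wy": 0, "wz": 0, "fingers": 0.05}, {"x": 0, "y": 0, "z": 0, "wx": 0, "wy": 0, "wz": 0, "fingers": 0.05}, {"x": 0, "y": 0, "z": -0.008, "wx": 0, "wy": 0, "wz": 0, "fingers": 0.05}, {"x": 0, "y": 0, "z": 0, "wx": 0, "wy": 0, "wz": 0, "fingers": 0.05}])

```text
t: 37.63
tcp_pos: [0.5185, -0.2675, 0.1]
orientation: [-0.038, 0.034, -0.705, 0.707]
force: [0.1, 0.5, -5.0]
grip_width: 0.0123
```

```bash
python3 -c "
from h import *
to(.5172,-.265,.0761,-84)
p,d=snapshot('scene');crop(p,(350,500,170,310),5,'pics/c20.png')
"
```

```text
t 37.63 tcp [ 0.5185 -0.2675  0.1   ] F [ 0.1  0.5 -5. ] w 0.0123 jaw yaw -84.11 yaxis [ 0.0056 -0.0034 -1.    ] q [-0.57  0.22  1.49  0.    1.43  0.89]
need d [-0.0013  0.0025 -0.0239] wz 0.002 level wx,wy [0.0034 0.0056]
```

View pics/c20.png

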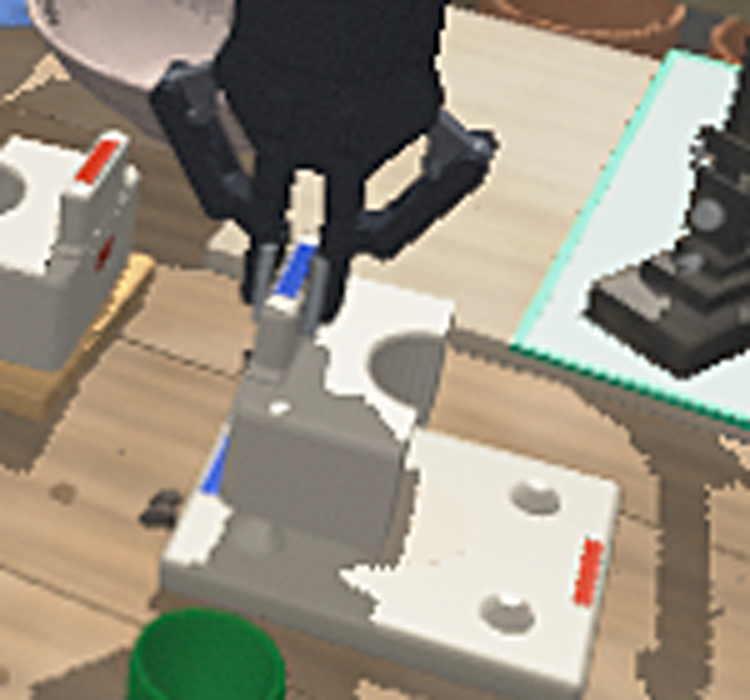

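play_rows(plan=[{"x": -0.0013, "y": 0.0022, "z": 0, "wx": 0.003, "wy": 0.005, "wz": 0, "fingers": 0.05}, {"x": 0, "y": 0, "z": 0, "wx": 0, "wy": 0, "wz": 0, "fingers": 0.05}, {"x": 0, "y": 0, "z": -0.006, "wx": 0, "wy": 0, "wz": 0, "fingers": 0.05}, {"x": 0, "y": 0, "z": 0, "wx": 0, "wy": 0, "wz": 0, "fingers": 0.05}, {"x": 0, "y": 0, "z": -0.005, "wx": 0, "wy": 0, "wz": 0, "fingers": 0.05}, {"x": 0, "y": 0, "z": 0, "wx": 0, "wy": 0, "wz": 0, "fingers": 0.05}])

```text
t: 38.18
tcp_pos: [0.5186, -0.2656, 0.0905]
orientation: [-0.038, 0.035, -0.705, 0.707]
force: [0.4, -0.1, -4.3]
grip_width: 0.0123
```

```bash
python3 -c "
from h import *
to(.5172,-.265,.0761,-84)
"
```

```text
t 38.18 tcp [ 0.5186 -0.2656  0.0905] F [ 0.4 -0.1 -4.3] w 0.0123 jaw yaw -84.08 yaxis [ 0.0042 -0.0026 -1.    ] q [-0.57  0.22  1.5   0.    1.41  0.9 ]
need d [-0.0014  0.0006 -0.0144] wz 0.001 level wx,wy [0.0026 0.0042]
```

play_rows(plan=[{"x": -0.0014, "y": 0.0006, "z": -0.003, "wx": 0.002, "wy": 0.004, "wz": 0, "fingers": 0.05}, {"x": 0, "y": 0, "z": 0, "wx": 0, "wy": 0, "wz": 0, "fingers": 0.05}, {"x": 0, "y": 0, "z": -0.003, "wx": 0, "wy": 0, "wz": 0, "fingers": 0.05}, {"x": 0, "y": 0, "z": 0, "wx": 0, "wy": 0, "wz": 0, "fingers": 0.05}, {"x": 0, "y": 0, "z": -0.003, "wx": 0, "wy": 0, "wz": 0, "fingers": 0.05}, {"x": 0, "y": 0, "z": 0, "wx": 0, "wy": 0, "wz": 0, "fingers": 0.05}])

```text
t: 38.68
tcp_pos: [0.5171, -0.265, 0.0804]
orientation: [-0.036, 0.037, -0.706, 0.706]
force: [0.1, -0.1, -3.5]
grip_width: 0.0118
```

```bash
python3 -c "
from h import *
to(.5172,-.265,.0761,-84)
"
```

```text
t 38.68 tcp [ 0.5171 -0.265   0.0804] F [ 0.1 -0.1 -3.5] w 0.0118 jaw yaw -84.09 yaxis [-2.e-04 -4.e-04 -1.e+00] q [-0.57  0.23  1.51 -0.    1.4   0.9 ]
need d [ 0.0001  0.     -0.0043] wz 0.002 level wx,wy [ 0.0004 -0.0002]
```

play_rows(plan=[{"x": 0, "y": 0, "z": -0.002, "wx": 0, "wy": 0, "wz": 0, "fingers": 0.05}, {"x": 0, "y": 0, "z": 0, "wx": 0, "wy": 0, "wz": 0, "fingers": 0.05}])

```text
t: 38.85
tcp_pos: [0.5171, -0.2651, 0.0782]
orientation: [-0.036, 0.037, -0.706, 0.706]
force: [-0.6, 0.6, -3.7]
grip_width: 0.0121
```

```bash
python3 -c "
from h import *
to(.5172,-.265,.0761,-84)
"
```

```text
t 38.85 tcp [ 0.5171 -0.2651  0.0782] F [-0.6  0.6 -3.7] w 0.0121 jaw yaw -84.09 yaxis [-2.e-04 -5.e-04 -1.e+00] q [-0.57  0.23  1.51 -0.    1.4   0.9 ]
need d [ 0.0001  0.0001 -0.0021] wz 0.002 level wx,wy [ 0.0005 -0.0002]
```

play_rows(plan=[{"x": 0, "y": 0, "z": -0.0015, "wx": 0, "wy": 0, "wz": 0, "fingers": 0.05}, {"x": 0, "y": 0, "z": 0, "wx": 0, "wy": 0, "wz": 0, "fingers": 0.05}, {"x": 0, "y": 0, "z": 0, "wx": 0, "wy": 0, "wz": 0, "fingers": 0.2}, {"x": 0, "y": 0, "z": 0, "wx": 0, "wy": 0, "wz": 0, "fingers": 0.3}, {"x": 0, "y": 0, "z": 0, "wx": 0, "wy": 0, "wz": 0, "fingers": 0.5}, {"x": 0, "y": 0, "z": 0.01, "wx": 0, "wy": 0, "wz": 0, "fingers": 0.5}, {"x": 0, "y": 0, "z": 0.02, "wx": 0, "wy": 0, "wz": 0, "fingers": 0.5}, {"x": 0, "y": 0, "z": 0.03, "wx": 0, "wy": 0, "wz": 0, "fingers": 0.5}, {"x": 0, "y": 0, "z": 0.025, "wx": 0, "wy": 0, "wz": 0, "fingers": 0.5}, {"x": 0, "y": 0, "z": 0.005, "wx": 0, "wy": 0, "wz": 0, "fingers": 0.5}, {"x": 0, "y": 0, "z": 0, "wx": 0, "wy": 0, "wz": 0, "fingers": 0.5}])

```text
t: 39.77
tcp_pos: [0.5189, -0.2664, 0.1779]
orientation: [-0.039, 0.034, -0.704, 0.709]
force: [0.0, -1.0, -0.4]
grip_width: 0.0428
```

```bash
python3 -c "
from h import *
to(.5885,-.1497,.13,-84)
p,d=snapshot('scene');crop(p,(350,500,170,310),5,'pics/c21.png')
P=plane('scene',d,(.5195,-.29),(.06,.08),(.055,.033))
W=cloud('scene',d).reshape(-1,3)
m=(abs(W[:,0]-.519)<.08)&(abs(W[:,1]+.29)<.06)&(abs(W[:,2]-.07)<.004);print(cv2.minAreaRect(W[m][:,:2].astype(np.float32)))
"
```

```text
t 39.77 tcp [ 0.5189 -0.2664  0.1779] F [ 0.  -1.  -0.4] w 0.0428 jaw yaw -84.09 yaxis [ 0.0085 -0.0067 -0.9999] q [-0.57  0.17  1.38 -0.    1.58  0.9 ]
need d [ 0.0696  0.1167 -0.0479] wz 0.002 level wx,wy [0.0067 0.0085]
scene plane slope x,y,z0 [0.0034 0.0034 0.0699] 699 0.0008
((0.5168678164482117, -0.2909226417541504), (0.11239426583051682, 0.06461267173290253), 5.595043182373047)
```

View pics/c21.png

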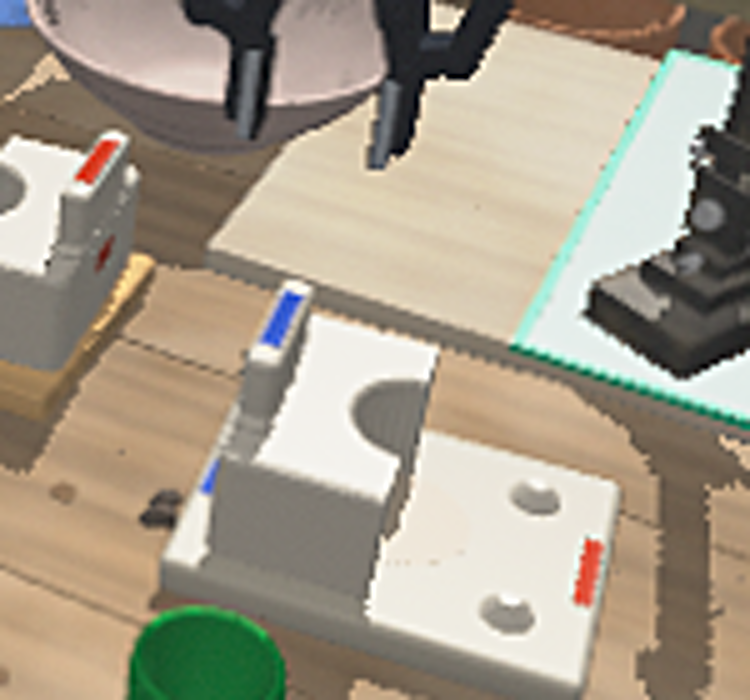

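play_rows(plan=[{"x": 0.006, "y": 0.01, "z": 0, "wx": 0.006, "wy": 0.008, "wz": 0, "fingers": 0.5}, {"x": 0.011, "y": 0.018, "z": 0, "wx": 0, "wy": 0, "wz": 0, "fingers": 0.5}, {"x": 0.012, "y": 0.02, "z": -0.003, "wx": 0, "wy": 0, "wz": 0, "fingers": 0.5}, {"x": 0.012, "y": 0.02, "z": -0.006, "wx": 0, "wy": 0, "wz": 0, "fingers": 0.5}, {"x": 0.012, "y": 0.018, "z": -0.01, "wx": 0, "wy": 0, "wz": 0, "fingers": 0.5}, {"x": 0.009, "y": 0.015, "z": -0.01, "wx": 0, "wy": 0, "wz": 0, "fingers": 0.5}, {"x": 0.006, "y": 0.01, "z": -0.006, "wx": 0, "wy": 0, "wz": 0, "fingers": 0.5}, {"x": 0.002, "y": 0.004, "z": -0.003, "wx": 0, "wy": 0, "wz": 0, "fingers": 0.5}, {"x": 0, "y": 0, "z": 0, "wx": 0, "wy": 0, "wz": 0, "fingers": 0.5}, {"x": 0, "y": 0, "z": 0, "wx": 0, "wy": 0, "wz": 0, "fingers": 0.5}])

```text
t: 40.65
tcp_pos: [0.587, -0.1393, 0.1226]
orientation: [0.028, -0.044, 0.71, -0.702]
force: [0.4, -0.1, 0.2]
grip_width: 0.0429
```

```bash
python3 -c "
from h import *
to(.5885,-.1497,.115,-84)
"
```

```text
t 40.65 tcp [ 0.587  -0.1393  0.1226] F [ 0.4 -0.1  0.2] w 0.0429 jaw yaw -84.17 yaxis [-0.0237  0.0109 -0.9997] q [-0.33  0.27  1.38  0.    1.52  1.14]
need d [ 0.0015 -0.0104 -0.0076] wz 0.003 level wx,wy [-0.0109 -0.0237]
```

play_rows(plan=[{"x": 0.0015, "y": -0.0104, "z": 0, "wx": -0.011, "wy": -0.0237, "wz": 0.003, "fingers": 0.5}, {"x": 0, "y": 0, "z": 0, "wx": 0, "wy": 0, "wz": 0, "fingers": 0.5}, {"x": 0, "y": 0, "z": 0, "wx": 0, "wy": 0, "wz": 0, "fingers": 0.5}, {"x": 0, "y": 0, "z": -0.005, "wx": 0, "wy": 0, "wz": 0, "fingers": 0.5}, {"x": 0, "y": 0, "z": 0, "wx": 0, "wy": 0, "wz": 0, "fingers": 0.5}])

```text
t: 41.07
tcp_pos: [0.5875, -0.1527, 0.1183]
orientation: [-0.036, 0.035, -0.706, 0.707]
force: [0.0, -0.2, -0.4]
grip_width: 0.0427
```

```bash
python3 -c "
from h import *
to(.5885,-.1497,.0725,-84)
"
```

```text
t 41.07 tcp [ 0.5875 -0.1527  0.1183] F [ 0.  -0.2 -0.4] w 0.0427 jaw yaw -84.25 yaxis [ 3.0e-04 -1.1e-03 -1.0e+00] q [-0.35  0.26  1.4  -0.    1.48  1.12]
need d [ 0.001   0.003  -0.0458] wz 0.004 level wx,wy [0.0011 0.0003]
```

play_rows(plan=[{"x": 0.001, "y": 0.003, "z": -0.004, "wx": 0.001, "wy": 0, "wz": 0.004, "fingers": 0.5}, {"x": 0, "y": 0, "z": 0, "wx": 0, "wy": 0, "wz": 0, "fingers": 0.5}, {"x": 0, "y": 0, "z": -0.01, "wx": 0, "wy": 0, "wz": 0, "fingers": 0.5}, {"x": 0, "y": 0, "z": 0, "wx": 0, "wy": 0, "wz": 0, "fingers": 0.5}, {"x": 0, "y": 0, "z": -0.01, "wx": 0, "wy": 0, "wz": 0, "fingers": 0.5}, {"x": 0, "y": 0, "z": 0, "wx": 0, "wy": 0, "wz": 0, "fingers": 0.5}, {"x": 0, "y": 0, "z": -0.01, "wx": 0, "wy": 0, "wz": 0, "fingers": 0.4}, {"x": 0, "y": 0, "z": 0, "wx": 0, "wy": 0, "wz": 0, "fingers": 0.3}, {"x": 0, "y": 0, "z": -0.004, "wx": 0, "wy": 0, "wz": 0, "fingers": 0.25}, {"x": 0, "y": 0, "z": 0, "wx": 0, "wy": 0, "wz": 0, "fingers": 0.25}])

```text
t: 41.9
tcp_pos: [0.5879, -0.1491, 0.0753]
orientation: [0.036, -0.038, 0.707, -0.706]
force: [0.1, -0.5, -0.8]
grip_width: 0.0211
```

```bash
python3 -c "
from h import *
to(.5885,-.1497,.0725,-84)
"
```

```text
t 41.90 tcp [ 0.5879 -0.1491  0.0753] F [ 0.1 -0.5 -0.8] w 0.0211 jaw yaw -84.03 yaxis [-0.0019  0.0012 -1.    ] q [-0.34  0.29  1.45  0.    1.41  1.12]
need d [ 0.0006 -0.0006 -0.0028] wz 0.000 level wx,wy [-0.0012 -0.0019]
```

Next I close on the ridge and lift.

play_rows(plan=[{"x": 0.0006, "y": -0.0006, "z": -0.0025, "wx": -0.001, "wy": -0.002, "wz": 0, "fingers": 0.25}, {"x": 0, "y": 0, "z": 0, "wx": 0, "wy": 0, "wz": 0, "fingers": 0.05}, {"x": 0, "y": 0, "z": 0, "wx": 0, "wy": 0, "wz": 0, "fingers": 0.05}, {"x": 0, "y": 0, "z": 0, "wx": 0, "wy": 0, "wz": 0, "fingers": 0.05}, {"x": 0, "y": 0, "z": 0, "wx": 0, "wy": 0, "wz": 0, "fingers": 0.05}], grip_force=100)

```text
t: 42.32
tcp_pos: [0.5888, -0.1501, 0.0724]
orientation: [-0.037, 0.037, -0.706, 0.706]
force: [0.1, 0.6, -1.8]
grip_width: 0.0119
```

```bash
python3 -c "
from h import *
to(.5885,-.1497,.0725,-84)
"
```

```text
t 42.32 tcp [ 0.5888 -0.1501  0.0724] F [ 0.1  0.6 -1.8] w 0.0119 jaw yaw -84.04 yaxis [ 6.e-04 -5.e-04 -1.e+00] q [-0.34  0.29  1.45 -0.    1.4   1.12]
need d [-0.0003  0.0004  0.0001] wz 0.001 level wx,wy [0.0005 0.0006]
```

play_rows(plan=[{"x": 0, "y": 0, "z": 0.004, "wx": 0, "wy": 0, "wz": 0, "fingers": 0.05}, {"x": 0, "y": 0, "z": 0.008, "wx": 0, "wy": 0, "wz": 0, "fingers": 0.05}, {"x": 0, "y": 0, "z": 0.012, "wx": 0, "wy": 0, "wz": 0, "fingers": 0.05}, {"x": 0, "y": 0, "z": 0.018, "wx": 0, "wy": 0, "wz": 0, "fingers": 0.05}, {"x": 0, "y": 0, "z": 0.02, "wx": 0, "wy": 0, "wz": 0, "fingers": 0.05}, {"x": 0, "y": 0, "z": 0.02, "wx": 0, "wy": 0, "wz": 0, "fingers": 0.05}, {"x": 0, "y": 0, "z": 0.02, "wx": 0, "wy": 0, "wz": 0, "fingers": 0.05}, {"x": 0, "y": 0, "z": 0.016, "wx": 0, "wy": 0, "wz": 0, "fingers": 0.05}, {"x": 0, "y": 0, "z": 0.006, "wx": 0, "wy": 0, "wz": 0, "fingers": 0.05}, {"x": 0, "y": 0, "z": 0, "wx": 0, "wy": 0, "wz": 0, "fingers": 0.05}])

```text
t: 43.15
tcp_pos: [0.5832, -0.1481, 0.2015]
orientation: [0.033, -0.041, 0.707, -0.705]
force: [-0.6, -0.2, -4.9]
grip_width: 0.0124
```

```bash
python3 -c "
from h import *
to(.5290,-.3835,.18,-84)
"
```

```text
t 43.15 tcp [ 0.5832 -0.1481  0.2015] F [-0.6 -0.2 -4.9] w 0.0124 jaw yaw -84.01 yaxis [-0.0111  0.0028 -0.9999] q [-0.34  0.22  1.28 -0.    1.65  1.12]
need d [-0.0542 -0.2354 -0.0215] wz 0.000 level wx,wy [-0.0028 -0.0111]
```

play_rows(plan=[{"x": -0.002, "y": -0.01, "z": 0, "wx": -0.003, "wy": -0.011, "wz": 0, "fingers": 0.05}, {"x": -0.004, "y": -0.02, "z": 0, "wx": 0, "wy": 0, "wz": 0, "fingers": 0.05}, {"x": -0.005, "y": -0.025, "z": 0, "wx": 0, "wy": 0, "wz": 0, "fingers": 0.05}, {"x": -0.006, "y": -0.027, "z": 0, "wx": 0, "wy": 0, "wz": 0, "fingers": 0.05}, {"x": -0.006, "y": -0.027, "z": 0, "wx": 0, "wy": 0, "wz": 0, "fingers": 0.05}, {"x": -0.006, "y": -0.027, "z": 0, "wx": 0, "wy": 0, "wz": 0, "fingers": 0.05}, {"x": -0.006, "y": -0.027, "z": 0, "wx": 0, "wy": 0, "wz": 0, "fingers": 0.05}, {"x": -0.005, "y": -0.025, "z": 0, "wx": 0, "wy": 0, "wz": 0, "fingers": 0.05}, {"x": -0.004, "y": -0.02, "z": 0, "wx": 0, "wy": 0, "wz": 0, "fingers": 0.05}, {"x": -0.001, "y": -0.012, "z": 0, "wx": 0, "wy": 0, "wz": 0, "fingers": 0.05}, {"x": 0, "y": -0.005, "z": 0, "wx": 0, "wy": 0, "wz": 0, "fingers": 0.05}, {"x": 0, "y": 0, "z": 0, "wx": 0, "wy": 0, "wz": 0, "fingers": 0.05}, {"x": 0, "y": 0, "z": 0, "wx": 0, "wy": 0, "wz": 0, "fingers": 0.05}])

```text
t: 44.23
tcp_pos: [0.5247, -0.3841, 0.1827]
orientation: [0.03, -0.045, 0.711, -0.701]
force: [-0.7, 0.8, -4.3]
grip_width: 0.0123
```

```bash
python3 -c "
from h import *
to(.5295,-.3836,.12,-84)
"
```

```text
t 44.23 tcp [ 0.5247 -0.3841  0.1827] F [-0.7  0.8 -4.3] w 0.0123 jaw yaw -83.97 yaxis [-0.0216  0.0127 -0.9997] q [-0.72  0.34  1.16 -0.    1.66  0.75]
need d [ 0.0048  0.0005 -0.0627] wz -0.001 level wx,wy [-0.0127 -0.0216]
```

play_rows(plan=[{"x": 0.0048, "y": 0.0005, "z": 0, "wx": -0.0127, "wy": -0.0216, "wz": 0, "fingers": 0.05}, {"x": 0, "y": 0, "z": 0, "wx": 0, "wy": 0, "wz": 0, "fingers": 0.05}, {"x": 0, "y": 0, "z": 0, "wx": 0, "wy": 0, "wz": 0, "fingers": 0.05}, {"x": 0, "y": 0, "z": -0.011, "wx": 0, "wy": 0, "wz": 0, "fingers": 0.05}, {"x": 0, "y": 0, "z": 0, "wx": 0, "wy": 0, "wz": 0, "fingers": 0.05}, {"x": 0, "y": 0, "z": -0.011, "wx": 0, "wy": 0, "wz": 0, "fingers": 0.05}, {"x": 0, "y": 0, "z": 0, "wx": 0, "wy": 0, "wz": 0, "fingers": 0.05}, {"x": 0, "y": 0, "z": -0.011, "wx": 0, "wy": 0, "wz": 0, "fingers": 0.05}, {"x": 0, "y": 0, "z": 0, "wx": 0, "wy": 0, "wz": 0, "fingers": 0.05}])

```text
t: 44.98
tcp_pos: [0.5313, -0.3763, 0.1451]
orientation: [0.04, -0.041, 0.708, -0.704]
force: [-1.2, 0.2, -6.7]
grip_width: 0.0118
```

```bash
python3 -c "
from h import *
to(.5295,-.3836,.12,-84)
p,d=snapshot('scene');crop(p,(350,500,160,310),5,'pics/c22.png')
P=plane('scene',d,(.526,-.35),(.11,.15),(.05,.025))
"
```

```text
t 44.98 tcp [ 0.5313 -0.3763  0.1451] F [-1.2  0.2 -6.7] w 0.0118 jaw yaw -83.45 yaxis [-0.0028  0.0051 -1.    ] q [-0.7   0.34  1.24  0.    1.57  0.75]
need d [-0.0018 -0.0073 -0.0251] wz -0.010 level wx,wy [-0.0051 -0.0028]
scene plane slope x,y,z0 [0.0039 0.0037 0.1398] 545 0.0009
```

View pics/c22.png

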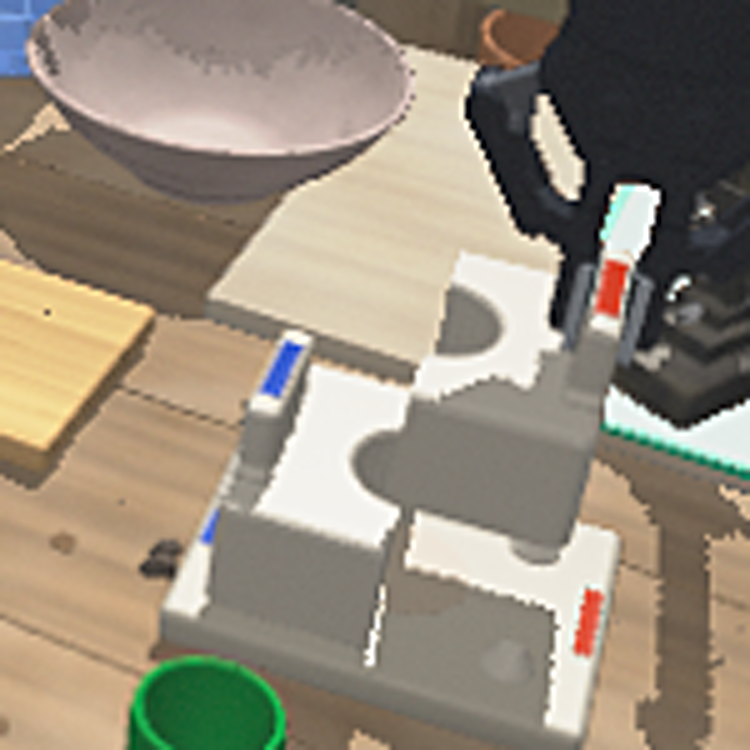

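play_rows(plan=[{"x": -0.0018, "y": -0.009, "z": 0, "wx": -0.005, "wy": -0.003, "wz": -0.01, "fingers": 0.05}, {"x": 0, "y": 0, "z": 0, "wx": 0, "wy": 0, "wz": 0, "fingers": 0.05}, {"x": 0, "y": 0, "z": 0, "wx": 0, "wy": 0, "wz": 0, "fingers": 0.05}])

```text
t: 45.28
tcp_pos: [0.5301, -0.3873, 0.1472]
orientation: [-0.038, 0.035, -0.705, 0.707]
force: [0.8, -0.6, -5.5]
grip_width: 0.012
```

```bash
python3 -c "
from h import *
to(.5295,-.3855,.12,-84)
"
```

```text
t 45.28 tcp [ 0.5301 -0.3873  0.1472] F [ 0.8 -0.6 -5.5] w 0.0120 jaw yaw -84.10 yaxis [ 0.0033 -0.0031 -1.    ] q [-0.72  0.35  1.23 -0.    1.56  0.75]
need d [-0.0006  0.0018 -0.0272] wz 0.002 level wx,wy [0.0031 0.0033]
```

play_rows(plan=[{"x": 0, "y": 0, "z": -0.008, "wx": 0, "wy": 0, "wz": 0, "fingers": 0.05}, {"x": 0, "y": 0, "z": 0, "wx": 0, "wy": 0, "wz": 0, "fingers": 0.05}])

```text
t: 45.45
tcp_pos: [0.5302, -0.3883, 0.1397]
orientation: [-0.038, 0.034, -0.704, 0.708]
force: [-0.5, 0.3, -6.6]
grip_width: 0.0122
```

```bash
python3 -c "
from h import *
to(.5295,-.3855,.12,-84)
"
```

```text
t 45.45 tcp [ 0.5302 -0.3883  0.1397] F [-0.5  0.3 -6.6] w 0.0122 jaw yaw -84.16 yaxis [ 0.0048 -0.0045 -1.    ] q [-0.72  0.35  1.24 -0.    1.55  0.75]
need d [-0.0007  0.0028 -0.0197] wz 0.003 level wx,wy [0.0045 0.0048]
```

play_rows(plan=[{"x": -0.0007, "y": 0.0025, "z": 0, "wx": 0.0045, "wy": 0.0048, "wz": 0.003, "fingers": 0.05}, {"x": 0, "y": 0, "z": 0, "wx": 0, "wy": 0, "wz": 0, "fingers": 0.05}, {"x": 0, "y": 0, "z": -0.008, "wx": 0, "wy": 0, "wz": 0, "fingers": 0.05}, {"x": 0, "y": 0, "z": 0, "wx": 0, "wy": 0, "wz": 0, "fingers": 0.05}])

```text
t: 45.78
tcp_pos: [0.5296, -0.3855, 0.1313]
orientation: [0.037, -0.037, 0.706, -0.706]
force: [-0.8, 0.7, -6.1]
grip_width: 0.0124
```

```bash
python3 -c "
from h import *
to(.5295,-.3850,.12,-84)
"
```

```text
t 45.78 tcp [ 0.5296 -0.3855  0.1313] F [-0.8  0.7 -6.1] w 0.0124 jaw yaw -83.97 yaxis [ 1.e-04  2.e-04 -1.e+00] q [-0.72  0.36  1.25  0.    1.54  0.75]
need d [-0.0001  0.0005 -0.0113] wz -0.001 level wx,wy [-0.0002  0.0001]
```

play_rows(plan=[{"x": 0, "y": 0, "z": -0.008, "wx": 0, "wy": 0, "wz": 0, "fingers": 0.05}, {"x": 0, "y": 0, "z": 0, "wx": 0, "wy": 0, "wz": 0, "fingers": 0.05}, {"x": 0, "y": 0, "z": -0.008, "wx": 0, "wy": 0, "wz": 0, "fingers": 0.05}, {"x": 0, "y": 0, "z": 0, "wx": 0, "wy": 0, "wz": 0, "fingers": 0.05}])

```text
t: 46.12
tcp_pos: [0.5295, -0.3851, 0.1129]
orientation: [0.037, -0.038, 0.706, -0.706]
force: [-0.8, -0.4, -6.3]
grip_width: 0.0122
```

```bash
python3 -c "
from h import *
to(.5295,-.3840,.0754,-84)
"
```

```text
t 46.12 tcp [ 0.5295 -0.3851  0.1129] F [-0.8 -0.4 -6.3] w 0.0122 jaw yaw -83.95 yaxis [-6.e-04  9.e-04 -1.e+00] q [-0.72  0.37  1.27  0.    1.5   0.75]
need d [ 0.      0.0011 -0.0375] wz -0.001 level wx,wy [-0.0009 -0.0006]
```

play_rows(plan=[{"x": 0, "y": 0.001, "z": -0.006, "wx": 0, "wy": 0, "wz": 0, "fingers": 0.05}, {"x": 0, "y": 0, "z": 0, "wx": 0, "wy": 0, "wz": 0, "fingers": 0.05}, {"x": 0, "y": 0, "z": -0.007, "wx": 0, "wy": 0, "wz": 0, "fingers": 0.05}, {"x": 0, "y": 0, "z": 0, "wx": 0, "wy": 0, "wz": 0, "fingers": 0.05}, {"x": 0, "y": 0, "z": -0.007, "wx": 0, "wy": 0, "wz": 0, "fingers": 0.05}, {"x": 0, "y": 0, "z": 0, "wx": 0, "wy": 0, "wz": 0, "fingers": 0.05}])

```text
t: 46.62
tcp_pos: [0.5294, -0.3838, 0.0903]
orientation: [0.037, -0.038, 0.707, -0.706]
force: [-0.9, 0.7, -6.1]
grip_width: 0.0119
```

```bash
python3 -c "
from h import *
to(.5295,-.3838,.0754,-84)
"
```

```text
t 46.62 tcp [ 0.5294 -0.3838  0.0903] F [-0.9  0.7 -6.1] w 0.0119 jaw yaw -83.94 yaxis [-0.0011  0.0013 -1.    ] q [-0.71  0.38  1.3   0.    1.46  0.75]
need d [ 0.0001 -0.     -0.0149] wz -0.001 level wx,wy [-0.0013 -0.0011]
```

play_rows(plan=[{"x": 0, "y": 0, "z": -0.003, "wx": 0, "wy": 0, "wz": 0, "fingers": 0.05}, {"x": 0, "y": 0, "z": 0, "wx": 0, "wy": 0, "wz": 0, "fingers": 0.05}, {"x": 0, "y": 0, "z": -0.003, "wx": 0, "wy": 0, "wz": 0, "fingers": 0.05}, {"x": 0, "y": 0, "z": 0, "wx": 0, "wy": 0, "wz": 0, "fingers": 0.05}])

```text
t: 46.95
tcp_pos: [0.5295, -0.384, 0.0837]
orientation: [0.037, -0.038, 0.707, -0.706]
force: [-0.5, 0.9, -5.4]
grip_width: 0.0121
```

```bash
python3 -c "
from h import *
to(.5295,-.3838,.0754,-84)
"
```

```text
t 46.95 tcp [ 0.5295 -0.384   0.0837] F [-0.5  0.9 -5.4] w 0.0121 jaw yaw -83.95 yaxis [-9.0e-04  1.1e-03 -1.0e+00] q [-0.71  0.38  1.31  0.    1.45  0.75]
need d [ 0.      0.0002 -0.0083] wz -0.001 level wx,wy [-0.0011 -0.0009]
```

play_rows(plan=[{"x": 0, "y": 0, "z": -0.003, "wx": 0, "wy": 0, "wz": 0, "fingers": 0.05}, {"x": 0, "y": 0, "z": 0, "wx": 0, "wy": 0, "wz": 0, "fingers": 0.05}, {"x": 0, "y": 0, "z": -0.003, "wx": 0, "wy": 0, "wz": 0, "fingers": 0.05}, {"x": 0, "y": 0, "z": 0, "wx": 0, "wy": 0, "wz": 0, "fingers": 0.05}])

```text
t: 47.28
tcp_pos: [0.5297, -0.3842, 0.0777]
orientation: [0.037, -0.037, 0.706, -0.706]
force: [-0.9, 0.4, -5.0]
grip_width: 0.0123
```

```bash
python3 -c "
from h import *
to(.5295,-.3838,.0754,-84)
"
```

```text
t 47.28 tcp [ 0.5297 -0.3842  0.0777] F [-0.9  0.4 -5. ] w 0.0123 jaw yaw -83.95 yaxis [ 0.e+00  3.e-04 -1.e+00] q [-0.71  0.39  1.32  0.    1.44  0.75]
need d [-0.0002  0.0004 -0.0023] wz -0.001 level wx,wy [-0.0003  0.    ]
```

play_rows(plan=[{"x": 0, "y": 0, "z": -0.001, "wx": 0, "wy": 0, "wz": 0, "fingers": 0.05}, {"x": 0, "y": 0, "z": 0, "wx": 0, "wy": 0, "wz": 0, "fingers": 0.05}])

```text
t: 47.45
tcp_pos: [0.5298, -0.3843, 0.0766]
orientation: [0.037, -0.037, 0.706, -0.706]
force: [0.2, 0.2, -4.5]
grip_width: 0.0126
```

```bash
python3 -c "
from h import *
to(.5295,-.3838,.0754,-84)
"
```

```text
t 47.45 tcp [ 0.5298 -0.3843  0.0766] F [ 0.2  0.2 -4.5] w 0.0126 jaw yaw -83.95 yaxis [ 1.e-04  3.e-04 -1.e+00] q [-0.71  0.39  1.32  0.    1.44  0.75]
need d [-0.0003  0.0005 -0.0012] wz -0.001 level wx,wy [-0.0003  0.0001]
```

Next I release the red half and lift away.

play_rows(plan=[{"x": 0, "y": 0, "z": -0.001, "wx": 0, "wy": 0, "wz": 0, "fingers": 0.05}, {"x": 0, "y": 0, "z": 0, "wx": 0, "wy": 0, "wz": 0, "fingers": 0.2}, {"x": 0, "y": 0, "z": 0, "wx": 0, "wy": 0, "wz": 0, "fingers": 0.3}, {"x": 0, "y": 0, "z": 0, "wx": 0, "wy": 0, "wz": 0, "fingers": 0.5}, {"x": 0, "y": 0, "z": 0.01, "wx": 0, "wy": 0, "wz": 0, "fingers": 0.5}, {"x": 0, "y": 0, "z": 0.02, "wx": 0, "wy": 0, "wz": 0, "fingers": 0.55}, {"x": 0, "y": 0, "z": 0.03, "wx": 0, "wy": 0, "wz": 0, "fingers": 0.55}, {"x": 0, "y": 0, "z": 0.025, "wx": 0, "wy": 0, "wz": 0, "fingers": 0.55}, {"x": 0, "y": 0, "z": 0.005, "wx": 0, "wy": 0, "wz": 0, "fingers": 0.55}, {"x": 0, "y": 0, "z": 0, "wx": 0, "wy": 0, "wz": 0, "fingers": 0.55}])

```text
t: 48.28
tcp_pos: [0.5322, -0.3861, 0.1801]
orientation: [-0.041, 0.033, -0.703, 0.709]
force: [-0.3, -0.0, -0.3]
grip_width: 0.047
```

```bash
python3 -c "
from h import *
to(.5496,-.033,.13,6)
p,d=snapshot('scene');crop(p,(350,500,160,310),5,'pics/c23.png')
plane('scene',d,(.526,-.35),(.06,.08),(.05,.03))
W=cloud('scene',d).reshape(-1,3)
m=(abs(W[:,0]-.523)<.09)&(abs(W[:,1]+.324)<.09)&(abs(W[:,2]-.07)<.004);print(cv2.minAreaRect(W[m][:,:2].astype(np.float32)))
from scipy.optimize import least_squares
m=(abs(W[:,0]-.584)<.07)&(abs(W[:,1]+.029)<.06)&(abs(W[:,2]-.033)<.003);P=W[m]
print('ring',len(P),P[:,2].std(),least_squares(lambda x:np.hypot(P[:,0]-x[0],P[:,1]-x[1])-.034,[.584,-.029],loss='soft_l1',f_scale=.002).x)
"
```

```text
t 48.28 tcp [ 0.5322 -0.3861  0.1801] F [-0.3 -0.  -0.3] w 0.0470 jaw yaw -83.95 yaxis [ 0.0116 -0.0088 -0.9999] q [-0.71  0.33  1.18  0.    1.61  0.75]
need d [ 0.0174  0.3531 -0.0501] wz 1.570 level wx,wy [0.0088 0.0116]
scene plane slope x,y,z0 [-0.0071 -0.023   0.0706] 617 0.0008
((0.5225996375083923, -0.3244854509830475), (0.11340373754501343, 0.13524915277957916), 7.2396368980407715)
ring 267 0.0010801169218245161 [ 0.58050551 -0.03205571]
```

View pics/c23.png

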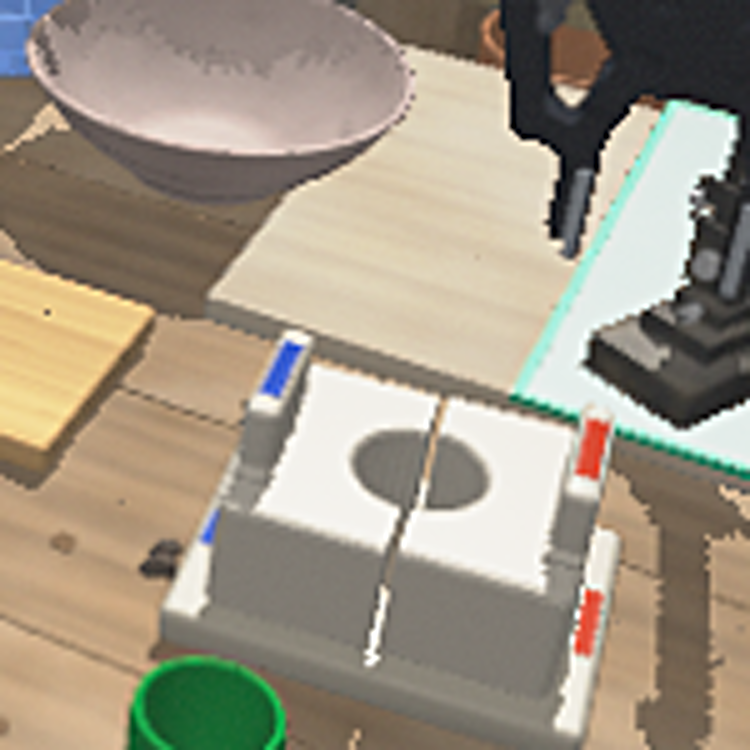

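play_rows(plan=[{"x": 0.002, "y": 0.026, "z": 0, "wx": 0.009, "wy": 0.012, "wz": 0.116, "fingers": 0.55}, {"x": 0.002, "y": 0.026, "z": 0, "wx": 0, "wy": 0, "wz": 0.116, "fingers": 0.55}, {"x": 0.002, "y": 0.026, "z": 0, "wx": 0, "wy": 0, "wz": 0.116, "fingers": 0.55}, {"x": 0.002, "y": 0.026, "z": 0, "wx": 0, "wy": 0, "wz": 0.116, "fingers": 0.55}, {"x": 0.002, "y": 0.026, "z": 0, "wx": 0, "wy": 0, "wz": 0.116, "fingers": 0.55}, {"x": 0.002, "y": 0.026, "z": 0, "wx": 0, "wy": 0, "wz": 0.116, "fingers": 0.55}, {"x": 0.002, "y": 0.026, "z": 0, "wx": 0, "wy": 0, "wz": 0.116, "fingers": 0.55}, {"x": 0.002, "y": 0.026, "z": 0, "wx": 0, "wy": 0, "wz": 0.116, "fingers": 0.55}, {"x": 0.002, "y": 0.026, "z": 0, "wx": 0, "wy": 0, "wz": 0.116, "fingers": 0.55}, {"x": 0.002, "y": 0.026, "z": -0.008, "wx": 0, "wy": 0, "wz": 0.116, "fingers": 0.55}, {"x": 0.002, "y": 0.026, "z": -0.012, "wx": 0, "wy": 0, "wz": 0.116, "fingers": 0.55}, {"x": 0.002, "y": 0.026, "z": -0.015, "wx": 0, "wy": 0, "wz": 0.116, "fingers": 0.55}, {"x": 0.002, "y": 0.02, "z": -0.015, "wx": 0, "wy": 0, "wz": 0.116, "fingers": 0.55}, {"x": 0.001, "y": 0.01, "z": -0.01, "wx": 0, "wy": 0, "wz": 0.05, "fingers": 0.55}, {"x": 0, "y": 0, "z": 0, "wx": 0, "wy": 0, "wz": 0, "fingers": 0.55}, {"x": 0, "y": 0, "z": 0, "wx": 0, "wy": 0, "wz": 0, "fingers": 0.55}], grip_force=40)

```text
t: 49.67
tcp_pos: [0.5454, -0.026, 0.0912]
orientation: [-0.532, 0.548, -0.465, 0.448]
force: [0.4, -0.5, 0.8]
grip_width: 0.0467
```

```bash
python3 -c "
from h import *
to(.5496,-.033,.06,6)
p,d=snapshot('top');crop(p,(385,495,165,250),7,'pics/c24.png')
plane('top',d,(.526,-.35),(.06,.08),(.05,.03))
plane('top',d,(.519,-.29),(.06,.08),(.05,.025))
W=cloud('top',d).reshape(-1,3)
for s,c in((1,(.5178,-.2636)),(-1,(.5305,-.3818))):
  m=(abs(W[:,0]-c[0])<.05)&(abs(W[:,1]-c[1])<.02)&(abs(W[:,2]-.1)<.004);print(W[m].mean(0),cv2.minAreaRect(W[m][:,:2].astype(np.float32)))
"
```

```text
t 49.67 tcp [ 0.5454 -0.026   0.0912] F [ 0.4 -0.5  0.8] w 0.0467 jaw yaw 9.60 yaxis [-0.0332 -0.0033 -0.9994] q [-0.15  0.17  1.56 -0.01  1.44 -0.31]
need d [ 0.0042 -0.007  -0.0312] wz -0.063 level wx,wy [ 0.0033 -0.0332]
top plane slope x,y,z0 [ 0.0028 -0.0073  0.0702] 705 0.0015
top plane slope x,y,z0 [ 0.0021 -0.0049  0.0703] 544 0.0015
[ 0.51652225 -0.2625051   0.09995472] ((0.5170350670814514, -0.2632559835910797), (0.061473701149225235, 0.01420652586966753), 4.926571846008301)
[ 0.53039487 -0.38182664  0.09985486] ((0.5316469669342041, -0.382352352142334), (0.06338771432638168, 0.014148155227303505), 3.2655065059661865)
```

View pics/c24.png

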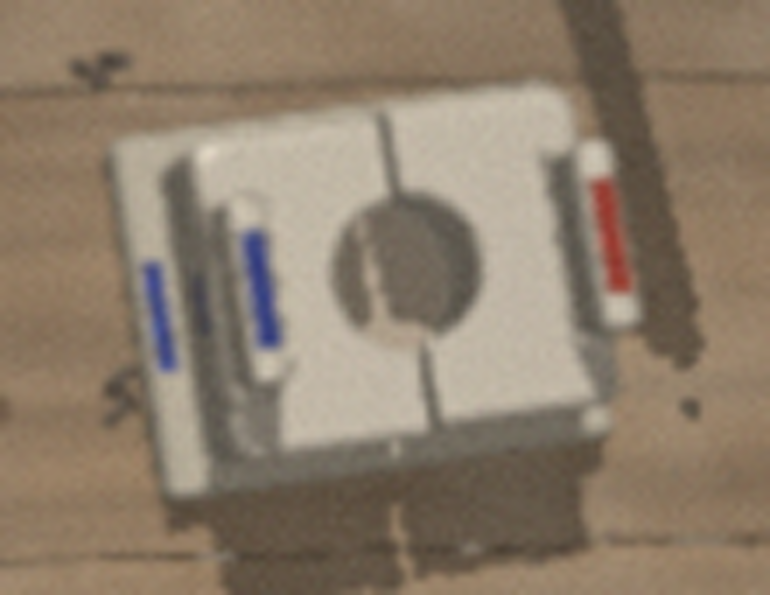

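play_rows(plan=[{"x": 0.0042, "y": -0.007, "z": 0, "wx": 0.003, "wy": -0.033, "wz": -0.063, "fingers": 0.55}, {"x": 0, "y": 0, "z": 0, "wx": 0, "wy": 0, "wz": 0, "fingers": 0.55}, {"x": 0, "y": 0, "z": 0, "wx": 0, "wy": 0, "wz": 0, "fingers": 0.55}, {"x": 0, "y": 0, "z": -0.01, "wx": 0, "wy": 0, "wz": 0, "fingers": 0.55}, {"x": 0, "y": 0, "z": 0, "wx": 0, "wy": 0, "wz": 0, "fingers": 0.55}, {"x": 0, "y": 0, "z": -0.01, "wx": 0, "wy": 0, "wz": 0, "fingers": 0.55}, {"x": 0, "y": 0, "z": 0, "wx": 0, "wy": 0, "wz": 0, "fingers": 0.55}])

```text
t: 50.3
tcp_pos: [0.5506, -0.0381, 0.0715]
orientation: [0.524, -0.523, 0.475, -0.476]
force: [-0.8, -0.1, -1.4]
grip_width: 0.0468
```

```bash
python3 -c "
from h import *
to(.5496,-.033,.0215,6)
"
```

```text
t 50.30 tcp [ 0.5506 -0.0381  0.0715] F [-0.8 -0.1 -1.4] w 0.0468 jaw yaw 5.45 yaxis [ 2.1e-03 -5.0e-04 -1.0e+00] q [-0.17  0.18  1.6  -0.    1.37 -0.27]
need d [-0.001   0.0051 -0.05  ] wz 0.010 level wx,wy [0.0005 0.0021]
```

play_rows(plan=[{"x": -0.001, "y": 0.005, "z": 0, "wx": 0, "wy": 0.002, "wz": 0.01, "fingers": 0.55}, {"x": 0, "y": 0, "z": 0, "wx": 0, "wy": 0, "wz": 0, "fingers": 0.55}, {"x": 0, "y": 0, "z": -0.01, "wx": 0, "wy": 0, "wz": 0, "fingers": 0.55}, {"x": 0, "y": 0, "z": 0, "wx": 0, "wy": 0, "wz": 0, "fingers": 0.55}, {"x": 0, "y": 0, "z": -0.01, "wx": 0, "wy": 0, "wz": 0, "fingers": 0.55}, {"x": 0, "y": 0, "z": 0, "wx": 0, "wy": 0, "wz": 0, "fingers": 0.55}, {"x": 0, "y": 0, "z": -0.01, "wx": 0, "wy": 0, "wz": 0, "fingers": 0.55}, {"x": 0, "y": 0, "z": 0, "wx": 0, "wy": 0, "wz": 0, "fingers": 0.55}, {"x": 0, "y": 0, "z": -0.01, "wx": 0, "wy": 0, "wz": 0, "fingers": 0.55}, {"x": 0, "y": 0, "z": 0, "wx": 0, "wy": 0, "wz": 0, "fingers": 0.55}, {"x": 0, "y": 0, "z": -0.003, "wx": 0, "wy": 0, "wz": 0, "fingers": 0.55}, {"x": 0, "y": 0, "z": 0, "wx": 0, "wy": 0, "wz": 0, "fingers": 0.55}])

```text
t: 51.3
tcp_pos: [0.5486, -0.0319, 0.0221]
orientation: [-0.525, 0.527, -0.473, 0.472]
force: [-0.3, -0.1, 0.1]
grip_width: 0.0468
```

```bash
python3 -c "
from h import *
to(.5496,-.033,.0215,6)
"
```

```text
t 51.30 tcp [ 0.5486 -0.0319  0.0221] F [-0.3 -0.1  0.1] w 0.0468 jaw yaw 6.16 yaxis [-3.2e-03  1.0e-04 -1.0e+00] q [-0.16  0.22  1.65 -0.    1.27 -0.27]
need d [ 0.001  -0.0011 -0.0006] wz -0.003 level wx,wy [-0.0001 -0.0032]
```

Close, check the grip, then lift.

play_rows(plan=[{"x": 0.001, "y": -0.001, "z": 0, "wx": 0, "wy": -0.003, "wz": -0.003, "fingers": 0.4}, {"x": 0, "y": 0, "z": 0, "wx": 0, "wy": 0, "wz": 0, "fingers": 0.25}, {"x": 0, "y": 0, "z": 0, "wx": 0, "wy": 0, "wz": 0, "fingers": 0.17}, {"x": 0, "y": 0, "z": 0, "wx": 0, "wy": 0, "wz": 0, "fingers": 0.1}, {"x": 0, "y": 0, "z": 0, "wx": 0, "wy": 0, "wz": 0, "fingers": 0.05}, {"x": 0, "y": 0, "z": 0, "wx": 0, "wy": 0, "wz": 0, "fingers": 0.05}, {"x": 0, "y": 0, "z": 0, "wx": 0, "wy": 0, "wz": 0, "fingers": 0.05}], grip_force=40)

```text
t: 51.88
tcp_pos: [0.5501, -0.0332, 0.0227]
orientation: [0.526, -0.525, 0.473, -0.474]
force: [0.8, 0.8, -1.3]
grip_width: 0.0118
```

```bash
python3 -c "
from h import *
to(.5496,-.033,.0215,6)
"
```

```text
t 51.88 tcp [ 0.5501 -0.0332  0.0227] F [ 0.8  0.8 -1.3] w 0.0118 jaw yaw 5.96 yaxis [ 1.2e-03 -1.0e-04 -1.0e+00] q [-0.16  0.22  1.64  0.    1.27 -0.27]
need d [-0.0005  0.0002 -0.0012] wz 0.001 level wx,wy [0.0001 0.0012]
```

play_rows(plan=[{"x": 0, "y": 0, "z": 0.005, "wx": 0, "wy": 0, "wz": 0, "fingers": 0.05}, {"x": 0, "y": 0, "z": 0.01, "wx": 0, "wy": 0, "wz": 0, "fingers": 0.05}, {"x": 0, "y": 0, "z": 0.018, "wx": 0, "wy": 0, "wz": 0, "fingers": 0.05}, {"x": 0, "y": 0, "z": 0.024, "wx": 0, "wy": 0, "wz": 0, "fingers": 0.05}, {"x": 0, "y": 0, "z": 0.025, "wx": 0, "wy": 0, "wz": 0, "fingers": 0.05}, {"x": 0, "y": 0, "z": 0.025, "wx": 0, "wy": 0, "wz": 0, "fingers": 0.05}, {"x": 0, "y": 0, "z": 0.02, "wx": 0, "wy": 0, "wz": 0, "fingers": 0.05}, {"x": 0, "y": 0, "z": 0.012, "wx": 0, "wy": 0, "wz": 0, "fingers": 0.05}, {"x": 0, "y": 0, "z": 0.005, "wx": 0, "wy": 0, "wz": 0, "fingers": 0.05}, {"x": 0, "y": 0, "z": 0, "wx": 0, "wy": 0, "wz": 0, "fingers": 0.05}])

```text
t: 52.72
tcp_pos: [0.5473, -0.0326, 0.1789]
orientation: [0.526, -0.525, 0.473, -0.474]
force: [0.5, 0.4, -2.0]
grip_width: 0.0117
```

```bash
python3 -c "
from h import *
to(.4890,-.3285,.15,6)
"
```

```text
t 52.72 tcp [ 0.5473 -0.0326  0.1789] F [ 0.5  0.4 -2. ] w 0.0117 jaw yaw 5.97 yaxis [ 1.6e-03 -2.0e-04 -1.0e+00] q [-0.16  0.1   1.46  0.    1.58 -0.27]
need d [-0.0583 -0.2959 -0.0289] wz 0.000 level wx,wy [0.0002 0.0016]
```

play_rows(plan=[{"x": -0.002, "y": -0.01, "z": 0, "wx": 0, "wy": 0.001, "wz": 0, "fingers": 0.05}, {"x": -0.004, "y": -0.02, "z": 0, "wx": 0, "wy": 0, "wz": 0, "fingers": 0.05}, {"x": -0.005, "y": -0.026, "z": 0, "wx": 0, "wy": 0, "wz": 0, "fingers": 0.05}, {"x": -0.005, "y": -0.028, "z": 0, "wx": 0, "wy": 0, "wz": 0, "fingers": 0.05}, {"x": -0.005, "y": -0.028, "z": 0, "wx": 0, "wy": 0, "wz": 0, "fingers": 0.05}, {"x": -0.005, "y": -0.028, "z": 0, "wx": 0, "wy": 0, "wz": 0, "fingers": 0.05}, {"x": -0.005, "y": -0.028, "z": 0, "wx": 0, "wy": 0, "wz": 0, "fingers": 0.05}, {"x": -0.005, "y": -0.028, "z": 0, "wx": 0, "wy": 0, "wz": 0, "fingers": 0.05}, {"x": -0.005, "y": -0.028, "z": 0, "wx": 0, "wy": 0, "wz": 0, "fingers": 0.05}, {"x": -0.004, "y": -0.026, "z": 0, "wx": 0, "wy": 0, "wz": 0, "fingers": 0.05}, {"x": -0.003, "y": -0.02, "z": 0, "wx": 0, "wy": 0, "wz": 0, "fingers": 0.05}, {"x": -0.001, "y": -0.012, "z": 0, "wx": 0, "wy": 0, "wz": 0, "fingers": 0.05}, {"x": 0, "y": -0.005, "z": 0, "wx": 0, "wy": 0, "wz": 0, "fingers": 0.05}, {"x": 0, "y": 0, "z": 0, "wx": 0, "wy": 0, "wz": 0, "fingers": 0.05}, {"x": 0, "y": 0, "z": 0, "wx": 0, "wy": 0, "wz": 0, "fingers": 0.05}])

```text
t: 53.97
tcp_pos: [0.481, -0.3344, 0.1588]
orientation: [-0.522, 0.529, -0.485, 0.461]
force: [0.3, -0.3, -1.2]
grip_width: 0.0117
```

```bash
python3 -c "
from h import *
to(.4892,-.3281,.12,6)
"
```

```text
t 53.97 tcp [ 0.481  -0.3344  0.1588] F [ 0.3 -0.3 -1.2] w 0.0117 jaw yaw 6.03 yaxis [-0.0311  0.0154 -0.9994] q [-0.7   0.22  1.37 -0.01  1.59 -0.8 ]
need d [ 0.0082  0.0063 -0.0388] wz -0.001 level wx,wy [-0.0154 -0.0311]
```

play_rows(plan=[{"x": 0.0082, "y": 0.0063, "z": 0, "wx": -0.0154, "wy": -0.0311, "wz": 0, "fingers": 0.05}, {"x": 0, "y": 0, "z": 0, "wx": 0, "wy": 0, "wz": 0, "fingers": 0.05}, {"x": 0, "y": 0, "z": 0, "wx": 0, "wy": 0, "wz": 0, "fingers": 0.05}, {"x": 0, "y": 0, "z": -0.011, "wx": 0, "wy": 0, "wz": 0, "fingers": 0.05}, {"x": 0, "y": 0, "z": 0, "wx": 0, "wy": 0, "wz": 0, "fingers": 0.05}, {"x": 0, "y": 0, "z": -0.011, "wx": 0, "wy": 0, "wz": 0, "fingers": 0.05}, {"x": 0, "y": 0, "z": 0, "wx": 0, "wy": 0, "wz": 0, "fingers": 0.05}, {"x": 0, "y": 0, "z": -0.009, "wx": 0, "wy": 0, "wz": 0, "fingers": 0.05}, {"x": 0, "y": 0, "z": 0, "wx": 0, "wy": 0, "wz": 0, "fingers": 0.05}])

```text
t: 54.72
tcp_pos: [0.4898, -0.3224, 0.1233]
orientation: [0.527, -0.527, 0.473, -0.469]
force: [-0.5, 0.1, -2.6]
grip_width: 0.0115
```

```bash
python3 -c "
from h import *
to(.4892,-.3281,.0777,6)
p,d=snapshot('scene');crop(p,(350,500,160,310),5,'pics/c25.png')
"
```

```text
t 54.72 tcp [ 0.4898 -0.3224  0.1233] F [-0.5  0.1 -2.6] w 0.0115 jaw yaw 6.45 yaxis [-0.0037  0.0036 -1.    ] q [-0.68  0.22  1.44  0.    1.49 -0.79]
need d [-0.0006 -0.0057 -0.0456] wz -0.008 level wx,wy [-0.0036 -0.0037]
```

View pics/c25.png

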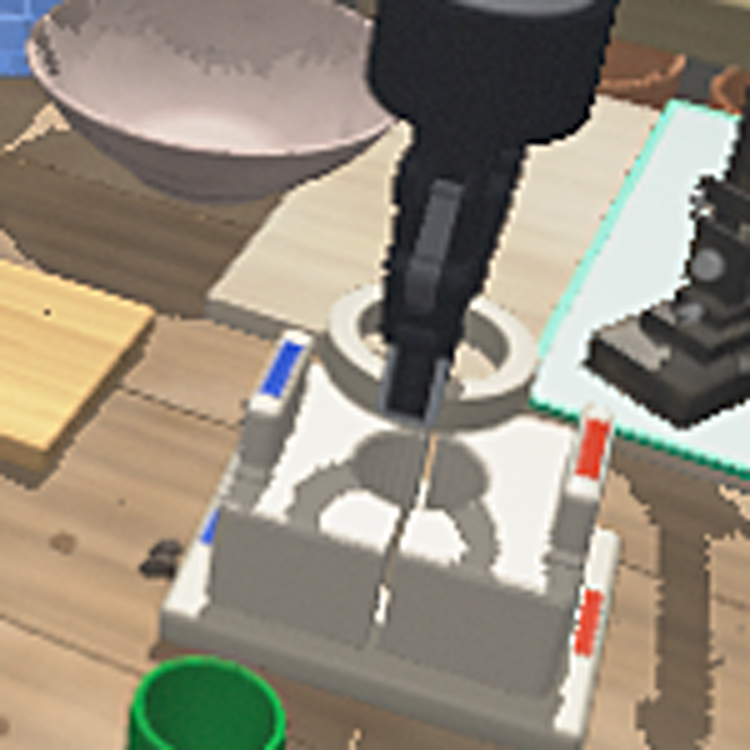

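play_rows(plan=[{"x": -0.0006, "y": -0.005, "z": 0, "wx": -0.003, "wy": -0.003, "wz": -0.008, "fingers": 0.05}, {"x": 0, "y": 0, "z": 0, "wx": 0, "wy": 0, "wz": 0, "fingers": 0.05}, {"x": 0, "y": 0, "z": -0.01, "wx": 0, "wy": 0, "wz": 0, "fingers": 0.05}, {"x": 0, "y": 0, "z": 0, "wx": 0, "wy": 0, "wz": 0, "fingers": 0.05}, {"x": 0, "y": 0, "z": -0.01, "wx": 0, "wy": 0, "wz": 0, "fingers": 0.05}, {"x": 0, "y": 0, "z": 0, "wx": 0, "wy": 0, "wz": 0, "fingers": 0.05}, {"x": 0, "y": 0, "z": -0.01, "wx": 0, "wy": 0, "wz": 0, "fingers": 0.05}, {"x": 0, "y": 0, "z": 0, "wx": 0, "wy": 0, "wz": 0, "fingers": 0.05}])

```text
t: 55.43
tcp_pos: [0.4899, -0.3296, 0.0927]
orientation: [0.525, -0.525, 0.472, -0.475]
force: [-1.0, 0.4, -2.0]
grip_width: 0.0117
```

```bash
python3 -c "
from h import *
to(.4892,-.3281,.0777,6)
"
```

```text
t 55.43 tcp [ 0.4899 -0.3296  0.0927] F [-1.   0.4 -2. ] w 0.0117 jaw yaw 5.88 yaxis [ 0.003  -0.0026 -1.    ] q [-0.69  0.24  1.48 -0.    1.42 -0.79]
need d [-0.0007  0.0015 -0.015 ] wz 0.002 level wx,wy [0.0026 0.003 ]
```

play_rows(plan=[{"x": -0.0007, "y": 0.0014, "z": -0.003, "wx": 0.0026, "wy": 0.003, "wz": 0.002, "fingers": 0.05}, {"x": 0, "y": 0, "z": 0, "wx": 0, "wy": 0, "wz": 0, "fingers": 0.05}, {"x": 0, "y": 0, "z": -0.004, "wx": 0, "wy": 0, "wz": 0, "fingers": 0.05}, {"x": 0, "y": 0, "z": 0, "wx": 0, "wy": 0, "wz": 0, "fingers": 0.05}, {"x": 0, "y": 0, "z": -0.004, "wx": 0, "wy": 0, "wz": 0, "fingers": 0.05}, {"x": 0, "y": 0, "z": 0, "wx": 0, "wy": 0, "wz": 0, "fingers": 0.05}])

```text
t: 55.93
tcp_pos: [0.4892, -0.3278, 0.0801]
orientation: [0.526, -0.526, 0.473, -0.473]
force: [-0.3, -0.0, -2.0]
grip_width: 0.0113
```

```bash
python3 -c "
from h import *
to(.4892,-.3281,.0777,6)
"
```

```text
t 55.93 tcp [ 0.4892 -0.3278  0.0801] F [-0.3 -0.  -2. ] w 0.0113 jaw yaw 6.03 yaxis [-6.e-04  6.e-04 -1.e+00] q [-0.69  0.25  1.49  0.    1.4  -0.79]
need d [-0.     -0.0003 -0.0024] wz -0.000 level wx,wy [-0.0006 -0.0006]
```

Lower the last 2 mm, release, rise and inspect.

play_rows(plan=[{"x": 0, "y": 0, "z": -0.0015, "wx": 0, "wy": 0, "wz": 0, "fingers": 0.05}, {"x": 0, "y": 0, "z": 0, "wx": 0, "wy": 0, "wz": 0, "fingers": 0.05}, {"x": 0, "y": 0, "z": -0.0005, "wx": 0, "wy": 0, "wz": 0, "fingers": 0.05}, {"x": 0, "y": 0, "z": 0, "wx": 0, "wy": 0, "wz": 0, "fingers": 0.2}, {"x": 0, "y": 0, "z": 0, "wx": 0, "wy": 0, "wz": 0, "fingers": 0.35}, {"x": 0, "y": 0, "z": 0, "wx": 0, "wy": 0, "wz": 0, "fingers": 0.35}, {"x": 0, "y": 0, "z": 0.01, "wx": 0, "wy": 0, "wz": 0, "fingers": 0.35}, {"x": 0, "y": 0, "z": 0.02, "wx": 0, "wy": 0, "wz": 0, "fingers": 0.4}, {"x": 0, "y": 0, "z": 0.03, "wx": 0, "wy": 0, "wz": 0, "fingers": 0.5}, {"x": 0, "y": 0, "z": 0.03, "wx": 0, "wy": 0, "wz": 0, "fingers": 0.5}, {"x": -0.01, "y": 0, "z": 0.03, "wx": 0, "wy": 0, "wz": 0, "fingers": 0.5}, {"x": -0.02, "y": 0.02, "z": 0.02, "wx": 0, "wy": 0, "wz": 0, "fingers": 0.5}, {"x": -0.03, "y": 0.03, "z": 0.01, "wx": 0, "wy": 0, "wz": 0, "fingers": 0.5}, {"x": -0.03, "y": 0.03, "z": 0, "wx": 0, "wy": 0, "wz": 0, "fingers": 0.5}, {"x": -0.02, "y": 0.02, "z": 0, "wx": 0, "wy": 0, "wz": 0, "fingers": 0.5}, {"x": -0.01, "y": 0.01, "z": 0, "wx": 0, "wy": 0, "wz": 0, "fingers": 0.5}, {"x": 0, "y": 0, "z": 0, "wx": 0, "wy": 0, "wz": 0, "fingers": 0.5}])

```text
t: 57.35
tcp_pos: [0.3657, -0.2152, 0.2467]
orientation: [0.526, -0.525, 0.467, -0.48]
force: [0.4, -0.2, -0.2]
grip_width: 0.0429
```

```bash
python3 -c "
from h import *
from scipy.optimize import least_squares
st()
for n in('scene','top'):
    p,d=snapshot(n);W=cloud(n,d).reshape(-1,3)
    def c(c0,z,r,rr):
        m=(np.hypot(W[:,0]-c0[0],W[:,1]-c0[1])<rr)&(abs(W[:,2]-z)<.003);P=W[m]
        if len(P)<20: return len(P)
        return len(P),np.median(P[:,2]).round(4),least_squares(lambda x:np.hypot(P[:,0]-x[0],P[:,1]-x[1])-r,c0,loss='soft_l1',f_scale=.002).x.round(4)
    print(n,'ring',c((.5228,-.3243),.088,.034,.048),'pot',c((.478,.277),.1075,.0265,.05))
    plane(n,d,(.5228,-.3243),(.083,.093),(.04,.04))
    for s,c0 in((1,(.5178,-.2636)),(-1,(.5305,-.3818))):
        m=(abs(W[:,0]-c0[0])<.05)&(abs(W[:,1]-c0[1])<.02)&(abs(W[:,2]-.1)<.004);print('ridge',s,m.sum(),W[m].mean(0).round(4))
    cv2.imwrite(f'pics/f_{n}.png',p[:,:,::-1])
    crop(p,(350,500,160,310),5,f'pics/fc_{n}.png')
"
```

```text
t 57.35 tcp [ 0.3657 -0.2152  0.2467] F [ 0.4 -0.2 -0.2] w 0.0429 jaw yaw 5.97 yaxis [ 0.0142 -0.0106 -0.9998] q [-0.67 -0.21  1.62  0.    1.71 -0.77]
scene ring (458, np.float64(0.0877), array([ 0.5191, -0.3256])) pot (81, np.float64(0.1071), array([0.479 , 0.2744]))
scene plane slope x,y,z0 [-0.003  -0.0122  0.0878] 395 0.0009
ridge 1 115 [ 0.5116 -0.2664  0.0997]
ridge -1 157 [ 0.5251 -0.3843  0.1003]
top ring (422, np.float64(0.088), array([ 0.523 , -0.3233])) pot (130, np.float64(0.1077), array([0.4809, 0.277 ]))
top plane slope x,y,z0 [0.0037 0.0014 0.0879] 438 0.0017
ridge 1 151 [ 0.5163 -0.2626  0.0999]
ridge -1 137 [ 0.5308 -0.3817  0.0999]
```

View pics/f_scene.png

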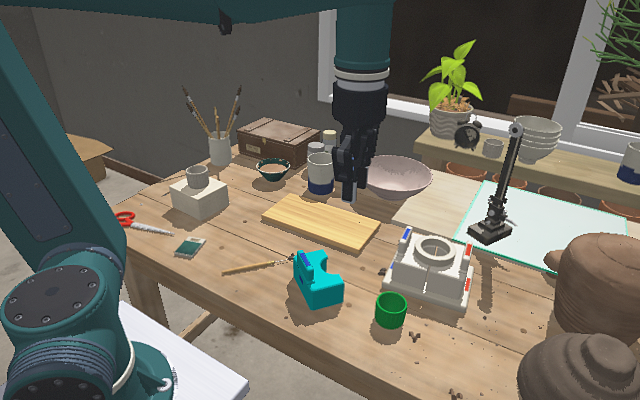

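View pics/fc_scene.png

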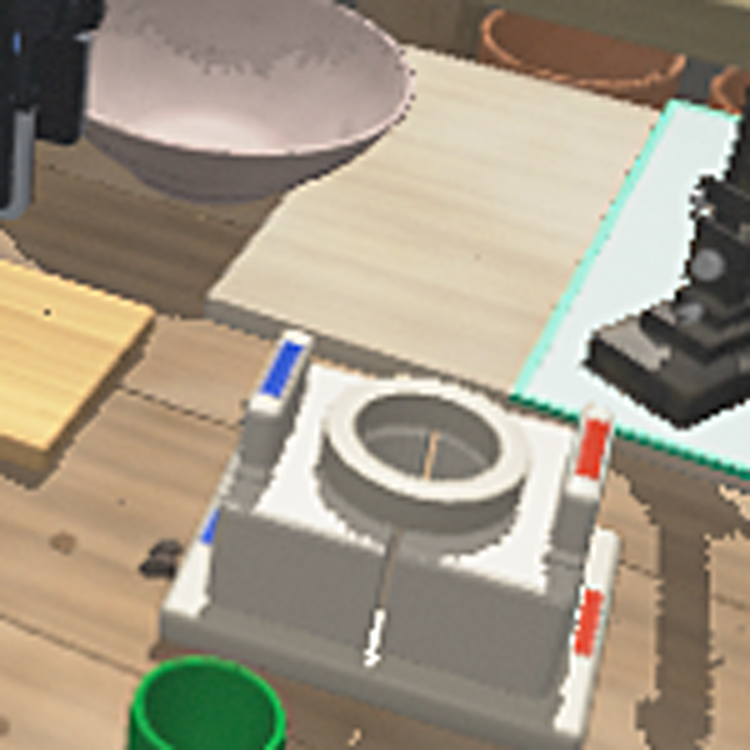

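The last pictures show the ring flat at z 0.088 and centred, both halves down with their ridge tops at 0.100, the pot on the brick and the bystanders where they were. I hand in.

```bash
python3 -c "
from h import *
print(finish_job())"
```

```text
the job is handed in; nothing more can be done
None
```

I handed the job in at about 57 s of the 150 s allowed; no verdict was reported. I parked the ring and both halves on the ware board with the pot still on the base, then stood the pot on the brick. I then put the blue and red halves back on their own sides and laid the ring over the opening.

**What the last camera checks showed:**
- **Ring:** it lies flat with its top at 0.088 m, so its underside is at the 0.070 m home height. Its measured centre is within about 1 mm of the base centre by the top camera. The scene camera puts it about 4 mm off, but that camera was biased by a similar amount before anything moved.
- **Halves:** both grip ridges have their tops at 0.100 m, which is fully seated, and lie within about 1–2 mm of their starting positions by the top camera.
- **Pot:** it stands upright on the brick with its rim at about 0.1075 m, within about 3 mm of the middle.
- **Bystanders:** the beaker, slip bowl and needle tool look where they were at the start, and so do the look-alikes. I checked this by eye and did not measure it.

**What failed or disagreed:**
- The first try at the ring closed above its wall and gripped nothing. Nothing had moved, and I re-did it.
- After I placed the red half, the scene camera suggested about 0.023 rad of tilt and a slightly wider seam. The top camera showed it level to 0.007 rad. Both are inside the 0.06 rad limit, so I left it.

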